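# Pull-test the slotted stand, hang its arms and load them

### The job

Before it carries anything, pull-test the slotted stand: draw the black handle of the spring gauge at its foot out until the pointer stands level with the brass mark, hold it there for about a second, then let the handle go fully home, leaving the pointer at the mark. Then hook every display arm that is there into a slot column of its own and press it down until it is fully locked against the panel. Last, set each of the desk things that are there (stapler, mouse, plaster roll) right way up and at rest on the ledge of a hung arm, leaving the cartons round about alone.

Things in the scene. Friction and masses are not known exactly. Their poses are not given: they have to be found in the camera images.
- stand: Grey slotted panel on a dark foot, fixed. Origin on the desk under the middle of the panel's front face; x points away from the robot (into the panel), y left along it, z up. Sheet 4 mm thick (x 0..4), 340 wide, top at z 131. Slot columns at y -120, 0, +120, each of two slots 13 wide, z 64..90 and 99..125. Spring gauge at the foot's left end: aluminium housing x -160..-5, y 195..235, z 0..34 mm.
- column_1 (a point): Where the origin of an arm locked in the right-hand column comes (stand y -120 mm, z 50, on the panel's front face); axes as the stand's. To hook: claws go in along +x with the arm's underside 62 to 69 mm above the desk, until the back plate meets the panel; then lower it. It comes to rest on a steel lock tab 7 mm above the locked height.
- column_2 (a point): The same for the middle column (stand y 0). Each column has under it a lock tab, 12 x 30 mm, sticking out of the panel: some 6 N down on the top edge of the arm's back plate push it down 7 mm, until the claws sit on the slots' lower edges. It has friction and no spring, so it stays down. Locked: underside at z 50, top of the back plate at z 122, 9 mm under the top of the panel.
- column_3 (a point): The same for the left-hand column (stand y +120 mm).
- handle (a joint): How far the gauge's handle is drawn out, m: 0 home, at most 0.08; grows as it is pulled towards the stand's -x. Sprung: pulls back with 3.6 N at home plus 120 N/m.
- handle_grip (a point): Where to grip the gauge's black upright handle tab from above, fingers closing along the stand's x: middle of its 10 mm thickness (x) and 50 mm width (y); at home at stand (-180, 215, 45) mm. The tab spans z 6..62 mm. While pushing the pointer it stands 130 mm in front (-x) of it.
- pointer (a joint): Drag pointer, m on the same scale as the handle; 0 to 0.015 at the start. The handle pushes it when both values are equal (within 1 mm) and leaves it at the farthest pull; friction 1 N, no spring. Pulled too far, it can be pushed back by its rider once the handle is home.
- pointer_tip (a point): Middle of the dark pointer, an 8 x 10 mm rider standing 21 mm above the housing's top; stand x = -50 mm minus its joint value, y 215, z 36.
- mark (a joint): Where the brass mark is set, m on the same scale (0.030 to 0.055, different at every start; clamped). The pointer is at the mark when their values are equal.
- mark_tip (a point): Middle of the brass mark, a clip 6 mm wide on the left edge of the gauge's top, given on the centre line of the scale (stand y 215); stand x = -50 mm minus its joint value.
- bracket_1: White metal display arm, 0.22 kg, loose, upright; all alike; may be absent. Origin: underside, middle of the back plate's rear face; x to its rear (into the panel), z up. mm: back plate x -14..0, y +-30, z 0..72; ledge x -132..-14, y +-45, z 0..6; upturned front lip x -140..-130, y +-35, z 0..40 (grip here from above, fingers closing along x).
- bracket_2: Display arm like bracket_1; may be absent. On each arm's rear, on the centre line, are two claws 8 mm wide (y +-4): necks x 0..12, z 14..21 and 49..56; teeth x 6..12, hanging 12 mm below the necks (z 2..21 and 37..56).
- bracket_3: Display arm like bracket_1 and bracket_2; may be absent.
- stapler: Blue half-strip stapler, 148 long (its x) x 36 wide x 45 mm high, about 0.24 kg, on its base; origin under its middle. Grip it across its width from above. May be absent.
- mouse: Black computer mouse, 108 long (its x) x 60 wide x 34 mm high, 0.09 kg; origin under its middle. Grip it across its width from above. May be absent.
- plaster_roll: Tan roll of fixing plaster lying flat, 52 mm across, 25 mm high, 0.03 kg; origin under its middle. Grip it across from above. May be absent.
- plaster_carton: Bystander: small white carton 105x62x100 mm with its end flap torn up; origin under its middle.
- swab_carton: Bystander: carton with a black slip lid, 122x87x67 mm; origin under its middle.

How it is judged:
By the outcome, as a careful person would: the job done as asked, in the order asked, and still so for the second after the job is handed in, with the robot touching nothing.
Of bracket_1, bracket_2, bracket_3 only 2 to 3 are there at a start; the rules pass over those that are not, and their reading is None.
Of stapler, mouse, plaster_roll only 1 to 2 are there at a start; the rules pass over those that are not, and their reading is None.
At some moment in a run one of mouse, plaster_roll may be knocked a few centimetres aside while the robot is not near it.
Once in a run the grip may slacken for a moment while it holds something.
It also fails if it takes over 210 s, if anything falls off the work surface, if the arm or the gripper's body presses on something with over 40 N, if the wrist force passes 120 N, or if a joint passes its speed limit or range.

### The arm

A 6-joint arm with a two-finger parallel gripper is mounted at the origin on a cart in front of the work surface, level with it; the furniture and walls round the work are solid. World frame = base frame: x ahead of the robot, y to its left, z up, the work surface at z = 0. Lengths are in m, angles in rad, forces in N, time in s.
With the tool pointing down it reaches from about 0.425 to 0.95 m from the base axis. Payload 14.7 kg.
Tool frame: the origin (TCP) lies between the finger pads; the fingertips stand ahead of it and the grasp point (between the pads) is the TCP (ctrl.tcp_to_tips is the x of the fingertips in the tool frame, in m); x points along the fingers, y is the direction in which the jaws open and shut, and the axes are right-handed (so a half turn about x gives the same grasp; the last joint's range is limited). The gripper opens to 85 mm and grips with 20 to 120 N. Pads are 22 mm wide; open, the fingers measure 114 mm over their backs; the gripper's body (76 mm by 85 mm) begins 54 mm behind the grasp point. The pads swing forward as they close: fully open they stand 13 mm farther back than shut.
Start: joints at [-1.341, 0.48, 1.596, -0, 1.065, -0.047], TCP at [0.178, -0.625, 0.25] pointing down, gripper open.
Joint ranges: [-2.75, 2.75], [-0.82, 2.05], [0.23, 2.67], [-1.56, 4.7], [0.09, 2.69], [-2.92, 2.92]. Speed limits (rad/s): [1.89, 1.89, 2.39, 3.01, 3.01, 3.01].

### API

Orientations are given as a unit quaternion [w, x, y, z].
In Python, from cell import status, vision, job, ctrl gives the robot as it stands.
- The arm moves only by the tool carry_out, never from a script. Its arguments are lists of equal length, an entry for each row: "rot": the turn, a rotation vector about the tool's x, y, z in degrees, a list of three; "linear": the shift along the tool's x, y, z in units of 50 mm (1.0 is 50 mm), a list of three; "claw": the closure, from 0 (fully open) to 1 (shut). A call has 1 to 8 rows; each row shifts and turns the commanded pose from where the row before left it, along the tool's axes as they then stand; what a row does not reach is not made up. A row lasts 1/10 s, in which the tool goes at most 50 mm and 8.59 degrees, less where a joint would pass 70% of its speed; a pose out of reach is approached as far as the arm can. A call is refused whole if a number of a shift passes 1 or a number of a turn 8.59, either way. A call with a gripper value outside its range is refused whole. The fingers move at their own pace and stop on an object; "newtons" is the grip in N (left out, the last holds). Time passes only in rows, so rows that do not move let the fingers close. It gives the time, the measured TCP pose, the force and the opening at its end, in the units of the state.
- status.state(): the state, without advancing time (a new reading comes with each control period).
- vision.read_camera(name): name is "scene" or "side" or "wrist"; returns the picture (480x640x3 uint8, red, green, blue); there is no depth.
- vision.camera_info(name): a dict with "fx", "fy", "cx", "cy" (pixels), "extrinsics" (4x4, takes a point from camera to world coordinates). Camera axes: x right, y down, z forward; pixel columns grow to the right and rows downward; lengths in m; the calibration is good to about 2 mm. A picture is of the moment at which its call begins: read the wrist's pose just before it. camera_info takes no time and is no camera call; for the wrist camera it gives the pose at the moment of the call.
- job.sign_off(): hands the job in, once; it reports no verdict.
The state is a dict: "time_s": time; "q": joint angles; "joint_vel": joint speeds; "effort": joint torques, N m; "tool_pos": TCP position; "eef_rot": TCP orientation; "ft_force": force on the tool from outside, world axes, zero at the start; "wrist_torque": the same for the moment, N m; "grip_width": opening from 0.0 (shut) to 1.0 (fully open).
Only numpy, scipy, OpenCV 4.12 (cv2) and the standard library are available. Lean on these libraries where they do the work, as an engineer would, in place of code of your own. Each camera call takes 0.05 s, during which the arm holds its last target.

## Working session

There is one attempt and no reset: what is moved stays moved. The work goes in short steps, Python scripts to look and compute and a tool call to move; the robot and the scene stay as the last step left them, time stands still between calls to the robot, and variables do not carry over. Pictures are saved under pics/ and viewed, and the job is handed in when it is done.

Besides the shell and the picture viewer there is one more tool, called after ">>>" as name(argument=value, ...) on one line, values as JSON. carry_out: Moves the arm, as the interface text tells. Its arguments: {"type":"object","properties":{"rot":{"type":"array"},"linear":{"type":"array"},"claw":{"type":"array"},"newtons":{"type":"number"}},"required":["rot","linear","claw"]}

```bash
ls; mkdir -p pics
cat > h.py <<'E'
import numpy as np, cv2
from cell import status, vision, job, ctrl
def snap(name,fn,crop=None,scale=1):
    im=vision.read_camera(name)
    im=cv2.cvtColor(im,cv2.COLOR_RGB2BGR); cv2.imwrite('pics/'+fn+'_raw.png',im)
    cv2.imwrite('pics/'+fn+'.png',im)
    return im
E
python3 - <<'E'
from h import *
s=status.state(); print(s); print(ctrl.tcp_to_tips)
for n in ('scene','side','wrist'):
    snap(n,n+'0'); i=vision.camera_info(n); print(n,{k:np.round(v,4).tolist() for k,v in i.items() if k!='name'})
np.savez('cams.npz',**{n+'_E':vision.camera_info(n)['extrinsics'] for n in('scene','side','wrist')})
E
```

```text
pics
{'time_s': 0.0, 'q': array([-1.34058793e+00,  4.80850445e-01,  1.59686706e+00, -3.35672954e-06,
        1.06508477e+00, -4.66263844e-02]), 'joint_vel': array([ 1.07029154e-03,  2.11903354e-03,  5.16179270e-04, -4.47569143e-05,
       -3.71292570e-04,  9.49119640e-04]), 'effort': array([-3.67706103e-03, -9.50645614e+01, -4.30196249e+01, -4.97249748e-04,
        1.23965790e-02,  3.28601845e-05]), 'tool_pos': array([ 0.17756827, -0.62487767,  0.24966284]), 'eef_rot': array([-0.09713842, -0.70030329, -0.09798995,  0.70038375]), 'ft_force': array([ 0.13726563, -1.03565429, -0.10284656]), 'wrist_torque': array([0.00827621, 0.00369178, 0.02378887]), 'grip_width': 0.9951573544639124}
0.019
scene {'fx': 444.109, 'fy': 444.109, 'cx': 317.9148, 'cy': 232.6128, 'extrinsics': [[-0.485, -0.5206, 0.7027, -0.4063], [-0.8745, 0.2802, -0.396, 0.5328], [0.0092, -0.8065, -0.5911, 0.8628], [0.0, 0.0, 0.0, 1.0]]}
side {'fx': 478.9506, 'fy': 478.9506, 'cx': 318.1935, 'cy': 230.7922, 'extrinsics': [[-0.8112, -0.3061, 0.4983, -0.082], [-0.5848, 0.428, -0.6891, 0.8562], [-0.0023, -0.8504, -0.5262, 0.7515], [0.0, 0.0, 0.0, 1.0]]}
wrist {'fx': 415.7801, 'fy': 415.7801, 'cx': 318.5215, 'cy': 237.0858, 'extrinsics': [[0.273, -0.9146, -0.2983, 0.2547], [-0.962, -0.2597, -0.0843, -0.6036], [-0.0004, 0.31, -0.9507, 0.3732], [0.0, 0.0, 0.0, 1.0]]}
```

View pics/scene0.png

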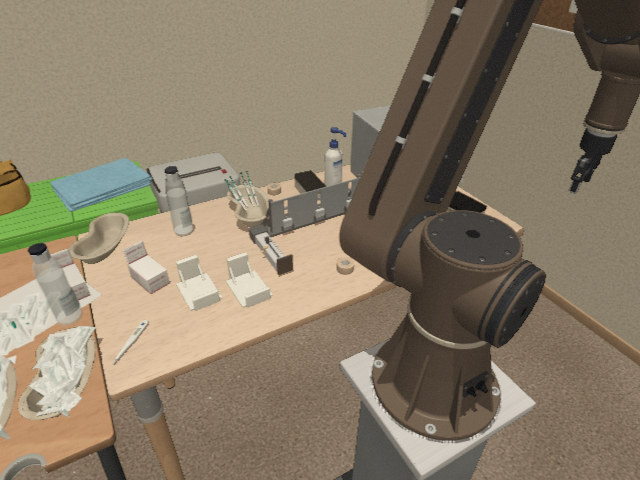

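View pics/side0.png

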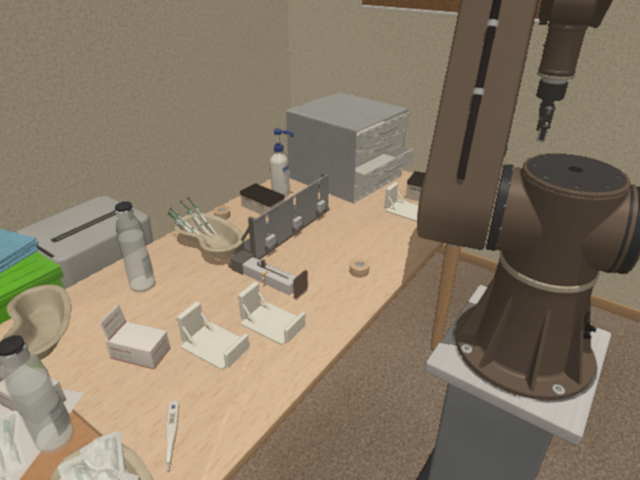

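View pics/wrist0.png

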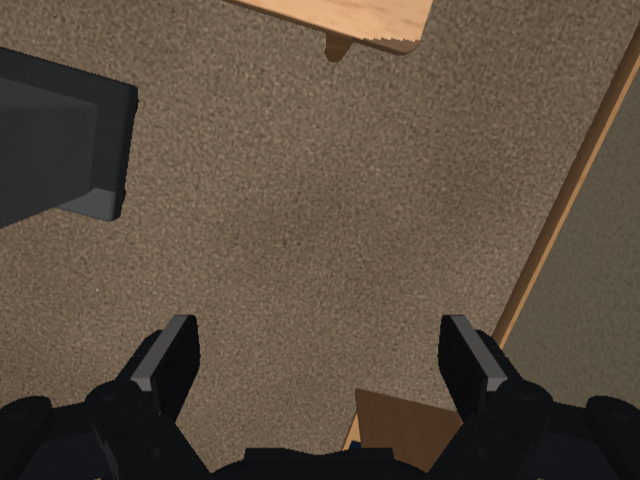

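```bash
cat >> h.py <<'E'
def pix2(name,u,v,z,info=None):
    i=info or vision.camera_info(name); E=np.array(i['extrinsics'])
    d=E[:3,:3]@np.array([(u-i['cx'])/i['fx'],(v-i['cy'])/i['fy'],1]); o=E[:3,3]
    return o+d*(z-o[2])/d[2]
def proj(name,p,info=None):
    i=info or vision.camera_info(name); E=np.array(i['extrinsics'])
    c=E[:3,:3].T@(np.array(p,float).reshape(-1,3)-E[:3,3]).T
    return np.stack([i['fx']*c[0]/c[2]+i['cx'],i['fy']*c[1]/c[2]+i['cy']],1)
def crop(src,dst,x0,y0,x1,y1,s):
    im=cv2.imread('pics/'+src+'.png')[y0:y1,x0:x1]
    im=cv2.resize(im,None,fx=s,fy=s,interpolation=cv2.INTER_CUBIC)
    for k in range(0,(x1-x0),20):
        cv2.putText(im,str(x0+k),(int(k*s),8),0,.3,(0,0,255),1); cv2.line(im,(int(k*s),10),(int(k*s),14),(0,0,255),1)
    for k in range(0,(y1-y0),20):
        cv2.putText(im,str(y0+k),(0,int(k*s)+4),0,.3,(0,0,255),1)
    cv2.imwrite('pics/'+dst+'.png',im)
E
python3 - <<'E'
from h import *
crop('side0','c1',80,160,340,360,3)
crop('scene0','c2',170,160,370,310,4)
crop('side0','c3',330,140,450,230,6)
E
```

```text
(no output)
```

View pics/c1.png

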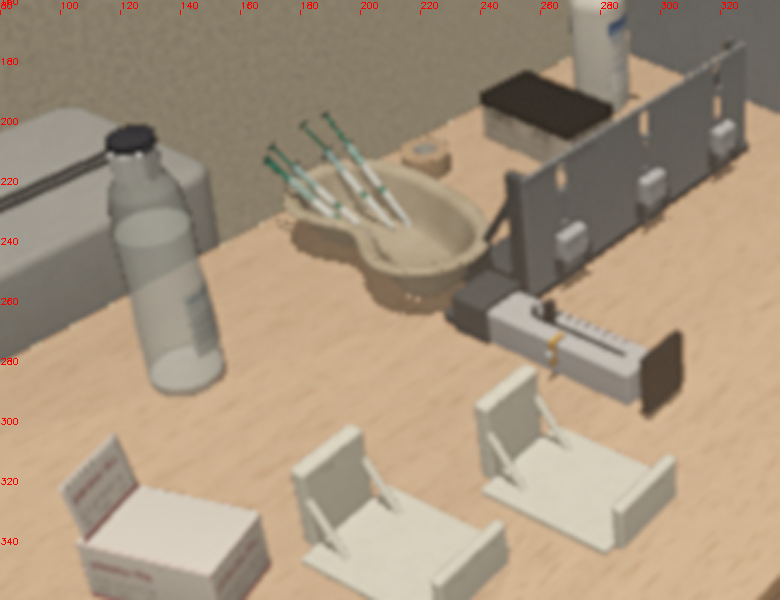

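View pics/c2.png

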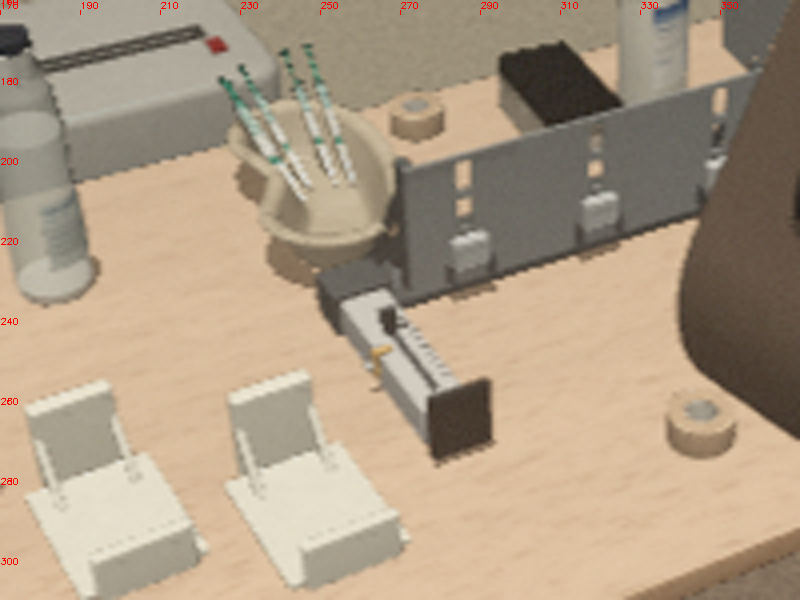

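View pics/c3.png

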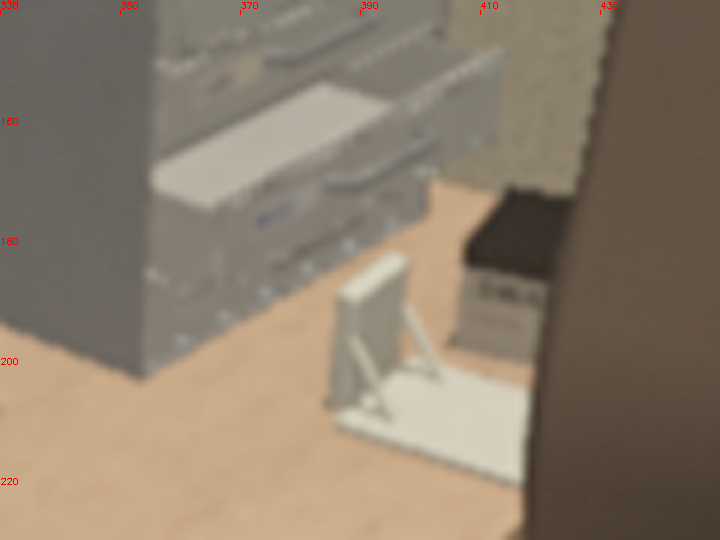

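Run:
```python
from h import *
def s(u,v,z): 
    p=pix2('side',80+u/3,160+v/3,z); print('side',u,v,np.round(p,4)); return p
def c(u,v,z):
    p=pix2('scene',170+u/4,160+v/4,z); print('scene',u,v,np.round(p,4)); return p
a=s(525,182,.131); b=s(745,45,.131); print('len',np.linalg.norm(a-b),np.degrees(np.arctan2((a-b)[1],(a-b)[0])))
a2=c(410,172,.131)
# gauge handle top corners
print('handle'); s(640,349,.062); s(680,332,.062); c(430,402,.062);c(490,380,.062)
print('roll');c(700,440,0);c(700,410,.025)
print('b1');s(295,472,.072);s(360,430,.072);c(30,408,.072);c(108,385,.072);
print('b1lip');s(437,590,.04);s(505,527,.04);c(95,558,.04);c(192,523,.04)
print('b2');s(478,405,.072);s(535,370,.072);c(232,395,.072);c(308,375,.072)
print('b2lip');s(615,497,.04);s(673,460,.04);c(305,543,.04);c(400,508,.04)
```

```text
side 525 182 [0.6654 0.0976 0.131 ]
side 745 45 [ 0.6687 -0.2351  0.131 ]
len 0.33273740920466244 90.55823635590815
scene 410 172 [0.6637 0.0906 0.131 ]
handle
side 640 349 [0.4988 0.1541 0.062 ]
side 680 332 [0.4867 0.1177 0.062 ]
scene 430 402 [0.4837 0.1604 0.062 ]
scene 490 380 [0.4856 0.1125 0.062 ]
roll
scene 700 440 [ 0.4183 -0.0251  0.    ]
scene 700 410 [ 0.4228 -0.0265  0.025 ]
b1
side 295 472 [0.5982 0.415  0.072 ]
side 360 430 [0.5951 0.3579 0.072 ]
scene 30 408 [0.5973 0.4095 0.072 ]
scene 108 385 [0.5963 0.3552 0.072 ]
b1lip
side 437 590 [0.4636 0.4159 0.04  ]
side 505 527 [0.4671 0.3465 0.04  ]
scene 95 558 [0.468 0.407 0.04 ]
scene 192 523 [0.4694 0.3414 0.04  ]
b2
side 478 405 [0.5455 0.2876 0.072 ]
side 535 370 [0.5392 0.2317 0.072 ]
scene 232 395 [0.5448 0.2828 0.072 ]
scene 308 375 [0.5404 0.2282 0.072 ]
b2lip
side 615 497 [0.424  0.2786 0.04  ]
side 673 460 [0.4141 0.2233 0.04  ]
scene 305 543 [0.4161 0.2826 0.04  ]
scene 400 508 [0.417  0.2144 0.04  ]
```

```bash
cat >> h.py <<'E'
from scipy.spatial.transform import Rotation as Ro
def toolR(s=None):
    q=(s or status.state())['eef_rot']; return Ro.from_quat([q[1],q[2],q[3],q[0]])
def st():
    s=status.state(); R=toolR(s).as_matrix()
    print('t',round(s['time_s'],2),'p',np.round(s['tool_pos'],4),'F',np.round(s['ft_force'],1),'g',round(s['grip_width'],3)); print('q',np.round(s['q'],3)); print(np.round(R,3)); return s
def go(p=None,yd=None):
    """needed shift (tool axes, units of 50mm) and turn (rotvec deg tool axes) for target pos p, tool x down, tool y = yd"""
    s=status.state(); R=toolR(s)
    if p is not None: print('shift',np.round(R.inv().apply(np.array(p)-s['tool_pos'])/.05,3))
    if yd is not None:
        y=np.array(yd,float);y/=np.linalg.norm(y);x=np.array([0,0,-1.]);T=Ro.from_matrix(np.stack([x,y,np.cross(x,y)],1))
        rv=np.degrees((R.inv()*T).as_rotvec()); print('turn',np.round(rv,2),'rows',np.abs(rv).max()/8.59)
        print('shift after turn',np.round(T.inv().apply(np.array(p)-s['tool_pos'])/.05,3) if p is not None else '')
E
python3 - <<'E'
from h import *
st(); go([.48,.14,.25],[1,0,0]); go([.48,.14,.25],[-1,0,0]);go([.48,.14,.25],[0,1,0]);go([.48,.14,.25],[0,-1,0])
E
```

```text
t 0.15 p [ 0.1776 -0.625   0.2498] F [-0.4  0.3  0.2] g 0.999
q [-1.341  0.481  1.597 -0.     1.065 -0.047]
[[-0.     0.273 -0.962]
 [ 0.001 -0.962 -0.273]
 [-1.    -0.001 -0.   ]]
shift [ 9.0000e-03 -1.3064e+01 -9.9990e+00]
turn [-7.414e+01 -3.000e-02  4.000e-02] rows 8.631163114381572
shift after turn [-3.000e-03  6.049e+00 -1.530e+01]
shift [ 9.0000e-03 -1.3064e+01 -9.9990e+00]
turn [1.0586e+02 5.0000e-02 4.0000e-02] rows 12.323433678017647
shift after turn [-3.000e-03 -6.049e+00  1.530e+01]
shift [ 9.0000e-03 -1.3064e+01 -9.9990e+00]
turn [-1.6414e+02 -7.0000e-02  1.0000e-02] rows 19.10846111668488
shift after turn [-3.000e-03  1.530e+01  6.049e+00]
shift [ 9.0000e-03 -1.3064e+01 -9.9990e+00]
turn [1.586e+01 1.000e-02 5.000e-02] rows 1.846135318531229
shift after turn [-3.000e-03 -1.530e+01 -6.049e+00]
```

>>> carry_out(rot=[[-8.5, 0, 0], [-8.5, 0, 0], [-8.5, 0, 0], [-8.5, 0, 0], [-8.5, 0, 0], [-8.5, 0, 0], [-8.5, 0, 0], [-8.5, 0, 0]], linear=[[0, 0, 0], [0, 0, 0], [0, 0, 0], [0, 0, 0], [0, 0, 0], [0, 0, 0], [0, 0, 0], [0, 0, 0]], claw=[0, 0, 0, 0, 0, 0, 0, 0])

```text
time_s: 0.95
tool_pos: [0.1776, -0.6251, 0.25]
eef_rot: [0.474, 0.525, 0.474, -0.525]
ft_force: [-0.4, -0.0, 0.1]
grip_width: 1.0
```

>>> carry_out(rot=[[-6.1, 0, 0], [0, 0, 0], [0, 0, 0], [0, 0, 0], [0, 0, 0], [0, 0, 0], [0, 0, 0], [0, 0, 0]], linear=[[-0.2, 0.8, -0.3], [-0.2, 0.8, -0.4], [-0.2, 0.8, -0.5], [-0.2, 0.8, -0.6], [0, 0.8, -0.7], [0, 0.8, -0.8], [0, 0.8, -0.8], [0, 0.8, -0.8]], claw=[0, 0, 0, 0, 0, 0, 0, 0])

```text
time_s: 1.75
tool_pos: [0.4832, -0.3997, 0.29]
eef_rot: [0.5, 0.5, 0.5, -0.5]
ft_force: [0.5, -0.7, 0.4]
grip_width: 1.001
```

Run:
```python
from h import *
st(); go([.44,.17,.25],[1,0,0])
```

```text
t 1.75 p [ 0.4832 -0.3997  0.29  ] F [ 0.5 -0.7  0.4] g 1.001
q [-0.739  0.412  1.606  0.     1.124 -0.739]
[[-0.     1.    -0.001]
 [ 0.    -0.001 -1.   ]
 [-1.    -0.    -0.   ]]
shift [  0.802  -0.874 -11.393]
turn [-0.05 -0.01  0.01] rows 0.0057837988969685495
shift after turn [  0.8    -0.864 -11.393]
```

Run:
```python
from h import *
snap('scene','scene1');snap('side','side1'); np.save('w1.npy',vision.camera_info('wrist')['extrinsics']);snap('wrist','wrist1')
```

```text
(no output)
```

View pics/scene1.png

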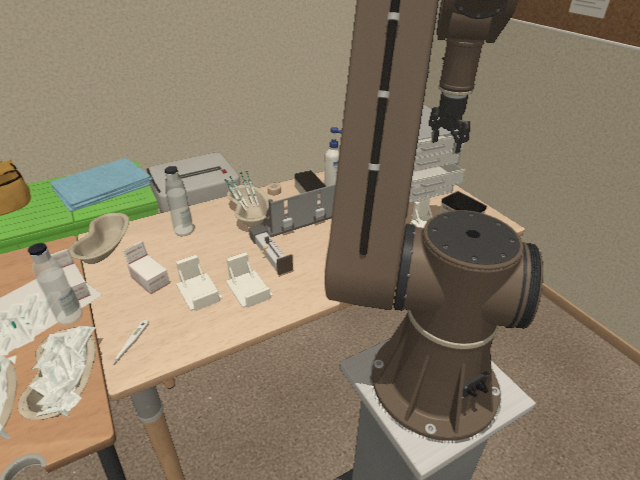

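View pics/side1.png

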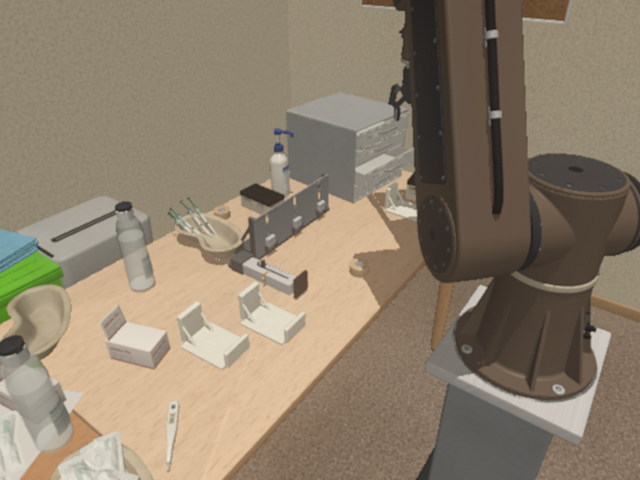

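View pics/wrist1.png

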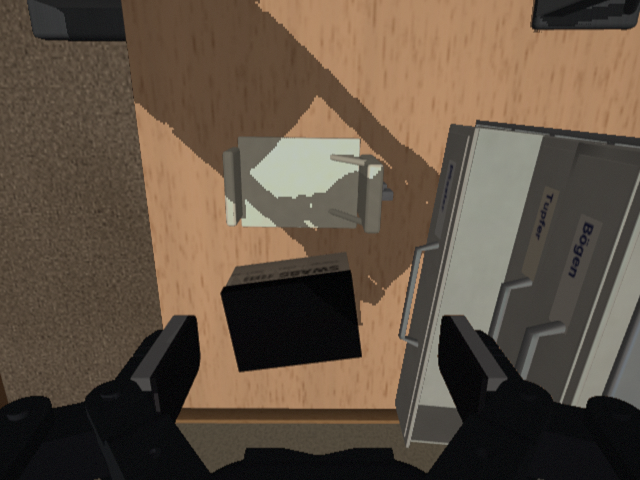

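>>> carry_out(rot=[[0, 0, 0], [0, 0, 0], [0, 0, 0], [0, 0, 0], [0, 0, 0], [0, 0, 0], [0, 0, 0], [0, 0, 0]], linear=[[-0.3, 0.2, -0.8], [-0.3, 0.2, -0.8], [-0.3, 0.2, -0.8], [-0.3, 0.2, -0.8], [-0.3, 0.2, -0.8], [-0.3, 0.2, -0.8], [-0.3, 0.1, -0.8], [0, 0, -0.4]], claw=[0, 0, 0, 0, 0, 0, 0, 0])

```text
time_s: 2.7
tool_pos: [0.5481, -0.0997, 0.397]
eef_rot: [0.501, 0.501, 0.499, -0.499]
ft_force: [0.8, -0.2, -1.3]
grip_width: 1.001
```

Run:
```python
from h import *
st();np.save('w2.npy',vision.camera_info('wrist')['extrinsics']);snap('wrist','wrist2')
```

```text
t 2.7 p [ 0.5481 -0.0997  0.397 ] F [ 0.8 -0.2 -1.3] g 1.001
q [-0.235  0.228  1.611  0.     1.3   -0.235]
[[ 0.003  1.    -0.   ]
 [-0.    -0.    -1.   ]
 [-1.     0.003  0.   ]]
```

View pics/wrist2.png

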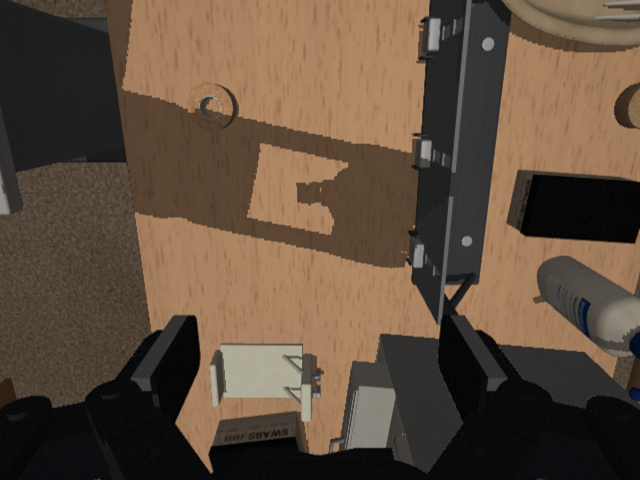

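>>> carry_out(rot=[[0, 0, 0], [0, 0, 0], [0, 0, 0], [0, 0, 0], [0, 0, 0], [0, 0, 0], [0, 0, 0], [0, 0, 0]], linear=[[0, 0, -0.8], [0, 0, -0.8], [0, 0, -0.8], [0, 0, -0.8], [0, 0, -0.8], [0, -0.2, -0.6], [0, 0, 0], [0, 0, 0]], claw=[0, 0, 0, 0, 0, 0, 0, 0])

```text
time_s: 3.55
tool_pos: [0.5374, 0.1281, 0.3949]
eef_rot: [-0.5, -0.5, -0.5, 0.5]
ft_force: [-0.3, -0.4, -0.2]
grip_width: 0.999
```

Run:
```python
from h import *
st();np.save('w3.npy',vision.camera_info('wrist')['extrinsics']);snap('wrist','wrist3')
```

```text
t 3.55 p [0.5374 0.1281 0.3949] F [-0.3 -0.4 -0.2] g 0.999
q [ 0.179  0.224  1.622 -0.     1.296  0.18 ]
[[-0.     1.     0.   ]
 [-0.001  0.    -1.   ]
 [-1.    -0.     0.001]]
```

View pics/wrist3.png

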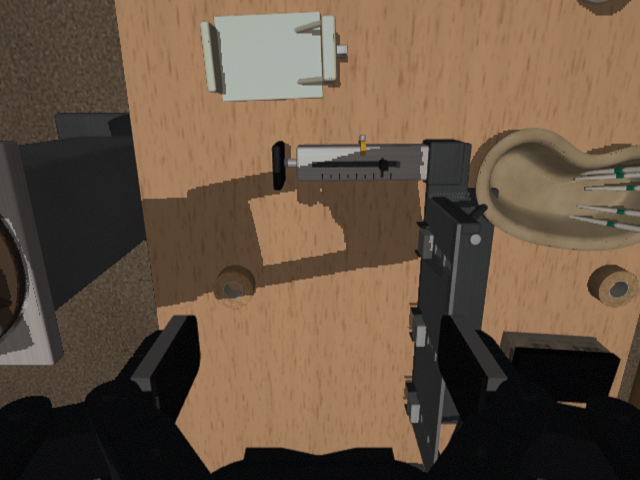

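Run:
```python
from h import *
crop('wrist3','c4',260,130,480,260,3.6)
crop('wrist3','c5',190,250,300,320,5)
crop('wrist3','c6',560,250,640,320,5)
crop('scene1','c7',260,175,300,200,14)
```

```text
(no output)
```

View pics/c4.png

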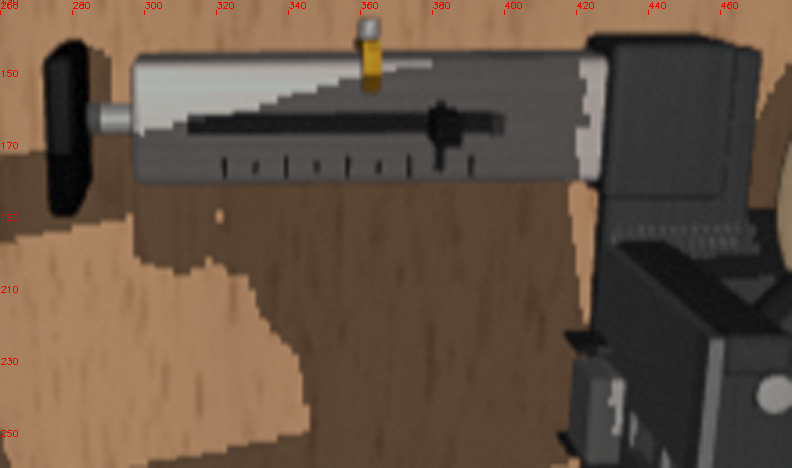

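View pics/c5.png

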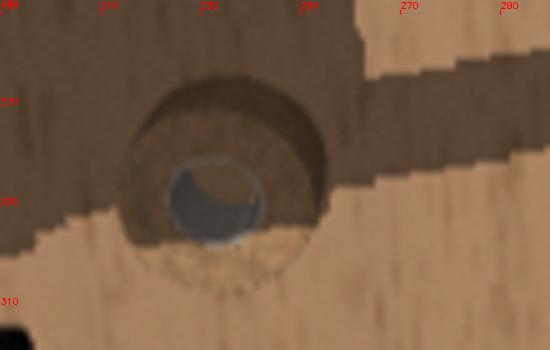

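View pics/c6.png

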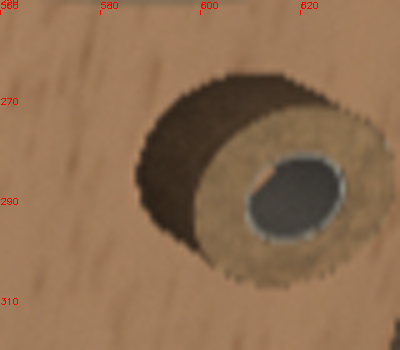

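View pics/c7.png

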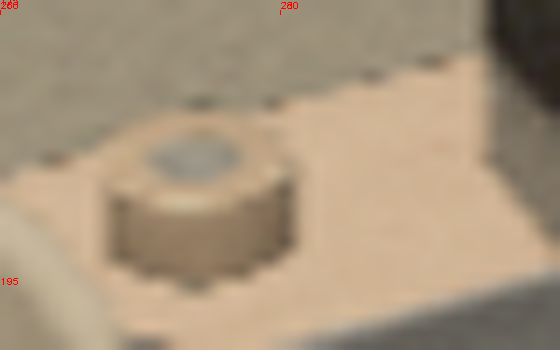

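Run:
```python
from h import *
i=vision.camera_info('wrist'); i=dict(i); i['extrinsics']=np.load('w3.npy')
P=lambda u,v,z:np.round(pix2('wrist',u,v,z,i),4)
def c5(u,v,z):return P(190+u/5,250+v/5,z)
def c6(u,v,z):return P(560+u/5,250+v/5,z)
def c4(u,v,z):return P(260+u/3.6,130+v/3.6,z)
print('front',c5(120,200,.025),c5(325,200,.025),c5(222,110,.025),c5(222,295,.025))
print('rear',c6(195,200,.025),c6(395,195,.025),c6(300,105,.025),c6(300,287,.025))
print('rear',pix2('scene',260+110/14,175+190/14,.025),pix2('scene',260+295/14,175+185/14,.025))
print('handle top -x/+x', c4(45,130,.062),c4(75,130,.062),c4(70,42,.062),c4(68,215,.062))
print('housing front', c4(134,120,.034),c4(134,56,.034),c4(134,182,.034), c4(607,55,.034),c4(607,182,.034))
print('mark',c4(371,60,.034),'ptr',c4(445,120,.055),c4(441,130,.034))
print('panel corner', P(423,468+0,.131))
print('arm b2 lip',P(207,24,.04),P(213,88,.04), 'back plate top', P(335,17,.072),P(336,80,.072), 'claw',P(341,50,.05))
```

```text
front [ 0.4018 -0.0265  0.025 ] [ 0.4552 -0.0266  0.025 ] [ 0.43   -0.0012  0.025 ] [ 0.4267 -0.0542  0.025 ]
rear [ 0.9034 -0.0267  0.025 ] [ 0.9552 -0.0253  0.025 ] [0.9247 0.     0.025 ] [ 0.9365 -0.052   0.025 ]
rear [9.17057308e-01 8.26602229e-04 2.50000000e-02] [ 0.8964854 -0.043144   0.025    ]
handle top -x/+x [0.4877 0.1397 0.062 ] [0.4968 0.1397 0.062 ] [0.4961 0.1659 0.062 ] [0.4939 0.1135 0.062 ]
housing front [0.5134 0.1388 0.034 ] [0.5137 0.159  0.034 ] [0.513  0.1187 0.034 ] [0.6639 0.1593 0.034 ] [0.6672 0.1186 0.034 ]
mark [0.589  0.1577 0.034 ] ptr [0.6101 0.1417 0.055 ] [0.6123 0.1355 0.034 ]
panel corner [ 0.6631 -0.2105  0.131 ]
arm b2 lip [0.4225 0.2833 0.04  ] [0.4238 0.2208 0.04  ] back plate top [0.5539 0.2842 0.072 ] [0.5556 0.2275 0.072 ] claw [0.5613 0.2574 0.05  ]
```

>>> carry_out(rot=[[0, 0, 0], [0, 0, 0], [0, 0, 0], [0, 0, 0], [0, 0, 0], [0, 0, 0], [0, 0, 0]], linear=[[0.7, -0.1, 0], [0.8, -0.2, 0], [0.8, -0.2, 0], [0.8, -0.2, 0], [0.7, -0.1, 0], [0.5, 0, 0], [0, 0, 0]], claw=[0, 0, 0, 0, 0, 0, 0])

```text
time_s: 4.3
tool_pos: [0.4959, 0.1268, 0.1774]
eef_rot: [-0.498, -0.499, -0.5, 0.502]
ft_force: [-0.2, 0.1, 0.4]
grip_width: 1.002
```

Run:
```python
from h import *
st();np.save('w4.npy',vision.camera_info('wrist')['extrinsics']);snap('wrist','wrist4')
```

```text
t 4.3 p [0.4959 0.1268 0.1774] F [-0.2  0.1  0.4] g 1.002
q [ 0.191  0.386  1.98  -0.     0.78   0.194]
[[-0.005  1.    -0.002]
 [-0.001 -0.002 -1.   ]
 [-1.    -0.005  0.001]]
```

View pics/wrist4.png

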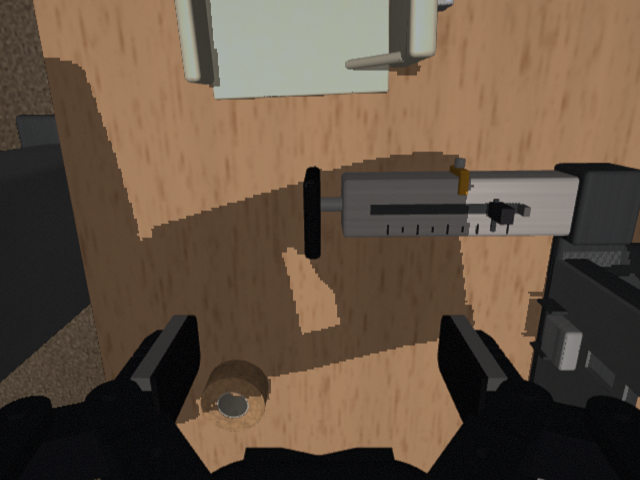

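Run:
```python
from h import *
crop('wrist4','c8',295,140,595,290,2.6)
i=dict(vision.camera_info('wrist')); i['extrinsics']=np.load('w4.npy')
P=lambda u,v,z:print(u,v,np.round(pix2('wrist',u,v,z,i),4))
P(343,205,.034);P(578,176,.034);P(575,237,.034);P(343,174,.034);P(343,237,.034)
print('handle');P(305,215,.062);P(321,215,.062);P(313,168,.062);P(313,259,.062)
print('roll');P(203,404,.025);P(264,404,.025);P(233,431,.025)
```

```text
343 205 [0.5119 0.1409 0.034 ]
578 176 [0.6625 0.1598 0.034 ]
575 237 [0.6683 0.1186 0.034 ]
343 174 [0.5116 0.1614 0.034 ]
343 237 [0.5122 0.1188 0.034 ]
handle
305 215 [0.4879 0.1417 0.062 ]
321 215 [0.4974 0.1417 0.062 ]
313 168 [0.4928 0.1696 0.062 ]
313 259 [0.4924 0.1137 0.062 ]
roll
203 404 [ 0.4023 -0.0256  0.025 ]
264 404 [ 0.4514 -0.0255  0.025 ]
233 431 [ 0.4246 -0.0526  0.025 ]
```

View pics/c8.png

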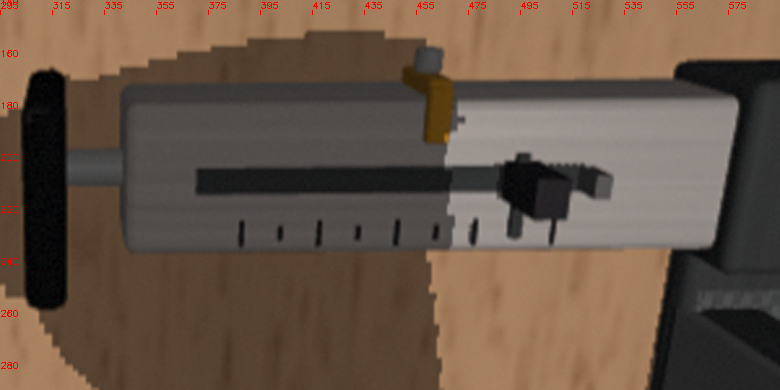

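Run:
```python
from h import *
i=dict(vision.camera_info('wrist')); i['extrinsics']=np.load('w4.npy')
P=lambda u,v,z:pix2('wrist',295+u/2.6,140+v/2.6,z,i)
t=[P(u,230,.034)[:2] for u in (552,474,435,397,357,319,280,240)]
print(np.round(t,4)); 
for z in (.034,.036,.038): print('mark',P(438.5,115,z), P(425,115,z)[0],P(452,115,z)[0])
print('ptr tongue',P(514,230,.034),'ptr top',P(553,197,.055), 'base', P(522,160,.034))
print('panel left edge?')
```

```text
[[0.622  0.1246]
 [0.602  0.1247]
 [0.592  0.1247]
 [0.5822 0.1247]
 [0.5719 0.1247]
 [0.5622 0.1247]
 [0.5521 0.1247]
 [0.5418 0.1247]]
mark [0.5897147  0.15460212 0.034     ] 0.5863601773961024 0.593068834446936
mark [0.58902059 0.15498975 0.036     ] 0.5856912264528336 0.5923495740334804
mark [0.58832648 0.15537738 0.038     ] 0.5850222755095648 0.5916303136200247
ptr tongue [0.61228837 0.12465334 0.034     ] ptr top [0.61132582 0.13916983 0.055     ] base [0.61194484 0.14310055 0.034     ]
panel left edge?
```

>>> carry_out(rot=[[0, 0, 0], [0, 0, 0], [0, 0, 0], [0, 0, 0], [0, 0, 0], [0, 0, 0]], linear=[[0.3, -0.07, -0.28], [0.6, 0, 0], [0.6, 0, 0], [0.5, 0, 0], [0.38, 0, 0], [0, 0, 0]], claw=[0, 0, 0, 0, 0, 0], newtons=40)

```text
time_s: 4.95
tool_pos: [0.4943, 0.142, 0.0606]
eef_rot: [-0.499, -0.5, -0.5, 0.501]
ft_force: [0.6, 1.2, 0.1]
grip_width: 1.004
```

Run:
```python
from h import *
st();np.save('w5.npy',vision.camera_info('wrist')['extrinsics']);snap('wrist','wrist5')
```

```text
t 4.95 p [0.4943 0.142  0.0606] F [0.6 1.2 0.1] g 1.004
q [ 0.221  0.577  2.056 -0.     0.509  0.222]
[[-0.001  1.    -0.001]
 [-0.    -0.001 -1.   ]
 [-1.    -0.001  0.   ]]
```

View pics/wrist5.png

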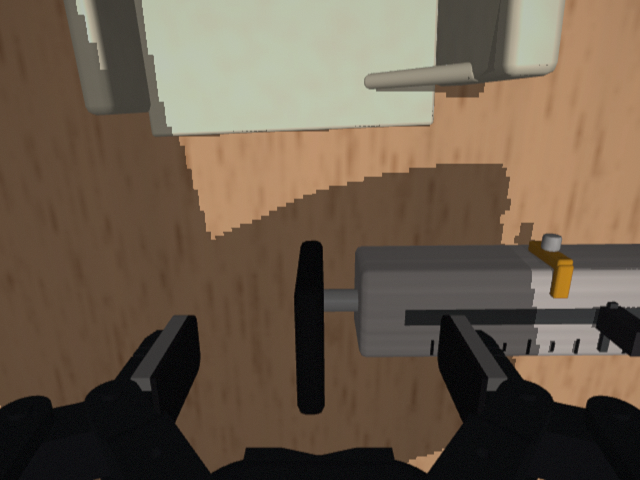

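Run:
```python
from h import *
i=dict(vision.camera_info('wrist')); i['extrinsics']=np.load('w5.npy')
print(proj('wrist',[.4943,.142,.0606],i))
P=lambda u,v,z:print(np.round(pix2('wrist',u,v,z,i),4))
P(302,330,.062);P(323,330,.062);P(312,241,.062);P(312,412,.062)
```

```text
[[316.98483887 345.53385631]]
[0.4893 0.1489 0.062 ]
[0.4963 0.1489 0.062 ]
[0.4929 0.1802 0.062 ]
[0.4924 0.1155 0.062 ]
```

>>> carry_out(rot=[[0, 0, 0], [0, 0, 0], [0, 0, 0], [0, 0, 0], [0, 0, 0], [0, 0, 0], [0, 0, 0], [0, 0, 0]], linear=[[0.05, -0.03, 0], [0, 0, 0], [0, 0, 0], [0, 0, 0], [0, 0, 0], [0, 0, 0], [0, 0, 0], [0, 0, 0]], claw=[0.3, 0.6, 0.8, 1, 1, 1, 1, 1], newtons=40)

```text
time_s: 5.8
tool_pos: [0.4912, 0.1426, 0.0589]
eef_rot: [-0.5, -0.5, -0.5, 0.501]
ft_force: [-9.3, 2.0, 13.6]
grip_width: 0.11
```

Run:
```python
from h import *
st();np.save('w6.npy',vision.camera_info('wrist')['extrinsics']);snap('wrist','wrist6')
```

```text
t 5.8 p [0.4912 0.1426 0.0589] F [-9.3  2.  13.6] g 0.11
q [0.223 0.578 2.062 0.    0.503 0.223]
[[-0.002  1.    -0.   ]
 [-0.    -0.    -1.   ]
 [-1.    -0.002  0.   ]]
```

View pics/wrist6.png

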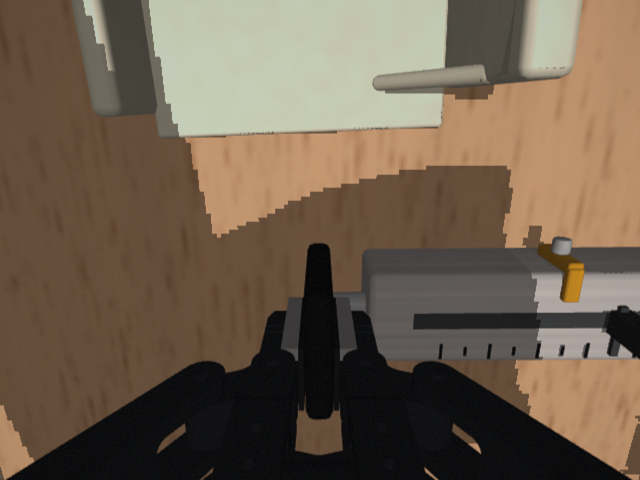

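>>> carry_out(rot=[[0, 0, 0], [0, 0, 0], [0, 0, 0], [0, 0, 0], [0, 0, 0], [0, 0, 0], [0, 0, 0], [0, 0, 0]], linear=[[-0.02, -0.06, 0], [0, -0.1, 0], [0, -0.1, 0], [0, -0.1, 0], [0, -0.1, 0], [0, -0.1, 0], [0, -0.04, 0], [0, 0, 0]], claw=[1, 1, 1, 1, 1, 1, 1, 1], newtons=40)

```text
time_s: 6.65
tool_pos: [0.4629, 0.1425, 0.0594]
eef_rot: [0.5, 0.5, 0.5, -0.5]
ft_force: [7.0, -4.0, -15.4]
grip_width: 0.105
```

Run:
```python
from h import *
st();np.save('w7.npy',vision.camera_info('wrist')['extrinsics']);snap('wrist','wrist7');st()
crop('wrist7','c9',340,220,640,380,2.6)
```

```text
t 6.65 p [0.4629 0.1425 0.0594] F [  7.   -4.  -15.4] g 0.105
q [ 2.360e-01  5.550e-01  2.126e+00 -1.000e-03  4.600e-01  2.370e-01]
[[ 0.001  1.    -0.   ]
 [-0.    -0.    -1.   ]
 [-1.     0.001  0.   ]]
t 6.7 p [0.463  0.1425 0.0594] F [  6.9  -3.  -15.2] g 0.105
q [ 2.360e-01  5.550e-01  2.126e+00 -1.000e-03  4.600e-01  2.370e-01]
[[ 0.001  1.    -0.   ]
 [-0.    -0.    -1.   ]
 [-1.     0.001  0.   ]]
```

View pics/c9.png

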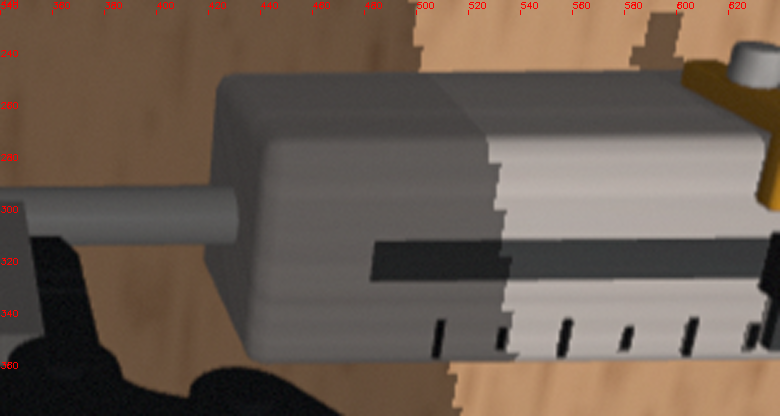

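Run:
```python
from h import *
snap('scene','scene2');snap('side','side2')
crop('side2','c10',210,230,340,310,6)
crop('scene2','c11',240,200,340,300,6)
```

View pics/c10.png

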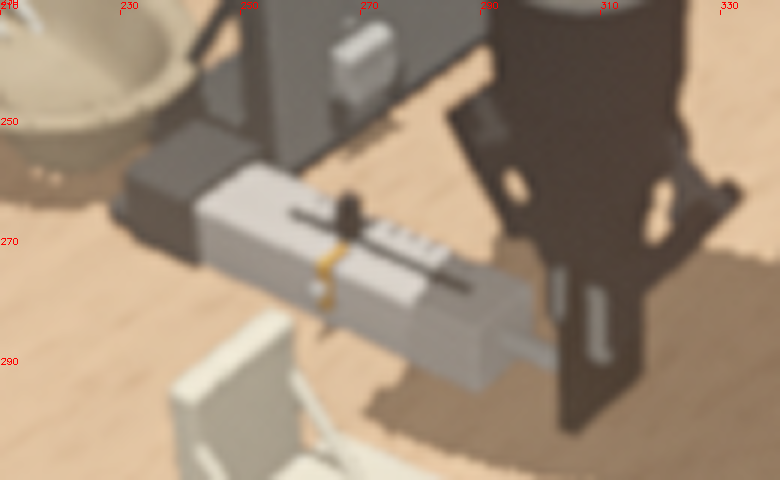

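View pics/c11.png

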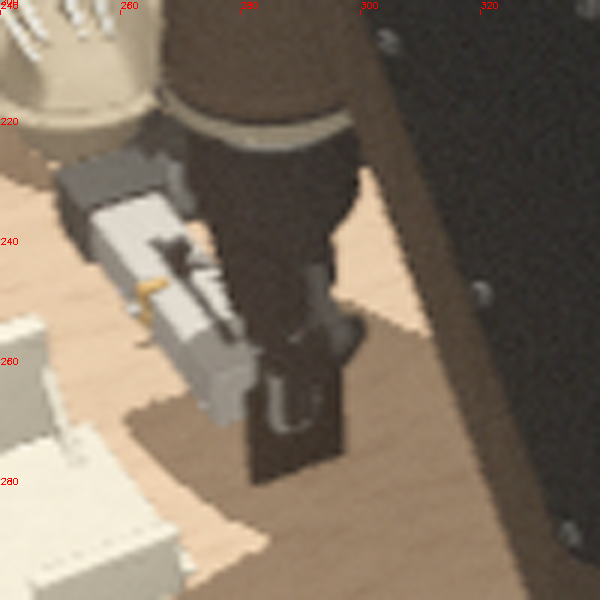

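Run:
```python
from h import *
i=dict(vision.camera_info('wrist')); i['extrinsics']=np.load('w7.npy')
P=lambda u,v,z:pix2('wrist',340+u/2.6,220+v/2.6,z,i)
t=np.array([P(u,338,.034)[:2] for u in (438,503,565,627,690,752)]); print(np.round(t,4))
for z in (.034,.036): print(P(757,195,z))
print('tongue',P(763,335,.034),P(768,345,.034))
S=lambda u,v,z:pix2('side',210+u/6,230+v/6,z)
print('side mark',S(345,250,.034),S(322,268,.034),S(332,258,.034),'ptr',S(347,238,.034),S(347,198,.055))
print('ticks',S(372,230,.034),S(400,241,.034))
C=lambda u,v,z:pix2('scene',240+u/6,200+v/6,z)
print('scene mark',C(150,287,.034),'ptr',C(178,263,.034),C(172,242,.055))
```

```text
[[0.542  0.124 ]
 [0.5523 0.124 ]
 [0.5622 0.124 ]
 [0.5721 0.124 ]
 [0.5821 0.1239]
 [0.592  0.1239]]
[0.58691663 0.1490145  0.034     ]
[0.58525401 0.14999401 0.036     ]
tongue [0.5935987  0.12447073 0.034     ] [0.59483008 0.1226287  0.034     ]
side mark [0.58695389 0.14812064 0.034     ] [0.58650916 0.16309285 0.034     ] [0.58769404 0.15548003 0.034     ] ptr [0.59180565 0.14125008 0.034     ] [0.59045092 0.14097284 0.055     ]
ticks [0.58696241 0.13081579 0.034     ] [0.5723552  0.12991735 0.034     ]
scene mark [0.58669089 0.15547228 0.034     ] ptr [0.59807459 0.13508855 0.034     ] [0.58978011 0.14079473 0.055     ]
```

>>> carry_out(rot=[[0, 0, 0], [0, 0, 0], [0, 0, 0]], linear=[[0, -0.04, 0], [0, -0.04, 0], [0, 0, 0]], claw=[1, 1, 1])

```text
time_s: 7.1
tool_pos: [0.4591, 0.1425, 0.0594]
eef_rot: [0.5, 0.5, 0.5, -0.5]
ft_force: [6.8, -4.2, -16.1]
grip_width: 0.11
```

Run:
```python
from h import *
st();np.save('w8.npy',vision.camera_info('wrist')['extrinsics']);snap('wrist','wrist8')
snap('side','side3');
crop('side3','c12',245,240,295,290,12)
crop('wrist8','c13',440,200,640,380,3.3)
```

```text
t 7.1 p [0.4591 0.1425 0.0594] F [  6.8  -4.2 -16.1] g 0.11
q [ 2.380e-01  5.520e-01  2.134e+00 -1.000e-03  4.540e-01  2.390e-01]
[[ 0.001  1.    -0.   ]
 [ 0.    -0.    -1.   ]
 [-1.     0.001 -0.   ]]
```

View pics/c12.png

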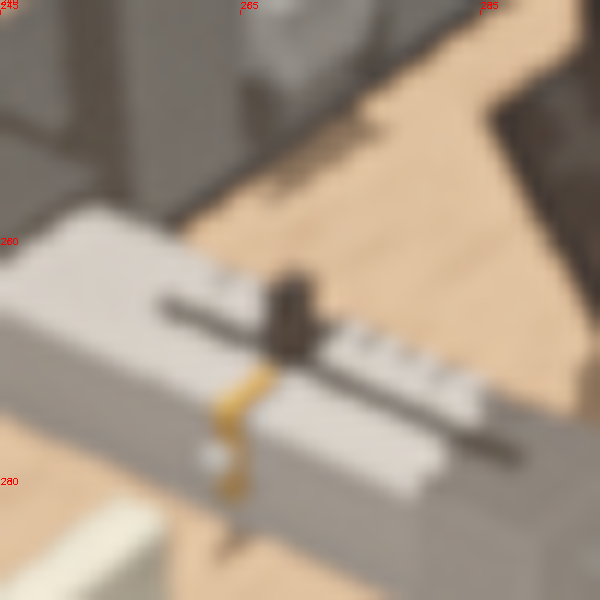

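View pics/c13.png

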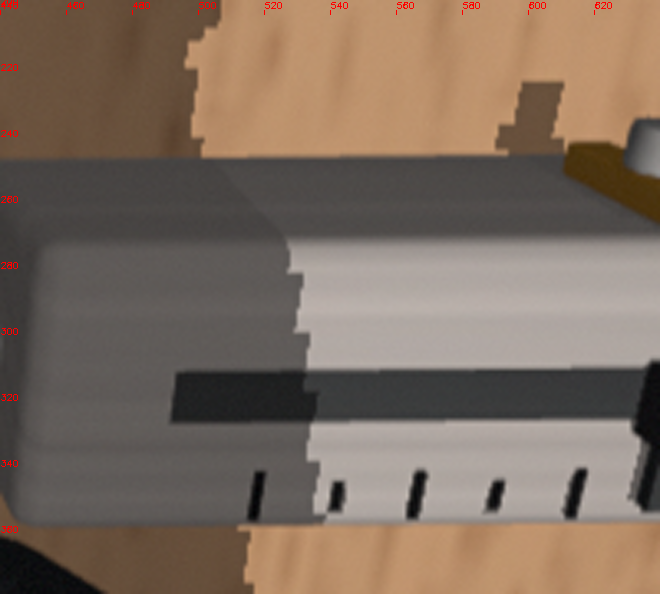

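>>> carry_out(rot=[[0, 0, 0], [0, 0, 0], [0, 0, 0], [0, 0, 0], [0, 0, 0], [0, 0, 0], [0, 0, 0], [0, 0, 0]], linear=[[0, -0.01, 0], [0, 0, 0], [0, 0, 0], [0, 0, 0], [0, 0, 0], [0, 0, 0], [0, 0, 0], [0, 0, 0]], claw=[1, 1, 1, 1, 1, 1, 1, 1])

```text
time_s: 8.0
tool_pos: [0.4589, 0.1425, 0.0594]
eef_rot: [0.5, 0.501, 0.5, -0.5]
ft_force: [7.8, -4.0, -14.9]
grip_width: 0.108
```

>>> carry_out(rot=[[0, 0, 0], [0, 0, 0], [0, 0, 0], [0, 0, 0]], linear=[[0, 0, 0], [0, 0, 0], [0, 0, 0], [0, 0, 0]], claw=[1, 1, 1, 1])

```text
time_s: 8.4
tool_pos: [0.4588, 0.1425, 0.0594]
eef_rot: [0.5, 0.5, 0.5, -0.5]
ft_force: [7.6, -4.9, -14.1]
grip_width: 0.107
```

Run:
```python
from h import *
st()
```

```text
t 8.4 p [0.4588 0.1425 0.0594] F [  7.6  -4.9 -14.1] g 0.107
q [ 2.380e-01  5.520e-01  2.135e+00 -1.000e-03  4.530e-01  2.390e-01]
[[ 0.001  1.    -0.   ]
 [ 0.    -0.    -1.   ]
 [-1.     0.001 -0.   ]]
```

>>> carry_out(rot=[[0, 0, 0], [0, 0, 0], [0, 0, 0], [0, 0, 0], [0, 0, 0], [0, 0, 0], [0, 0, 0], [0, 0, 0]], linear=[[0, 0.08, 0], [0, 0.11, 0], [0, 0.11, 0], [0, 0.11, 0], [0, 0.11, 0], [0, 0.11, 0], [0, 0.02, 0], [0, 0, 0]], claw=[1, 1, 1, 1, 1, 1, 1, 1])

```text
time_s: 9.2
tool_pos: [0.4905, 0.1426, 0.0594]
eef_rot: [-0.5, -0.5, -0.5, 0.5]
ft_force: [4.3, 0.9, -16.2]
grip_width: 0.11
```

>>> carry_out(rot=[[0, 0, 0], [0, 0, 0], [0, 0, 0], [0, 0, 0], [0, 0, 0], [0, 0, 0], [0, 0, 0], [0, 0, 0]], linear=[[0, 0, 0], [0, 0, 0], [0, 0, 0], [0, 0, 0], [-0.5, 0, 0], [-0.5, 0.2, 0], [-0.8, 0.4, 0], [-0.5, 0.5, 0]], claw=[0.8, 0.6, 0.5, 0.5, 0.5, 0.5, 0.2, 0])

```text
time_s: 10.0
tool_pos: [0.5458, 0.1427, 0.1773]
eef_rot: [0.5, 0.5, 0.5, -0.5]
ft_force: [-0.0, -0.5, -0.0]
grip_width: 0.824
```

Run:
```python
from h import *
st();np.save('w9.npy',vision.camera_info('wrist')['extrinsics']);snap('wrist','wrist9')
crop('wrist9','c14',200,150,500,330,2.6)
```

```text
t 10.0 p [0.5458 0.1427 0.1773] F [-0.  -0.5 -0. ] g 0.824
q [0.202 0.447 1.869 0.    0.824 0.202]
[[ 0.001  1.    -0.   ]
 [ 0.    -0.    -1.   ]
 [-1.     0.001 -0.   ]]
```

View pics/c14.png

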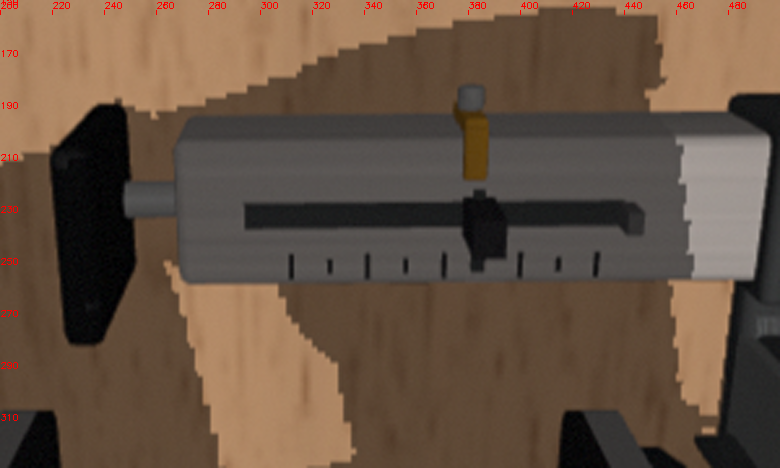

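Run:
```python
from h import *
i=dict(vision.camera_info('wrist')); i['extrinsics']=np.load('w9.npy')
crop('wrist9','c15',360,170,440,270,9)
P=lambda u,v,z:np.round(pix2('wrist',200+u/2.6,150+v/2.6,z,i),4)
for u in (597,558,519,443,405,367,329,291): print(P(u,265,.034))
print('mark',P(463,180,.034),P(488,180,.036),P(463,180,.036))
print('tong',P(477.5,265,.034),P(480,195,.034),'top',P(492,240,.055))
print('handle',P(52,215,.062),P(130,110,.062))
print('housing',P(178,140,.034),P(182,280,.034))
```

```text
[0.6224 0.1241 0.034 ]
[0.6122 0.1241 0.034 ]
[0.6019 0.1241 0.034 ]
[0.582  0.1242 0.034 ]
[0.572  0.1242 0.034 ]
[0.562  0.1242 0.034 ]
[0.552  0.1242 0.034 ]
[0.542  0.1242 0.034 ]
mark [0.5862 0.1473 0.034 ] [0.5923 0.1479 0.036 ] [0.5859 0.1479 0.036 ]
tong [0.591  0.1241 0.034 ] [0.5907 0.1433 0.034 ] top [0.5907 0.1382 0.055 ]
handle [0.4872 0.1469 0.062 ] [0.5066 0.1715 0.062 ]
housing [0.5137 0.1579 0.034 ] [0.5133 0.12   0.034 ]
```

View pics/c15.png

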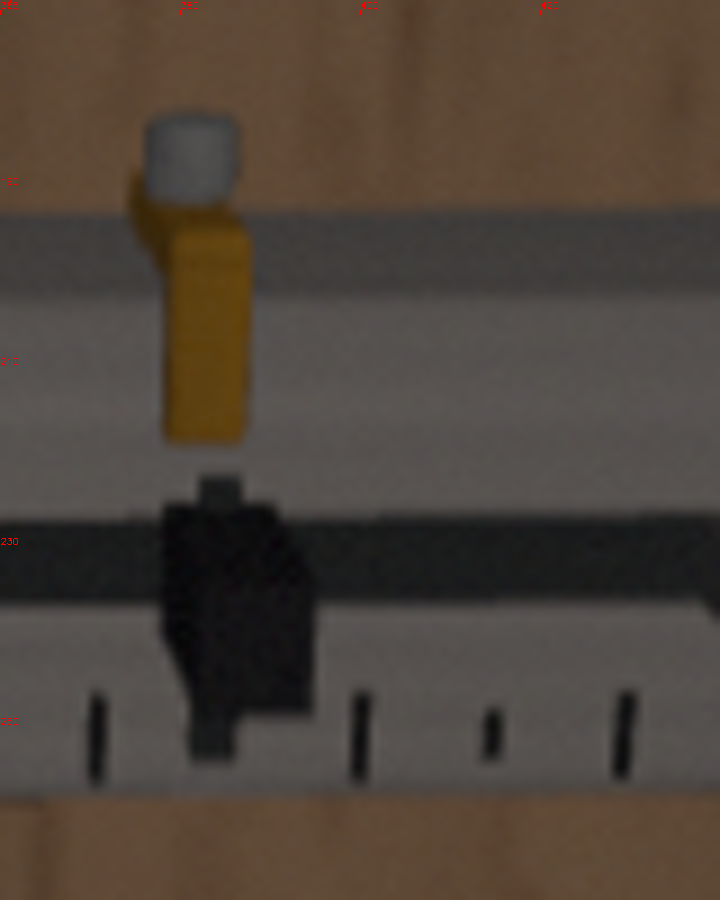

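>>> carry_out(rot=[[0, 0, 0], [0, 0, 0], [0, 0, 0], [0, 0, 0], [0, 0, 0], [0, 0, 0], [0, 0, 0]], linear=[[0.1, -0.4, 0], [0.4, -0.4, 0], [0.6, -0.3, 0], [0.6, 0, 0], [0.4, 0, 0], [0.27, 0, 0], [0, 0, 0]], claw=[0, 0, 0, 0, 0, 0, 0], newtons=40)

```text
time_s: 10.75
tool_pos: [0.4892, 0.1423, 0.0545]
eef_rot: [-0.499, -0.499, -0.5, 0.501]
ft_force: [-0.4, -0.6, -0.5]
grip_width: 0.999
```

Run:
```python
from h import *
st()
```

```text
t 10.75 p [0.4892 0.1423 0.0545] F [-0.4 -0.6 -0.5] g 0.999
q [0.224 0.585 2.068 0.    0.492 0.224]
[[-0.003  1.    -0.001]
 [-0.001 -0.001 -1.   ]
 [-1.    -0.003  0.001]]
```

Now raise ~4 mm and shift +2 mm, grip.

>>> carry_out(rot=[[0, 0, 0], [0, 0, 0], [0, 0, 0], [0, 0, 0], [0, 0, 0], [0, 0, 0], [0, 0, 0], [0, 0, 0]], linear=[[-0.09, 0.03, 0], [0, 0, 0], [0, 0, 0], [0, 0, 0], [0, 0, 0], [0, 0, 0], [0, 0, 0], [0, 0, 0]], claw=[0.3, 0.6, 0.8, 1, 1, 1, 1, 1], newtons=40)

```text
time_s: 11.55
tool_pos: [0.4912, 0.1426, 0.0609]
eef_rot: [-0.5, -0.5, -0.5, 0.5]
ft_force: [-6.0, 1.3, 11.5]
grip_width: 0.105
```

>>> carry_out(rot=[[0, 0, 0], [0, 0, 0], [0, 0, 0], [0, 0, 0], [0, 0, 0], [0, 0, 0], [0, 0, 0], [0, 0, 0]], linear=[[-0.02, -0.06, 0], [0, -0.1, 0], [0, -0.1, 0], [0, -0.1, 0], [0, -0.1, 0], [0, -0.1, 0], [0, -0.04, 0], [0, 0, 0]], claw=[1, 1, 1, 1, 1, 1, 1, 1])

```text
time_s: 12.35
tool_pos: [0.4622, 0.1425, 0.0614]
eef_rot: [0.5, 0.5, 0.5, -0.5]
ft_force: [7.0, -3.4, -14.3]
grip_width: 0.103
```

Run:
```python
from h import *
st();np.save('w10.npy',vision.camera_info('wrist')['extrinsics']);snap('wrist','wrist10');
```

```text
t 12.35 p [0.4622 0.1425 0.0614] F [  7.   -3.4 -14.3] g 0.103
q [ 2.370e-01  5.500e-01  2.126e+00 -1.000e-03  4.640e-01  2.370e-01]
[[ 0.001  1.    -0.   ]
 [-0.    -0.    -1.   ]
 [-1.     0.001  0.   ]]
```

>>> carry_out(rot=[[0, 0, 0], [0, 0, 0], [0, 0, 0], [0, 0, 0]], linear=[[0, -0.05, 0], [0, -0.04, 0], [0, 0, 0], [0, 0, 0]], claw=[1, 1, 1, 1])

```text
time_s: 12.8
tool_pos: [0.4581, 0.1425, 0.0614]
eef_rot: [0.5, 0.5, 0.5, -0.5]
ft_force: [7.7, -4.2, -13.5]
grip_width: 0.102
```

Run:
```python
from h import *
st();snap('side','side4');np.save('w11.npy',vision.camera_info('wrist')['extrinsics']);snap('wrist','wrist11')
crop('side4','c16',245,240,295,290,12)
crop('wrist11','c17',540,300,640,370,7)
```

```text
t 12.8 p [0.4581 0.1425 0.0614] F [  7.7  -4.2 -13.5] g 0.102
q [ 2.390e-01  5.470e-01  2.136e+00 -1.000e-03  4.580e-01  2.400e-01]
[[ 0.001  1.    -0.   ]
 [-0.    -0.    -1.   ]
 [-1.     0.001  0.   ]]
```

View pics/c16.png

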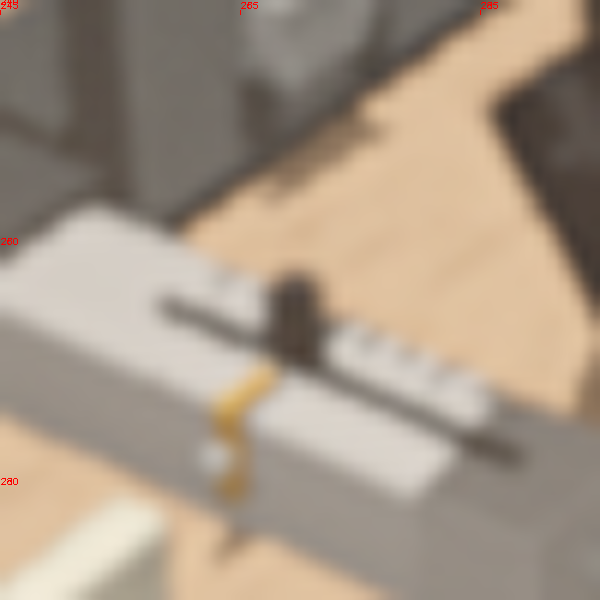

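View pics/c17.png

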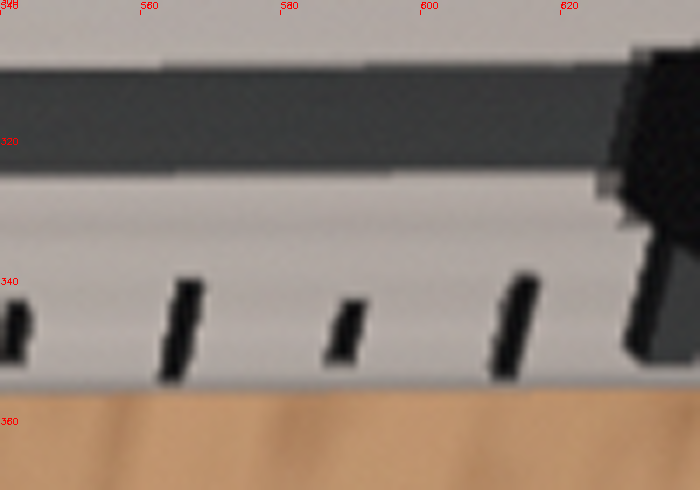

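>>> carry_out(rot=[[0, 0, 0], [0, 0, 0]], linear=[[0, -0.02, 0], [0, 0, 0]], claw=[1, 1])

```text
time_s: 13.1
tool_pos: [0.4573, 0.1425, 0.0614]
eef_rot: [0.5, 0.5, 0.5, -0.5]
ft_force: [9.2, -3.7, -15.2]
grip_width: 0.106
```

Run:
```python
from h import *
st();np.save('w12.npy',vision.camera_info('wrist')['extrinsics']);snap('wrist','wrist12')
crop('wrist12','c18',540,300,640,370,7)
```

```text
t 13.1 p [0.4573 0.1425 0.0614] F [  9.2  -3.7 -15.2] g 0.106
q [ 2.390e-01  5.470e-01  2.138e+00 -1.000e-03  4.560e-01  2.400e-01]
[[ 0.002  1.    -0.   ]
 [ 0.    -0.    -1.   ]
 [-1.     0.002 -0.   ]]
```

View pics/c18.png

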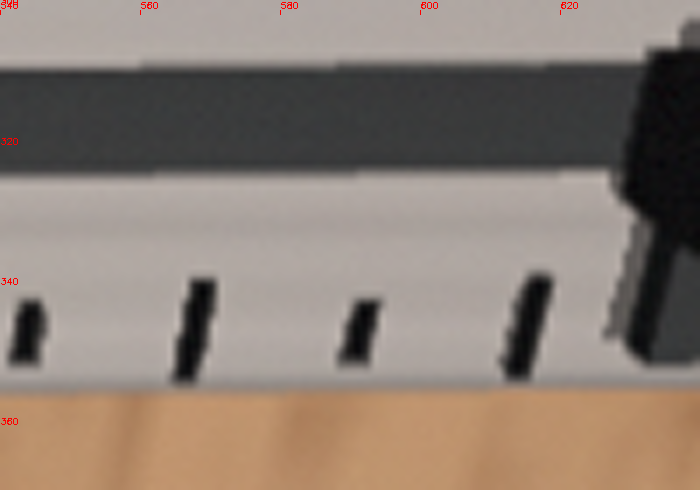

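>>> carry_out(rot=[[0, 0, 0], [0, 0, 0], [0, 0, 0], [0, 0, 0], [0, 0, 0], [0, 0, 0], [0, 0, 0], [0, 0, 0]], linear=[[0, -0.005, 0], [0, 0, 0], [0, 0, 0], [0, 0, 0], [0, 0, 0], [0, 0, 0], [0, 0, 0], [0, 0, 0]], claw=[1, 1, 1, 1, 1, 1, 1, 1])

```text
time_s: 13.95
tool_pos: [0.4572, 0.1425, 0.0614]
eef_rot: [0.5, 0.501, 0.499, -0.5]
ft_force: [8.4, -5.3, -15.0]
grip_width: 0.104
```

>>> carry_out(rot=[[0, 0, 0], [0, 0, 0], [0, 0, 0], [0, 0, 0]], linear=[[0, 0, 0], [0, 0, 0], [0, 0, 0], [0, 0, 0]], claw=[1, 1, 1, 1])

```text
time_s: 14.35
tool_pos: [0.4572, 0.1425, 0.0614]
eef_rot: [0.5, 0.501, 0.499, -0.5]
ft_force: [7.9, -4.4, -15.6]
grip_width: 0.107
```

>>> carry_out(rot=[[0, 0, 0], [0, 0, 0], [0, 0, 0], [0, 0, 0], [0, 0, 0], [0, 0, 0], [0, 0, 0], [0, 0, 0]], linear=[[0, 0.08, 0], [0, 0.11, 0], [0, 0.11, 0], [0, 0.11, 0], [0, 0.11, 0], [0, 0.11, 0], [0, 0.05, 0], [0, 0, 0]], claw=[1, 1, 1, 1, 1, 1, 1, 1])

```text
time_s: 15.15
tool_pos: [0.4904, 0.1426, 0.0614]
eef_rot: [-0.5, -0.5, -0.5, 0.5]
ft_force: [4.0, 0.9, -14.9]
grip_width: 0.106
```

>>> carry_out(rot=[[0, 0, 0], [0, 0, 0], [0, 0, 0], [0, 0, 0], [0, 0, 0], [0, 0, 0], [0, 0, 0], [0, 0, 0]], linear=[[0, 0, 0], [0, 0, 0], [0, 0, 0], [0, 0, 0], [-0.5, 0, 0], [-0.5, 0.2, 0], [-0.8, 0.5, 0], [-0.5, 0.7, 0]], claw=[0.8, 0.6, 0.5, 0.5, 0.5, 0.5, 0.2, 0])

```text
time_s: 15.95
tool_pos: [0.5602, 0.1427, 0.1793]
eef_rot: [0.5, 0.5, 0.5, -0.5]
ft_force: [1.0, 0.4, -0.9]
grip_width: 0.824
```

>>> carry_out(rot=[[0, 0, 0], [0, 0, 0], [0, 0, 0]], linear=[[0, 0.5, 0], [0, 0, 0], [0, 0, 0]], claw=[0, 0, 0])

```text
time_s: 16.25
tool_pos: [0.5848, 0.1424, 0.1763]
eef_rot: [-0.5, -0.5, -0.5, 0.5]
ft_force: [-0.0, 0.1, -0.1]
grip_width: 1.0
```

Run:
```python
from h import *
st();np.save('w13.npy',vision.camera_info('wrist')['extrinsics']);snap('wrist','wrist13')
crop('wrist13','c19',180,150,480,330,2.6)
crop('wrist13','c20',290,170,370,270,9)
```

```text
t 16.25 p [0.5848 0.1424 0.1763] F [-0.   0.1 -0.1] g 1.0
q [0.188 0.496 1.781 0.    0.865 0.189]
[[-0.001  1.    -0.001]
 [-0.    -0.001 -1.   ]
 [-1.    -0.001  0.   ]]
```

View pics/c19.png

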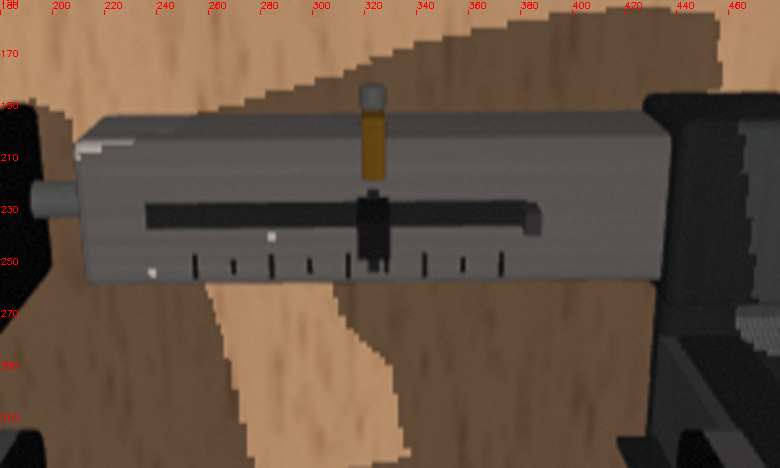

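View pics/c20.png

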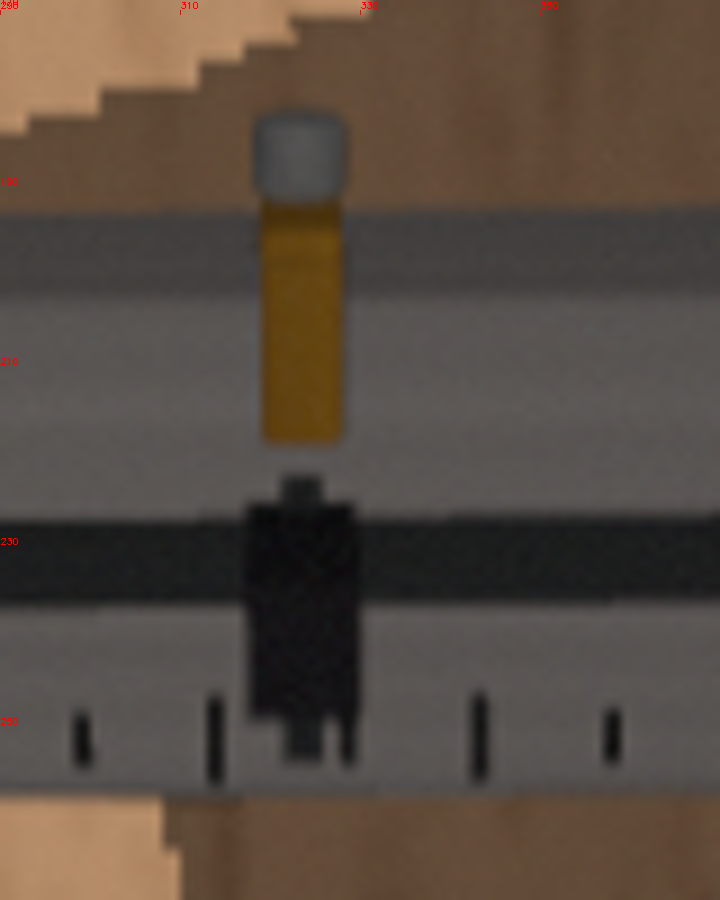

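>>> carry_out(rot=[[0, 0, 0], [0, 0, 0], [0, 0, 0], [0, 0, 0], [0, 0, 0], [0, 0, 0]], linear=[[-0.8, 0, 0.2], [-0.7, 0, 0.8], [0, 0, 0.8], [0, 0, 0.8], [0, 0, 0.4], [0, 0, 0]], claw=[0, 0, 0, 0, 0, 0])

```text
time_s: 16.9
tool_pos: [0.5839, -0.0073, 0.2492]
eef_rot: [-0.499, -0.5, -0.499, 0.501]
ft_force: [-0.3, 0.1, -0.3]
grip_width: 1.001
```

Run:
```python
from h import *
st();np.save('w14.npy',vision.camera_info('wrist')['extrinsics']);snap('wrist','wrist14')
```

```text
t 16.9 p [ 0.5839 -0.0073  0.2492] F [-0.3  0.1 -0.3] g 1.001
q [-0.064  0.39   1.752 -0.     1.001 -0.061]
[[-0.001  1.    -0.003]
 [-0.    -0.003 -1.   ]
 [-1.    -0.001  0.   ]]
```

View pics/wrist14.png

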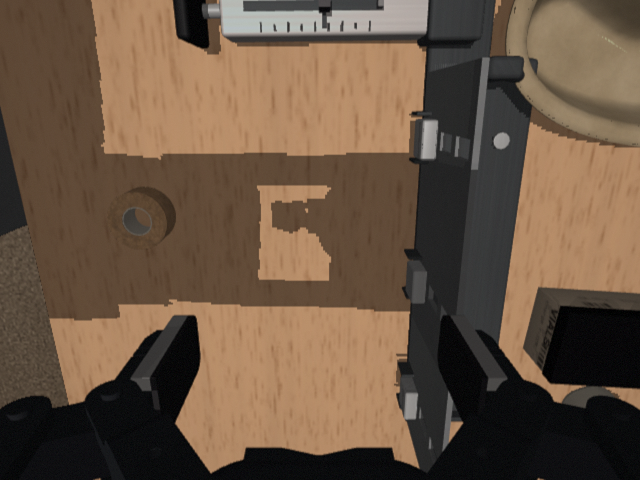

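Run:
```python
from h import *
crop('wrist14','c21',400,40,540,180,5)
crop('wrist14','c22',390,230,500,470,2.5)
```

```text
(no output)
```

View pics/c21.png

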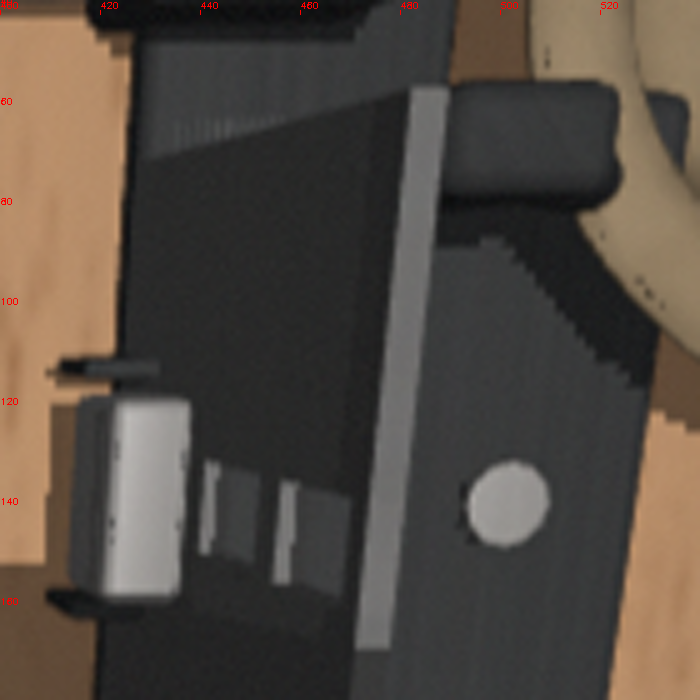

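View pics/c22.png

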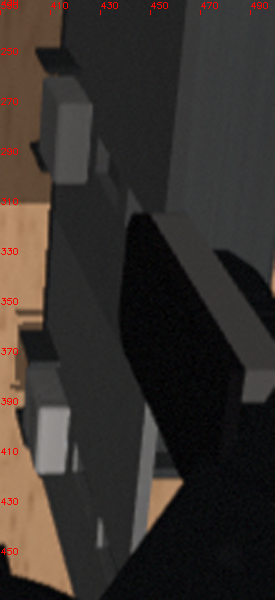

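Run:
```python
from h import *
i=dict(vision.camera_info('wrist')); i['extrinsics']=np.load('w14.npy')
P=lambda u,v,z:np.round(pix2('wrist',400+u/5,40+v/5,z,i),4)
a=P(410,88,.131);b=P(357,648,.131);print(a,b,np.degrees(np.arctan2(*(b-a)[:2])))
b2=np.round(pix2('wrist',390+133/2.5,230+545/2.5,.131,i),4); print('far',b2)
for z in (.05,.057): print('tabtop',P(118,402,z),P(190,402,z),P(103,597,z),P(180,597,z))
P2=lambda u,v,z:np.round(pix2('wrist',390+u/2.5,230+v/2.5,z,i),4)
for z in (.05,.057): print('tab2',P2(55,103,z),P2(92,103,z),P2(52,183,z),P2(88,183,z)); print('tab1',P2(38,406,z),P2(70,406,z),P2(36,474,z),P2(66,474,z))
# slots columns: lit lower edges z .099 and .064
print('slot', P(285,480,.099),P(285,585,.099), P(210,462,.064),P(207,555,.064))
```

```text
[0.6721 0.0939 0.131 ] [0.6731 0.034  0.131 ] 179.0435649831376
far [ 0.6751 -0.1699  0.131 ]
tabtop [0.663 0.058 0.05 ] [0.6737 0.058  0.05  ] [0.6628 0.0291 0.05  ] [0.6747 0.0291 0.05  ]
tabtop [0.6613 0.0583 0.057 ] [0.6718 0.0583 0.057 ] [0.6611 0.0301 0.057 ] [0.6727 0.03   0.057 ]
tab2 [ 0.6624 -0.0638  0.05  ] [ 0.6748 -0.0639  0.05  ] [ 0.6634 -0.0936  0.05  ] [ 0.6757 -0.0937  0.05  ]
tab1 [ 0.6642 -0.1857  0.05  ] [ 0.6761 -0.1857  0.05  ] [ 0.6653 -0.2168  0.05  ] [ 0.6768 -0.2168  0.05  ]
tab2 [ 0.6607 -0.0609  0.057 ] [ 0.6729 -0.0609  0.057 ] [ 0.6616 -0.09    0.057 ] [ 0.6738 -0.0901  0.057 ]
tab1 [ 0.6625 -0.1801  0.057 ] [ 0.6741 -0.1801  0.057 ] [ 0.6636 -0.2105  0.057 ] [ 0.6748 -0.2105  0.057 ]
slot [0.6732 0.0505 0.099 ] [0.6745 0.0371 0.099 ] [0.6735 0.0503 0.064 ] [0.6742 0.037  0.064 ]
```

>>> carry_out(rot=[[0, 0, 0], [0, 0, 0], [0, 0, 0], [0, 0, 0], [0, 0, 0], [0, 0, 0], [0, 0, 0]], linear=[[0, -0.3, -0.5], [0, -0.5, -0.8], [0, -0.5, -0.8], [0, -0.5, -0.8], [0.2, -0.4, -0.8], [0.2, -0.1, -0.4], [0, 0, 0]], claw=[0, 0, 0, 0, 0, 0, 0])

```text
time_s: 17.65
tool_pos: [0.4676, 0.203, 0.2284]
eef_rot: [0.5, 0.499, 0.501, -0.5]
ft_force: [0.7, -0.8, 1.0]
grip_width: 0.998
```

Run:
```python
from h import *
st();np.save('w15.npy',vision.camera_info('wrist')['extrinsics']);snap('wrist','wrist15')
```

```text
t 17.65 p [0.4676 0.203  0.2284] F [ 0.7 -0.8  1. ] g 0.998
q [3.500e-01 3.130e-01 1.936e+00 1.000e-03 8.950e-01 3.460e-01]
[[-0.002  1.     0.003]
 [-0.     0.003 -1.   ]
 [-1.    -0.002  0.   ]]
```

View pics/wrist15.png

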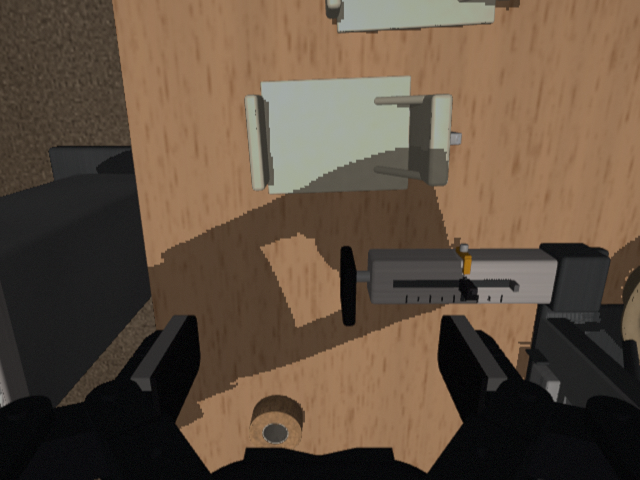

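Run:
```python
from h import *
crop('wrist15','c23',240,60,480,210,3.3)
```

```text
(no output)
```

View pics/c23.png

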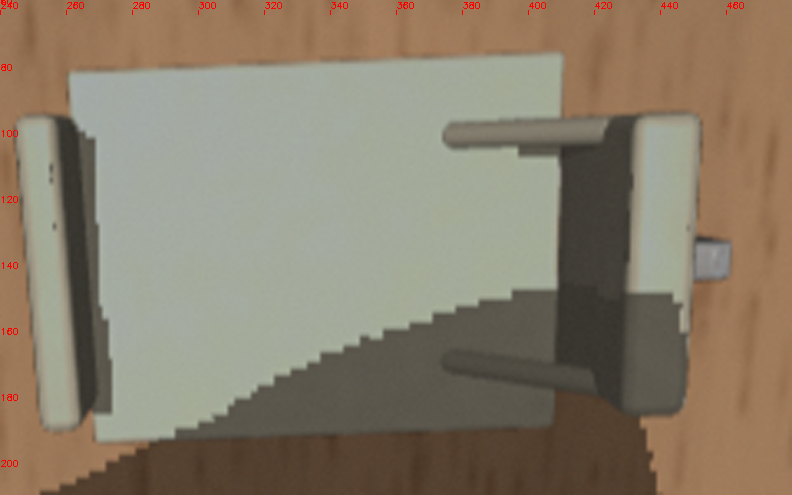

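```bash
cat >> h.py <<'E'
def brk(w,x0,y0,s,lip,plate,ledge,claw):
    i=dict(vision.camera_info('wrist')); i['extrinsics']=np.load(w)
    P=lambda p,z:pix2('wrist',x0+p[0]/s,y0+p[1]/s,z,i)[:2]
    mod=[];obs=[]
    for p,m in zip(lip,[(-.140,.035),(-.140,-.035),(-.130,.035),(-.130,-.035)]): mod.append(m);obs.append(P(p,.04))
    for p,m in zip(plate,[(0,.03),(0,-.03)]): mod.append(m);obs.append(P(p,.072))
    for p,m in zip(ledge,[(-.132,.045),(-.014,.045),(-.014,-.045),(-.132,-.045)]): mod.append(m);obs.append(P(p,.006))
    if claw: mod.append((.012,0)); obs.append(P(claw,.056))
    mod=np.array(mod);obs=np.array(obs)
    a=mod-mod.mean(0);b=obs-obs.mean(0)
    th=np.arctan2((a[:,0]*b[:,1]-a[:,1]*b[:,0]).sum(),(a*b).sum())
    R=np.array([[np.cos(th),-np.sin(th)],[np.sin(th),np.cos(th)]])
    t=obs.mean(0)-R@mod.mean(0)
    print('yaw',np.degrees(th),'org',t.round(4),'lip',(t+R@[-.135,0]).round(4)); print(((obs-(mod@R.T+t))*1000).round(1).tolist())
    return th,t
E
python3 - <<'E'
from h import *
brk('w15.npy',240,60,3.3,[(18,118),(40,430),(55,118),(80,428)],[(698,116),(685,412)],[(70,73),(561,54),(552,426),(97,441)],(730,259))
E
```

```text
yaw 2.3266845466608634 org [0.555  0.2573] lip [0.4202 0.2518]
[[1.8, -0.8], [0.5, 1.0], [-0.2, -1.2], [-0.2, 1.1], [-1.7, -1.1], [-0.9, 1.2], [1.3, -0.6], [-0.9, -0.9], [-0.5, 0.3], [1.1, 0.8], [-0.4, 0.2]]
```

>>> carry_out(rot=[[-2.1, 0, 0], [0, 0, 0], [0, 0, 0], [0, 0, 0], [0, 0, 0], [0, 0, 0], [0, 0, 0], [0, 0, 0]], linear=[[0.2, -0.4, -0.4], [0.5, -0.55, -0.58], [0.7, 0, 0], [0.7, 0, 0], [0.7, 0, 0], [0.5, 0, 0], [0.3, 0, 0], [0, 0, 0]], claw=[0, 0, 0, 0, 0, 0, 0, 0], newtons=100)

```text
time_s: 18.5
tool_pos: [0.4208, 0.2471, 0.048]
eef_rot: [0.508, 0.49, 0.509, -0.492]
ft_force: [0.0, -0.3, -0.3]
grip_width: 1.001
```

Run:
```python
from h import *
st();np.save('w16.npy',vision.camera_info('wrist')['extrinsics']);snap('wrist','wrist16')
```

```text
t 18.5 p [0.4208 0.2471 0.048 ] F [ 0.  -0.3 -0.3] g 1.001
q [ 0.469  0.581  2.119 -0.     0.445  0.433]
[[-0.003  0.999  0.036]
 [-0.002  0.036 -0.999]
 [-1.    -0.003  0.001]]
```

View pics/wrist16.png

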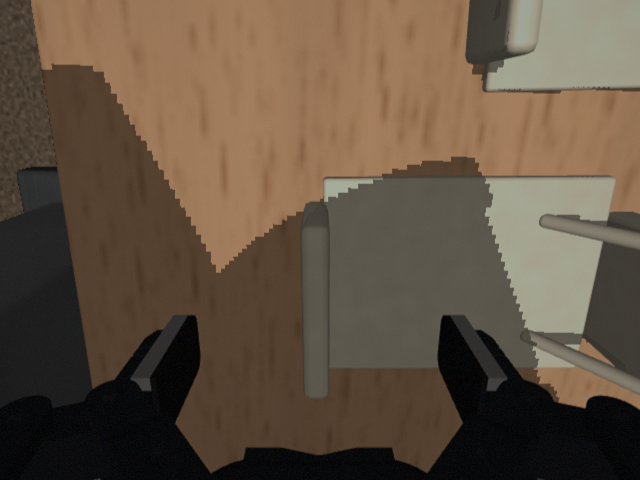

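Run:
```python
from h import *
i=dict(vision.camera_info('wrist')); i['extrinsics']=np.load('w16.npy')
for p in ((303,225),(328,225),(304,397),(328,397)): print(np.round(pix2('wrist',*p,.04,i),4))
go([.4202,.2505,.0295])
```

```text
[0.4147 0.2875 0.04  ]
[0.423  0.2878 0.04  ]
[0.4167 0.2193 0.04  ]
[0.4258 0.2196 0.04  ]
shift [ 0.392 -0.02  -0.062]
```

>>> carry_out(rot=[[0, 0, 0], [0, 0, 0], [0, 0, 0], [0, 0, 0], [0, 0, 0], [0, 0, 0], [0, 0, 0], [0, 0, 0]], linear=[[0.2, -0.02, -0.12], [0.17, 0, 0], [0, 0, 0], [0, 0, 0], [0, 0, 0], [0, 0, 0], [0, 0, 0], [0, 0, 0]], claw=[0, 0, 0.4, 0.8, 1, 1, 1, 1], newtons=100)

```text
time_s: 19.35
tool_pos: [0.4206, 0.254, 0.0315]
eef_rot: [0.509, 0.491, 0.509, -0.491]
ft_force: [-1.7, -1.1, 11.1]
grip_width: 0.098
```

Run:
```python
from h import *
st()
```

```text
t 19.35 p [0.4206 0.254  0.0315] F [-1.7 -1.1 11.1] g 0.098
q [ 0.482  0.614  2.12  -0.     0.407  0.446]
[[ 0.     0.999  0.036]
 [ 0.     0.036 -0.999]
 [-1.     0.    -0.   ]]
```

>>> carry_out(rot=[[0, 0, 0], [0, 0, 0], [0, 0, 0], [0, 0, 0], [0, 0, 0], [1.4, 0, 0], [0, 0, 0]], linear=[[-0.2, 0, 0], [-0.5, 0, 0], [-0.8, 0, 0], [-0.8, 0, 0], [-0.5, 0, 0], [-0.2, 0, 0], [0, 0, 0]], claw=[1, 1, 1, 1, 1, 1, 1])

```text
time_s: 20.05
tool_pos: [0.421, 0.2542, 0.1821]
eef_rot: [0.503, 0.498, 0.502, -0.497]
ft_force: [0.3, 1.5, -2.6]
grip_width: 0.095
```

Run:
```python
from h import *
st();np.save('w17.npy',vision.camera_info('wrist')['extrinsics']);snap('wrist','wrist17');snap('side','side5')
```

```text
t 20.05 p [0.421  0.2542 0.1821] F [ 0.3  1.5 -2.6] g 0.095
q [0.482 0.351 2.025 0.    0.763 0.472]
[[ 0.002  1.     0.01 ]
 [ 0.001  0.01  -1.   ]
 [-1.     0.002 -0.001]]
```

View pics/wrist17.png

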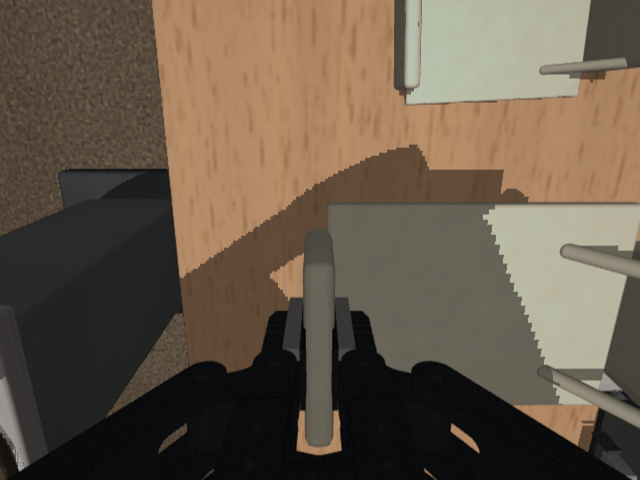

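View pics/side5.png

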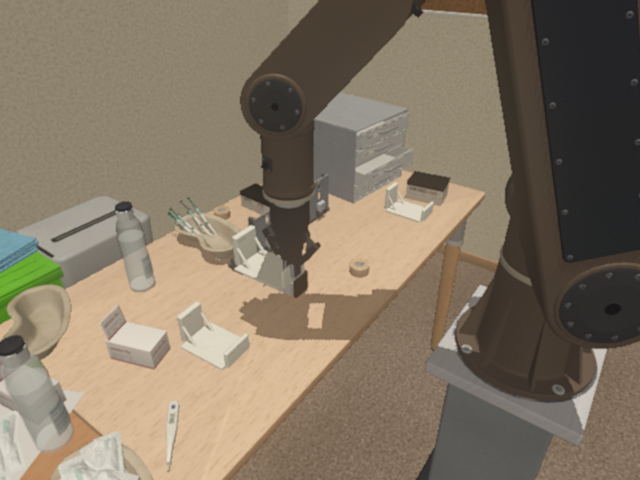

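Run:
```python
from h import *
i=dict(vision.camera_info('wrist')); i['extrinsics']=np.load('w17.npy')
z=.1821-.0315
for p,zz in (((400,205),z+.006),((400,404),z+.006),((540,204),z+.006),((540,404),z+.006),((306,262),z+.04),((334,262),z+.04),((307,445),z+.04),((332,445),z+.04)): print(p,np.round(pix2('wrist',*p,zz,i),4))
```

```text
(400, 205) [0.4511 0.2975 0.1566]
(400, 404) [0.4574 0.209  0.1566]
(540, 204) [0.5026 0.2984 0.1566]
(540, 404) [0.5182 0.2094 0.1566]
(306, 262) [0.4174 0.2881 0.1906]
(334, 262) [0.4257 0.2882 0.1906]
(307, 445) [0.4178 0.2199 0.1906]
(332, 445) [0.4265 0.22   0.1906]
```

>>> carry_out(rot=[[0, 0, 0], [0, 0, 0], [0, 0, 0], [0, 0, 0], [0, 0, 0], [0, 0, 0], [0, 0, 0], [0, 0, 0]], linear=[[0, 0.1, 0.25], [0, 0.2, 0.5], [0, 0.3, 0.7], [0, 0.3, 0.75], [0, 0.3, 0.75], [0, 0.3, 0.7], [0, 0.18, 0.4], [0, 0, 0.18]], claw=[1, 1, 1, 1, 1, 1, 1, 1])

```text
time_s: 20.95
tool_pos: [0.5074, 0.0409, 0.1797]
eef_rot: [0.502, 0.497, 0.503, -0.498]
ft_force: [0.7, 0.3, -2.1]
grip_width: 0.097
```

>>> carry_out(rot=[[0, 0, 0], [0, 0, 0], [0, 0, 0], [0, 0, 0], [0, 0, 0], [0, 0, 0]], linear=[[0, 0, 0], [0.3, 0, 0], [0.5, 0, 0], [0.5, 0, 0], [0.3, 0, 0], [0, 0, 0]], claw=[1, 1, 1, 1, 1, 1])

```text
time_s: 21.55
tool_pos: [0.5047, 0.0443, 0.0989]
eef_rot: [0.502, 0.496, 0.504, -0.498]
ft_force: [0.7, 0.2, -2.3]
grip_width: 0.098
```

Run:
```python
from h import *
st();np.save('w18.npy',vision.camera_info('wrist')['extrinsics']);snap('wrist','wrist18');snap('side','side6')
go([.507,.0435,.097])
crop('side6','c24',190,180,350,310,5)
```

```text
t 21.55 p [0.5047 0.0443 0.0989] F [ 0.7  0.2 -2.3] g 0.098
q [0.028 0.504 2.051 0.    0.591 0.015]
[[-0.005  1.     0.013]
 [-0.     0.013 -1.   ]
 [-1.    -0.005 -0.   ]]
shift [0.079 0.013 0.013]
```

View pics/wrist18.png

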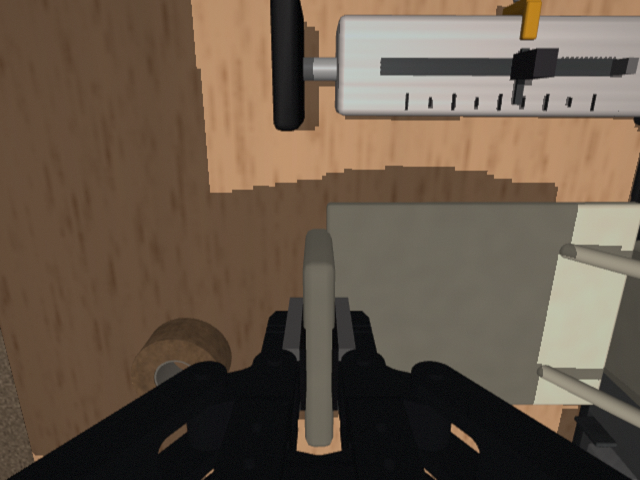

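View pics/c24.png

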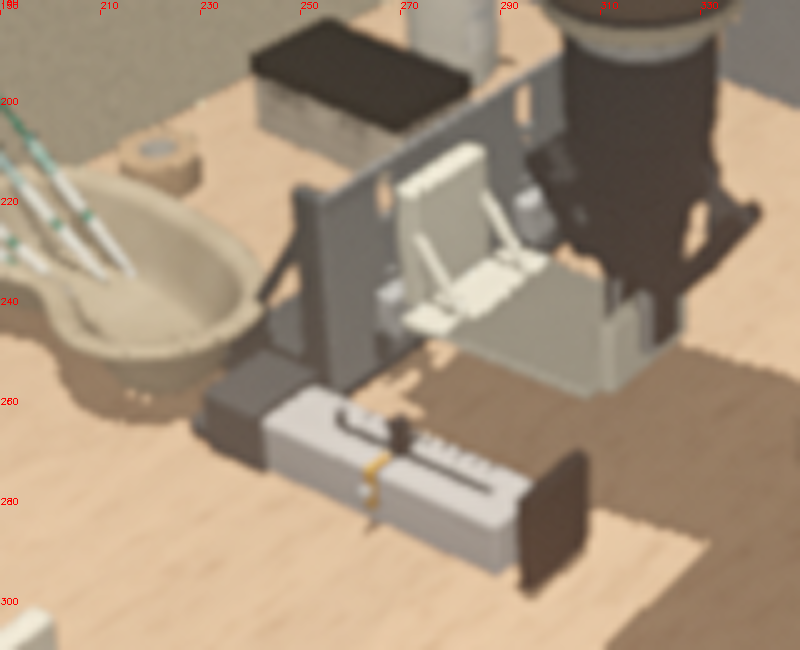

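>>> carry_out(rot=[[0, 0, 0], [0, 0, 0], [0, 0, 0], [0, 0, 0], [0, 0, 0], [0, 0, 0]], linear=[[0.04, 0.05, 0.01], [0, 0.12, 0], [0, 0.12, 0], [0, 0.1, 0], [0, 0.1, 0], [0, 0, 0]], claw=[1, 1, 1, 1, 1, 1])

```text
time_s: 22.25
tool_pos: [0.5324, 0.0432, 0.0991]
eef_rot: [0.503, 0.497, 0.503, -0.497]
ft_force: [0.1, -0.7, -2.3]
grip_width: 0.097
```

Run:
```python
from h import *
st();snap('side','side7')
crop('side7','c25',230,180,330,270,7)
```

```text
t 22.25 p [0.5324 0.0432 0.0991] F [ 0.1 -0.7 -2.3] g 0.097
q [0.024 0.529 1.993 0.    0.619 0.013]
[[ 0.001  1.     0.011]
 [ 0.     0.011 -1.   ]
 [-1.     0.001 -0.   ]]
```

View pics/c25.png

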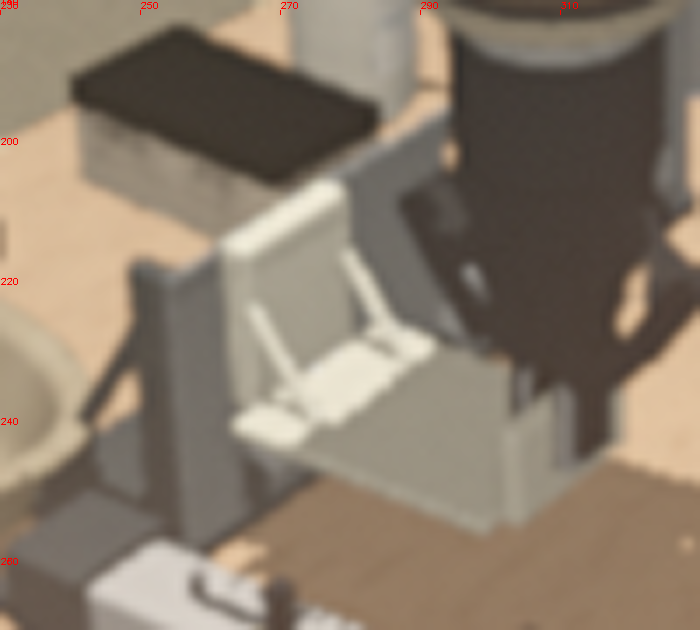

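>>> carry_out(rot=[[0, 0, 0], [0, 0, 0], [0, 0, 0], [0, 0, 0]], linear=[[0.03, 0.05, 0], [0, 0.04, 0], [0, 0.03, 0], [0, 0, 0]], claw=[1, 1, 1, 1])

```text
time_s: 22.7
tool_pos: [0.5369, 0.0433, 0.0973]
eef_rot: [0.502, 0.497, 0.503, -0.497]
ft_force: [-4.1, 0.2, -2.6]
grip_width: 0.095
```

Run:
```python
from h import *
st()
```

```text
t 22.7 p [0.5369 0.0433 0.0973] F [-4.1  0.2 -2.6] g 0.095
q [0.024 0.537 1.982 0.    0.624 0.013]
[[-0.001  1.     0.011]
 [ 0.     0.011 -1.   ]
 [-1.    -0.001 -0.   ]]
```

>>> carry_out(rot=[[0, 0, 0], [0, 0, 0], [0, 0, 0], [0, 0, 0], [0, 0, 0]], linear=[[0.04, 0, 0], [0.05, 0, 0], [0.05, 0, 0], [0.04, 0, 0], [0, 0, 0]], claw=[1, 1, 1, 1, 1])

```text
time_s: 23.2
tool_pos: [0.5369, 0.0433, 0.0882]
eef_rot: [0.503, 0.497, 0.503, -0.497]
ft_force: [-5.3, 1.4, 0.9]
grip_width: 0.095
```

Run:
```python
from h import *
st();snap('side','side8')
crop('side8','c26',230,180,330,270,7)
```

```text
t 23.2 p [0.5369 0.0433 0.0882] F [-5.3  1.4  0.9] g 0.095
q [0.024 0.552 1.987 0.    0.603 0.013]
[[-0.001  1.     0.012]
 [-0.     0.012 -1.   ]
 [-1.    -0.001 -0.   ]]
```

View pics/c26.png

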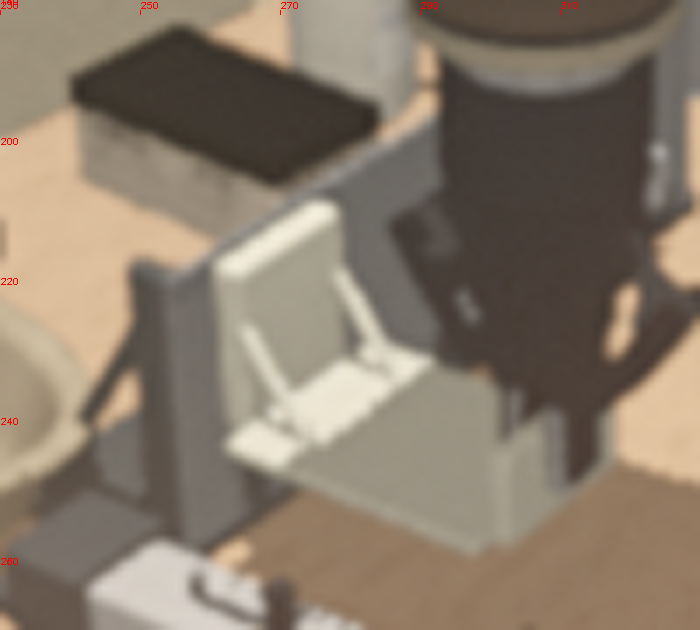

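>>> carry_out(rot=[[0, 0, 0], [0, 0, 0], [0, 0, 0], [0, 0, 0], [0, 0, 0], [0, 0, 0], [0, 0, 0], [0, 0, 0]], linear=[[0, 0, 0], [0, 0, 0], [0, 0, 0], [-0.4, 0, 0], [-0.6, 0, 0], [-0.6, 0, 0], [-0.5, 0, 0], [0, 0, 0]], claw=[0.7, 0.5, 0.5, 0.5, 0.5, 1, 1, 1])

```text
time_s: 24.05
tool_pos: [0.5396, 0.0433, 0.1969]
eef_rot: [0.504, 0.499, 0.501, -0.496]
ft_force: [0.3, -0.0, -0.4]
grip_width: 0.005
```

Run:
```python
from h import *
st();np.save('w19.npy',vision.camera_info('wrist')['extrinsics']);snap('wrist','wrist19');
go([.655,.044,.17])
```

```text
t 24.05 p [0.5396 0.0433 0.1969] F [ 0.3 -0.  -0.4] g 0.005
q [0.024 0.391 1.906 0.    0.838 0.013]
[[ 0.006  1.     0.012]
 [ 0.     0.012 -1.   ]
 [-1.     0.006 -0.   ]]
shift [0.512 2.324 0.013]
```

View pics/wrist19.png

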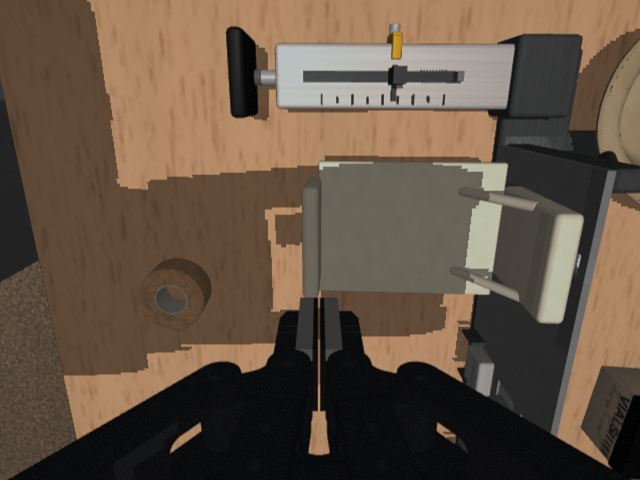

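>>> carry_out(rot=[[0, 0, 0], [0, 0, 0], [0, 0, 0], [0, 0, 0], [0, 0, 0], [0, 0, 0]], linear=[[0, 0.4, 0], [0, 0.7, 0], [0, 0.7, 0], [0.2, 0.4, 0], [0.3, 0.14, 0], [0, 0, 0]], claw=[1, 1, 1, 1, 1, 1])

```text
time_s: 24.7
tool_pos: [0.6529, 0.0446, 0.165]
eef_rot: [0.502, 0.496, 0.504, -0.498]
ft_force: [-0.6, 0.4, 0.3]
grip_width: -0.001
```

Run:
```python
from h import *
st();np.save('w20.npy',vision.camera_info('wrist')['extrinsics']);snap('wrist','wrist20');
go([.656,.044,.151])
```

```text
t 24.7 p [0.6529 0.0446 0.165 ] F [-0.6  0.4  0.3] g -0.001
q [ 0.022  0.577  1.66  -0.     0.91   0.01 ]
[[-0.005  1.     0.011]
 [-0.     0.011 -1.   ]
 [-1.    -0.005  0.   ]]
shift [0.304 0.07  0.013]
```

View pics/wrist20.png

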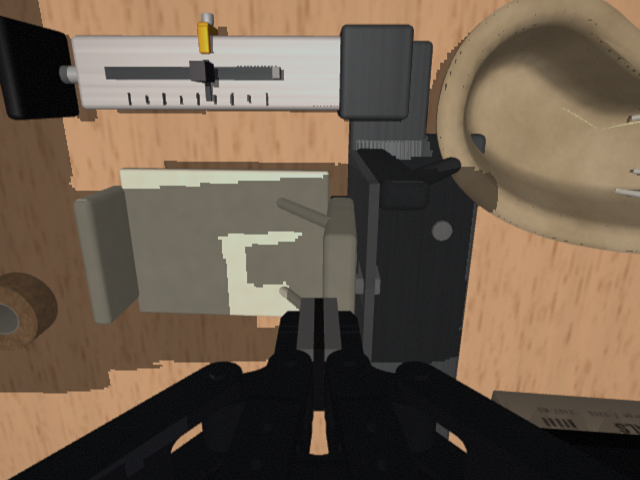

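>>> carry_out(rot=[[0, 0, 0], [0, 0, 0], [0, 0, 0], [0, 0, 0], [0, 0, 0], [0, 0, 0]], linear=[[0.1, 0.03, 0.01], [0.15, 0, 0], [0.08, 0, 0], [0.05, 0, 0], [0.05, 0, 0], [0, 0, 0]], claw=[1, 1, 1, 1, 1, 1])

```text
time_s: 25.35
tool_pos: [0.656, 0.0442, 0.1471]
eef_rot: [0.503, 0.497, 0.503, -0.497]
ft_force: [-0.9, -0.0, 1.3]
grip_width: 0.003
```

Run:
```python
from h import *
st()
```

```text
t 25.35 p [0.656  0.0442 0.1471] F [-0.9 -0.   1.3] g 0.003
q [ 0.021  0.599  1.669 -0.     0.873  0.01 ]
[[ 0.     1.     0.012]
 [-0.     0.012 -1.   ]
 [-1.     0.     0.   ]]
```

Light contact as predicted (~0.147). Press down 7 mm.

>>> carry_out(rot=[[0, 0, 0], [0, 0, 0], [0, 0, 0], [0, 0, 0], [0, 0, 0], [0, 0, 0]], linear=[[0.03, 0, 0], [0.03, 0, 0], [0.03, 0, 0], [0.03, 0, 0], [0.02, 0, 0], [0, 0, 0]], claw=[1, 1, 1, 1, 1, 1])

```text
time_s: 25.95
tool_pos: [0.6564, 0.0442, 0.1406]
eef_rot: [0.503, 0.497, 0.503, -0.497]
ft_force: [-0.4, -0.4, 4.7]
grip_width: 0.004
```

Run:
```python
from h import *
st()
```

```text
t 25.95 p [0.6564 0.0442 0.1406] F [-0.4 -0.4  4.7] g 0.004
q [ 0.021  0.607  1.674 -0.     0.86   0.01 ]
[[ 0.001  1.     0.012]
 [ 0.     0.012 -1.   ]
 [-1.     0.001 -0.   ]]
```

>>> carry_out(rot=[[0, 0, 0], [0, 0, 0], [0, 0, 0], [0, 0, 0]], linear=[[0.02, 0, 0], [0.02, 0, 0], [0.02, 0, 0], [0, 0, 0]], claw=[1, 1, 1, 1])

```text
time_s: 26.35
tool_pos: [0.6568, 0.0442, 0.1398]
eef_rot: [0.504, 0.498, 0.502, -0.496]
ft_force: [-10.9, -0.3, 36.6]
grip_width: 0.001
```

Run:
```python
from h import *
st()
```

```text
t 26.35 p [0.6568 0.0442 0.1398] F [-10.9  -0.3  36.6] g 0.001
q [ 0.021  0.608  1.675 -0.     0.857  0.01 ]
[[ 0.003  1.     0.012]
 [ 0.     0.012 -1.   ]
 [-1.     0.003 -0.   ]]
```

>>> carry_out(rot=[[0, 0, 0], [0, 0, 0], [0, 0, 0], [0, 0, 0], [0, 0, 0], [0, 0, 0], [0, 0, 0], [0, 0, 0]], linear=[[-0.3, 0, 0], [-0.6, -0.1, 0], [-0.7, -0.3, -0.3], [-0.3, -0.5, -0.8], [0, -0.5, -0.8], [0, -0.5, -0.8], [0, -0.5, -0.8], [0, -0.4, -0.8]], claw=[1, 1, 1, 0.5, 0, 0, 0, 0])

```text
time_s: 27.15
tool_pos: [0.512, 0.2588, 0.2325]
eef_rot: [0.503, 0.497, 0.503, -0.497]
ft_force: [0.9, 0.3, 0.1]
grip_width: 0.843
```

>>> carry_out(rot=[[-1, 0, 0], [0, 0, 0], [0, 0, 0]], linear=[[0, -0.1, -0.8], [0, 0, -0.5], [0, 0, 0]], claw=[0, 0, 0])

```text
time_s: 27.45
tool_pos: [0.507, 0.3256, 0.2323]
eef_rot: [0.508, 0.492, 0.508, -0.491]
ft_force: [0.1, -0.6, 0.1]
grip_width: 1.006
```

Run:
```python
from h import *
st();np.save('w21.npy',vision.camera_info('wrist')['extrinsics']);snap('wrist','wrist21');snap('side','side9');
crop('side9','c27',220,170,340,270,6)
```

```text
t 27.45 p [0.507  0.3256 0.2323] F [ 0.1 -0.6  0.1] g 1.006
q [5.20e-01 4.32e-01 1.73e+00 1.00e-03 9.79e-01 4.88e-01]
[[ 0.001  0.999  0.032]
 [ 0.001  0.032 -0.999]
 [-1.     0.001 -0.001]]
```

View pics/wrist21.png

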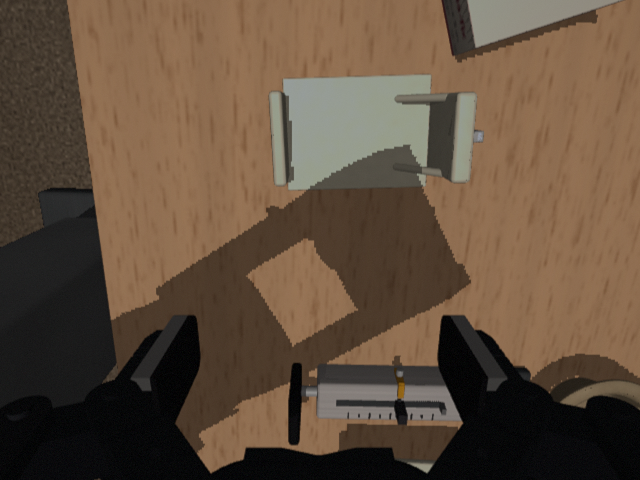

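View pics/c27.png

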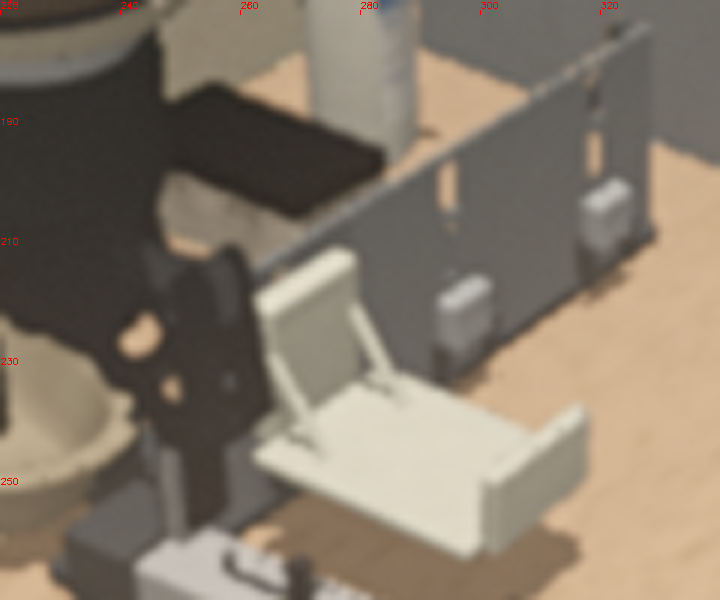

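Run:
```python
from h import *
crop('wrist21','c28',260,60,500,210,3.3)
```

```text
(no output)
```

View pics/c28.png

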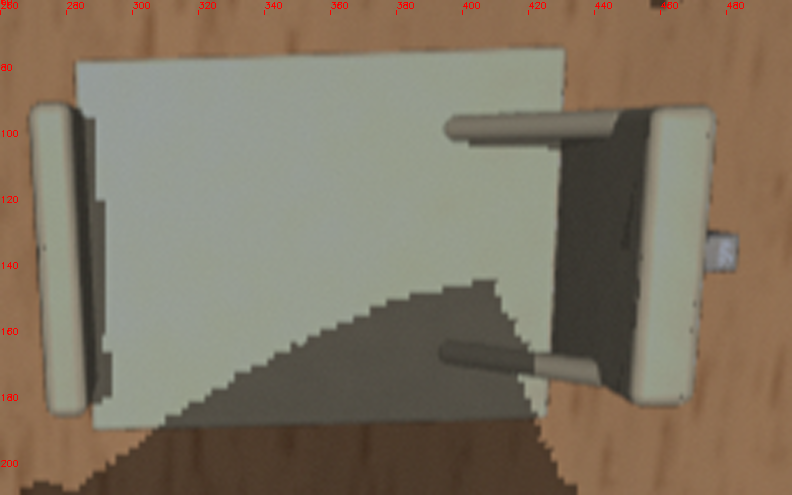

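Run:
```python
from h import *
th,t=brk('w21.npy',260,60,3.3,[(31,105),(48,412),(70,104),(86,412)],[(714,110),(692,402)],[(75,62),(564,48),(548,417),(93,429)],(738,251))
y=[np.cos(th),np.sin(th),0]
l=t+np.array([[np.cos(th),-np.sin(th)],[np.sin(th),np.cos(th)]])@[-.135,0]
go([l[0],l[1]+.0015,.050],y)
```

```text
yaw 3.3440154053617315 org [0.6102 0.3845] lip [0.4755 0.3766]
[[1.4, -0.9], [0.9, 1.6], [-0.1, -1.0], [-0.2, 1.3], [-1.6, -1.4], [-1.1, 1.0], [0.8, -0.8], [-0.7, -0.8], [0.1, 0.3], [0.6, 0.4], [-0.2, 0.2]]
shift [ 3.64  -0.599 -1.13 ]
turn [-1.61  0.02  0.  ] rows 0.18779550153226682
shift after turn [ 3.64  -0.567 -1.145]
```

>>> carry_out(rot=[[-1.6, 0, 0], [0, 0, 0], [0, 0, 0], [0, 0, 0], [0, 0, 0], [0, 0, 0], [0, 0, 0], [0, 0, 0]], linear=[[0.2, -0.3, -0.5], [0.6, -0.27, -0.65], [0.8, 0, 0], [0.8, 0, 0], [0.7, 0, 0], [0.5, 0, 0], [0, 0, 0], [0, 0, 0]], claw=[0, 0, 0, 0, 0, 0, 0, 0], newtons=100)

```text
time_s: 28.35
tool_pos: [0.4767, 0.3778, 0.0525]
eef_rot: [0.514, 0.486, 0.514, -0.486]
ft_force: [0.1, 0.7, -0.3]
grip_width: 0.999
```

Run:
```python
from h import *
st();np.save('w22.npy',vision.camera_info('wrist')['extrinsics']);snap('wrist','wrist22')
```

```text
t 28.35 p [0.4767 0.3778 0.0525] F [ 0.1  0.7 -0.3] g 0.999
q [ 0.62   0.674  1.839 -0.     0.629  0.565]
[[-0.     0.998  0.056]
 [-0.     0.056 -0.998]
 [-1.    -0.     0.   ]]
```

View pics/wrist22.png

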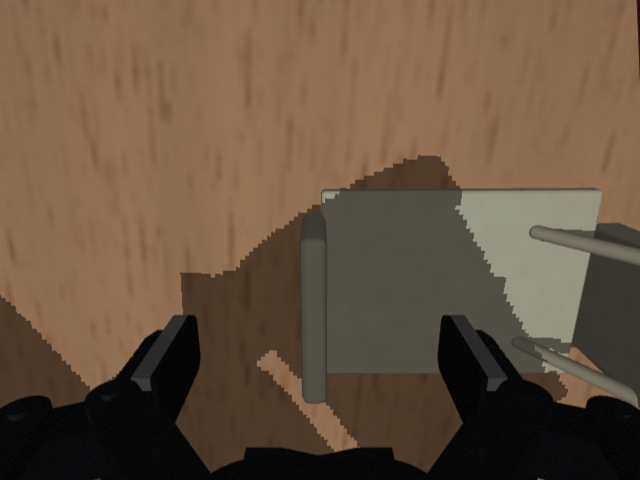

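Run:
```python
from h import *
i=dict(vision.camera_info('wrist')); i['extrinsics']=np.load('w22.npy')
for p,z in (((302,238),.04),((326,238),.04),((303,402),.04),((326,402),.04),((400,189),.006),((400,374),.006)): print(np.round(pix2('wrist',*p,z,i),4))
```

```text
[0.4696 0.4121 0.04  ]
[0.4778 0.4125 0.04  ]
[0.4729 0.3439 0.04  ]
[0.482  0.3444 0.04  ]
[0.5084 0.4244 0.006 ]
[0.5189 0.3345 0.006 ]
```

>>> carry_out(rot=[[0, 0, 0], [0, 0, 0], [0, 0, 0], [0, 0, 0], [0, 0, 0], [0, 0, 0], [0, 0, 0], [0, 0, 0]], linear=[[0.2, -0.02, 0], [0.23, 0, 0], [0, 0, 0], [0, 0, 0], [0, 0, 0], [0, 0, 0], [0, 0, 0], [0, 0, 0]], claw=[0, 0, 0.4, 0.8, 1, 1, 1, 1], newtons=100)

```text
time_s: 29.2
tool_pos: [0.4754, 0.3788, 0.031]
eef_rot: [0.514, 0.486, 0.514, -0.485]
ft_force: [-1.7, -1.7, 7.2]
grip_width: 0.102
```

>>> carry_out(rot=[[0, 0, 0], [0, 0, 0], [0, 0, 0], [0, 0, 0], [0, 0, 0], [2.5, 0, 0], [0, 0, 0]], linear=[[-0.2, 0, 0], [-0.5, 0, 0], [-0.8, 0, 0], [-0.8, 0, 0], [-0.5, 0, 0], [-0.3, 0, 0], [0, 0, 0]], claw=[1, 1, 1, 1, 1, 1, 1])

```text
time_s: 29.9
tool_pos: [0.4762, 0.3793, 0.1884]
eef_rot: [0.503, 0.498, 0.503, -0.495]
ft_force: [0.6, -0.3, -2.8]
grip_width: 0.099
```

Run:
```python
from h import *
st();np.save('w23.npy',vision.camera_info('wrist')['extrinsics']);snap('wrist','wrist23')
```

```text
t 29.9 p [0.4762 0.3793 0.1884] F [ 0.6 -0.3 -2.8] g 0.099
q [0.623 0.488 1.759 0.    0.891 0.61 ]
[[ 0.003  1.     0.012]
 [ 0.002  0.012 -1.   ]
 [-1.     0.003 -0.002]]
```

View pics/wrist23.png

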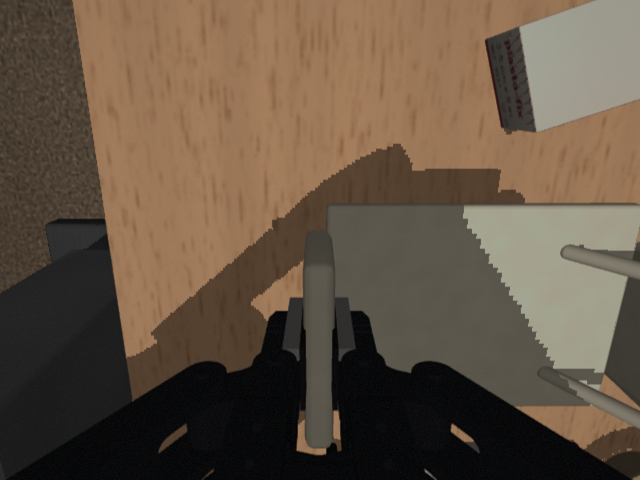

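Run:
```python
from h import *
st(); go([.507,-.0765,.19])
```

```text
t 29.95 p [0.4756 0.3789 0.1867] F [ 0.3  0.6 -2.9] g 0.093
q [0.623 0.49  1.76  0.    0.889 0.609]
[[ 0.002  1.     0.014]
 [ 0.001  0.014 -1.   ]
 [-1.     0.002 -0.001]]
shift [-0.077  0.502  9.115]
```

>>> carry_out(rot=[[0, 0, 0], [0, 0, 0], [0, 0, 0], [0, 0, 0], [0, 0, 0], [0, 0, 0], [0, 0, 0], [0, 0, 0]], linear=[[-0.05, 0, 0.3], [0, 0, 0.6], [0, 0, 0.8], [0, 0, 0.8], [0, 0, 0.8], [0, 0, 0.8], [0, 0, 0.8], [0, 0.1, 0.8]], claw=[1, 1, 1, 1, 1, 1, 1, 1])

```text
time_s: 30.75
tool_pos: [0.4821, 0.0915, 0.187]
eef_rot: [0.503, 0.496, 0.504, -0.497]
ft_force: [0.8, -0.5, -2.2]
grip_width: 0.099
```

>>> carry_out(rot=[[0, 0, 0], [0, 0, 0], [0, 0, 0], [0, 0, 0], [0, 0, 0], [0, 0, 0], [0, 0, 0], [0, 0, 0]], linear=[[0, 0.1, 0.8], [0, 0.1, 0.8], [0, 0.1, 0.8], [0, 0.05, 0.6], [0, 0.05, 0.3], [0, 0, 0.12], [0, 0, 0], [0, 0, 0]], claw=[1, 1, 1, 1, 1, 1, 1, 1])

```text
time_s: 31.55
tool_pos: [0.5059, -0.076, 0.1878]
eef_rot: [0.503, 0.496, 0.504, -0.497]
ft_force: [-0.7, -0.0, -3.1]
grip_width: 0.1
```

Run:
```python
from h import *
st(); go([.507,-.0765,.0965],[1,.0114,0])
```

```text
t 31.55 p [ 0.5059 -0.076   0.1878] F [-0.7 -0.  -3.1] g 0.1
q [-0.209  0.369  1.975  0.     0.799 -0.223]
[[-0.001  1.     0.014]
 [ 0.     0.014 -1.   ]
 [-1.    -0.001 -0.   ]]
shift [1.825 0.024 0.01 ]
turn [ 0.15 -0.02  0.04] rows 0.017327720601432214
shift after turn [1.825 0.022 0.01 ]
```

>>> carry_out(rot=[[0, 0, 0], [0, 0, 0], [0, 0, 0], [0, 0, 0], [0, 0, 0], [0, 0, 0], [0, 0, 0]], linear=[[0.3, 0, 0], [0.5, 0, 0], [0.5, 0, 0], [0.4, 0, 0], [0.13, 0, 0.01], [0, 0, 0], [0, 0, 0]], claw=[1, 1, 1, 1, 1, 1, 1])

```text
time_s: 32.25
tool_pos: [0.5067, -0.0771, 0.0972]
eef_rot: [0.504, 0.497, 0.503, -0.496]
ft_force: [-0.1, 0.1, -1.9]
grip_width: 0.095
```

Run:
```python
from h import *
st();np.save('w24.npy',vision.camera_info('wrist')['extrinsics']);snap('wrist','wrist24'); snap('side','side10');crop('side10','c29',230,160,350,270,6)
```

```text
t 32.25 p [ 0.5067 -0.0771  0.0972] F [-0.1  0.1 -1.9] g 0.095
q [-0.21   0.511  2.043  0.     0.587 -0.224]
[[ 0.001  1.     0.014]
 [-0.     0.014 -1.   ]
 [-1.     0.001  0.   ]]
```

View pics/wrist24.png

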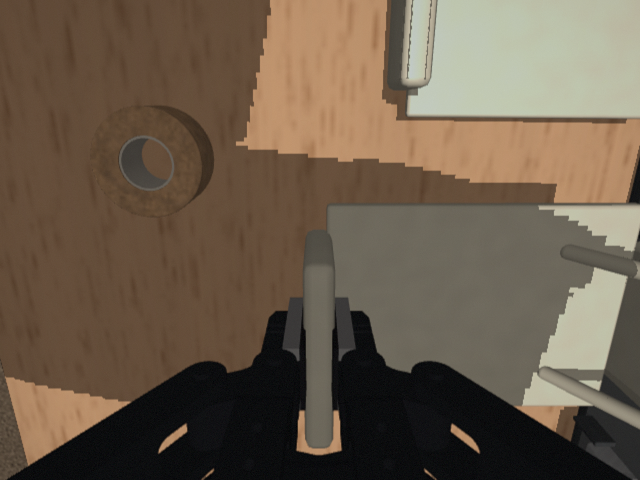

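View pics/c29.png

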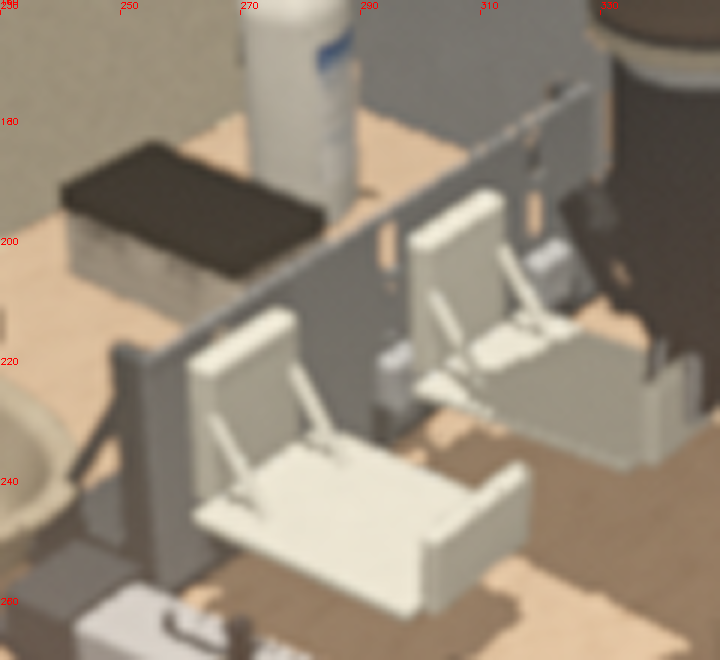

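>>> carry_out(rot=[[0, 0, 0], [0, 0, 0], [0, 0, 0], [0, 0, 0], [0, 0, 0], [0, 0, 0], [0, 0, 0]], linear=[[0.01, 0.06, -0.01], [0, 0.12, 0], [0, 0.12, 0], [0, 0.1, 0], [0, 0.1, 0], [0, 0.06, 0], [0, 0, 0]], claw=[1, 1, 1, 1, 1, 1, 1])

```text
time_s: 33.05
tool_pos: [0.5348, -0.0766, 0.0959]
eef_rot: [0.503, 0.497, 0.503, -0.497]
ft_force: [-0.3, 0.6, -2.9]
grip_width: 0.098
```

Run:
```python
from h import *
st()
```

```text
t 33.05 p [ 0.5348 -0.0766  0.0959] F [-0.3  0.6 -2.9] g 0.098
q [-0.198  0.54   1.981  0.     0.62  -0.212]
[[ 0.     1.     0.013]
 [-0.     0.013 -1.   ]
 [-1.     0.     0.   ]]
```

Claws entered freely (free travel past the panel face). Continue to contact, then lower.

>>> carry_out(rot=[[0, 0, 0], [0, 0, 0], [0, 0, 0], [0, 0, 0]], linear=[[0, 0.04, 0], [0, 0.04, 0], [0, 0.02, 0], [0, 0, 0]], claw=[1, 1, 1, 1])

```text
time_s: 33.45
tool_pos: [0.5379, -0.0763, 0.0956]
eef_rot: [0.502, 0.496, 0.504, -0.497]
ft_force: [-6.4, 1.3, -2.2]
grip_width: 0.1
```

Run:
```python
from h import *
st()
```

```text
t 33.45 p [ 0.5379 -0.0763  0.0956] F [-6.4  1.3 -2.2] g 0.1
q [-0.197  0.545  1.971 -0.     0.628 -0.21 ]
[[-0.003  1.     0.013]
 [ 0.001  0.013 -1.   ]
 [-1.    -0.003 -0.001]]
```

>>> carry_out(rot=[[0, 0, 0], [0, 0, 0], [0, 0, 0], [0, 0, 0], [0, 0, 0]], linear=[[0.04, 0, 0], [0.04, 0, 0], [0.04, 0, 0], [0.04, 0, 0], [0, 0, 0]], claw=[1, 1, 1, 1, 1])

```text
time_s: 33.95
tool_pos: [0.5379, -0.0764, 0.0877]
eef_rot: [0.503, 0.496, 0.504, -0.497]
ft_force: [-6.5, 0.4, 2.6]
grip_width: 0.096
```

Run:
```python
from h import *
st();snap('side','side11');crop('side11','c30',230,160,350,270,6)
```

```text
t 33.95 p [ 0.5379 -0.0764  0.0877] F [-6.5  0.4  2.6] g 0.096
q [-0.197  0.558  1.976 -0.     0.611 -0.21 ]
[[-0.003  1.     0.013]
 [ 0.     0.013 -1.   ]
 [-1.    -0.003 -0.   ]]
```

View pics/c30.png

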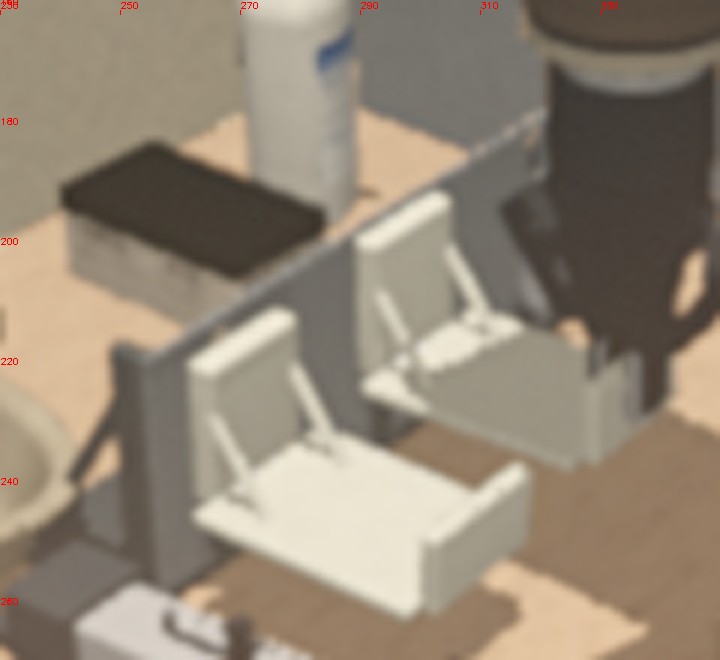

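Resting on the tab. Release, rise, go over the back plate.

>>> carry_out(rot=[[0, 0, 0], [0, 0, 0], [0, 0, 0], [0, 0, 0], [0, 0, 0], [0, 0, 0], [0, 0, 0], [0, 0, 0]], linear=[[0, 0, 0], [0, 0, 0], [0, 0, 0], [-0.4, 0, 0], [-0.6, 0, 0], [-0.6, 0, 0], [-0.5, 0.1, 0], [0, 0.3, 0]], claw=[0.7, 0.5, 0.5, 0.5, 0.5, 1, 1, 1])

```text
time_s: 34.8
tool_pos: [0.5605, -0.0766, 0.1966]
eef_rot: [0.505, 0.498, 0.502, -0.496]
ft_force: [0.3, -0.0, -1.4]
grip_width: 0.009
```

>>> carry_out(rot=[[0, 0, 0], [0, 0, 0], [0, 0, 0], [0, 0, 0], [0, 0, 0], [0, 0, 0]], linear=[[0, 0.5, 0], [0, 0.6, 0], [0, 0.5, 0], [0.2, 0.2, 0], [0.3, 0.1, 0], [0, 0, 0]], claw=[1, 1, 1, 1, 1, 1])

```text
time_s: 35.4
tool_pos: [0.6524, -0.0748, 0.165]
eef_rot: [0.502, 0.496, 0.505, -0.498]
ft_force: [-0.7, 0.3, -0.3]
grip_width: -0.001
```

Run:
```python
from h import *
st();snap('wrist','wrist25');go([.6572,-.076,.147],[1,.0114,0])
```

```text
t 35.4 p [ 0.6524 -0.0748  0.165 ] F [-0.7  0.3 -0.3] g -0.001
q [-0.16   0.579  1.654 -0.     0.912 -0.174]
[[-0.004  1.     0.013]
 [ 0.001  0.013 -1.   ]
 [-1.    -0.004 -0.001]]
shift [0.38  0.097 0.025]
turn [ 0.1  -0.04  0.22] rows 0.02527908806952743
shift after turn [0.381 0.096 0.025]
```

View pics/wrist25.png

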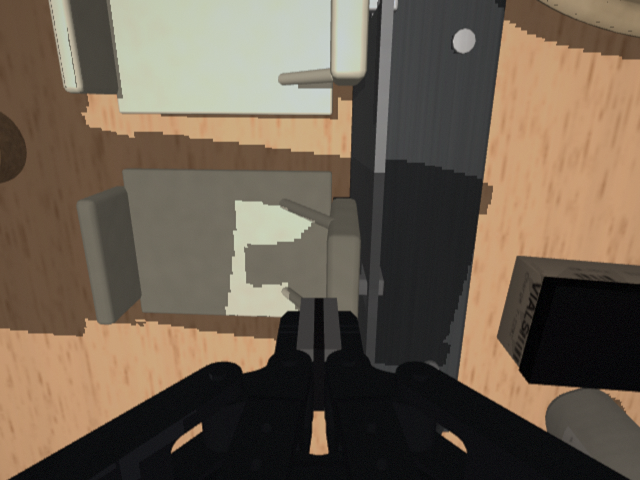

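>>> carry_out(rot=[[0, 0, 0], [0, 0, 0], [0, 0, 0], [0, 0, 0], [0, 0, 0], [0, 0, 0], [0, 0, 0], [0, 0, 0]], linear=[[0.1, 0.03, 0.01], [0.15, 0, 0], [0.1, 0, 0], [0.08, 0, 0], [0.04, 0, 0], [0.04, 0, 0], [0.04, 0, 0], [0, 0, 0]], claw=[1, 1, 1, 1, 1, 1, 1, 1])

```text
time_s: 36.25
tool_pos: [0.656, -0.0756, 0.1408]
eef_rot: [0.504, 0.497, 0.503, -0.497]
ft_force: [-0.1, -0.3, 3.2]
grip_width: 0.003
```

Run:
```python
from h import *
st()
```

```text
t 36.25 p [ 0.656  -0.0756  0.1408] F [-0.1 -0.3  3.2] g 0.003
q [-0.161  0.61   1.667 -0.     0.864 -0.174]
[[ 0.001  1.     0.013]
 [-0.     0.013 -1.   ]
 [-1.     0.001  0.   ]]
```

>>> carry_out(rot=[[0, 0, 0], [0, 0, 0], [0, 0, 0]], linear=[[0.02, 0, 0], [0.01, 0, 0], [0, 0, 0]], claw=[1, 1, 1])

```text
time_s: 36.55
tool_pos: [0.6562, -0.0756, 0.1401]
eef_rot: [0.504, 0.497, 0.503, -0.496]
ft_force: [-4.1, 0.5, 15.0]
grip_width: 0.003
```

Run:
```python
from h import *
st()
```

```text
t 36.55 p [ 0.6562 -0.0756  0.1401] F [-4.1  0.5 15. ] g 0.003
q [-0.161  0.611  1.667 -0.     0.862 -0.174]
[[ 0.001  1.     0.013]
 [-0.     0.013 -1.   ]
 [-1.     0.001  0.   ]]
```

>>> carry_out(rot=[[0, 0, 0], [0, 0, 0]], linear=[[0.015, 0, 0], [0, 0, 0]], claw=[1, 1])

```text
time_s: 36.75
tool_pos: [0.6563, -0.0756, 0.14]
eef_rot: [0.504, 0.497, 0.503, -0.496]
ft_force: [-6.4, 1.1, 23.0]
grip_width: -0.001
```

Run:
```python
from h import *
st();go([.50,-.43,.24])
```

```text
t 36.75 p [ 0.6563 -0.0756  0.14  ] F [-6.4  1.1 23. ] g -0.001
q [-0.161  0.611  1.668 -0.     0.861 -0.174]
[[ 0.002  1.     0.013]
 [-0.     0.013 -1.   ]
 [-1.     0.002  0.   ]]
shift [-2.003 -3.216  7.046]
```

>>> carry_out(rot=[[0, 0, 0], [0, 0, 0], [0, 0, 0], [0, 0, 0], [0, 0, 0], [0, 0, 0], [0, 0, 0], [0, 0, 0]], linear=[[-0.3, 0, 0], [-0.6, -0.1, 0], [-0.7, -0.3, 0.3], [-0.4, -0.5, 0.8], [0, -0.6, 0.8], [0, -0.6, 0.8], [0, -0.5, 0.8], [0, -0.4, 0.8]], claw=[1, 1, 1, 0.5, 0, 0, 0, 0])

```text
time_s: 37.55
tool_pos: [0.5077, -0.2928, 0.2384]
eef_rot: [0.503, 0.497, 0.503, -0.497]
ft_force: [-0.1, -0.4, -0.2]
grip_width: 0.848
```

Run:
```python
from h import *
i=dict(vision.camera_info('wrist')); i['extrinsics']=np.load('w1.npy')
print(pix2('wrist',231,190,.04,i),pix2('wrist',372,198,.072,i), 'carton',[pix2('wrist',u,v,.067,i).round(3) for u,v in((222,292),(347,268),(240,370),(360,355))])
st()
```

```text
[ 0.40687879 -0.39451746  0.04      ] [ 0.53135893 -0.39435878  0.072     ] carton [array([ 0.399, -0.484,  0.067]), array([ 0.512, -0.46 ,  0.067]), array([ 0.41 , -0.567,  0.067]), array([ 0.527, -0.55 ,  0.067])]
t 37.55 p [ 0.5077 -0.2928  0.2384] F [-0.1 -0.4 -0.2] g 0.848
q [-0.575  0.403  1.76  -0.     0.978 -0.588]
[[ 0.     1.     0.013]
 [-0.     0.013 -1.   ]
 [-1.     0.     0.   ]]
```

>>> carry_out(rot=[[0, 0, 0], [0, 0, 0], [0, 0, 0], [0, 0, 0], [0, 0, 0], [0, 0, 0], [0, 0, 0]], linear=[[0, -0.2, 0.5], [0, -0.3, 0.7], [0, -0.3, 0.7], [0, -0.2, 0.6], [0, -0.1, 0.4], [0, 0, 0], [0, 0, 0]], claw=[0, 0, 0, 0, 0, 0, 0])

```text
time_s: 38.25
tool_pos: [0.4563, -0.437, 0.2377]
eef_rot: [0.503, 0.497, 0.503, -0.497]
ft_force: [-0.0, -0.1, -0.1]
grip_width: 0.998
```

Run:
```python
from h import *
st();np.save('w26.npy',vision.camera_info('wrist')['extrinsics']);snap('wrist','wrist26')
crop('wrist26','c31',180,20,460,240,2.8)
```

```text
t 38.25 p [ 0.4563 -0.437   0.2377] F [-0.  -0.1 -0.1] g 0.998
q [-0.812  0.467  1.653  0.     1.022 -0.825]
[[-0.     1.     0.013]
 [ 0.     0.013 -1.   ]
 [-1.    -0.    -0.   ]]
```

View pics/wrist26.png

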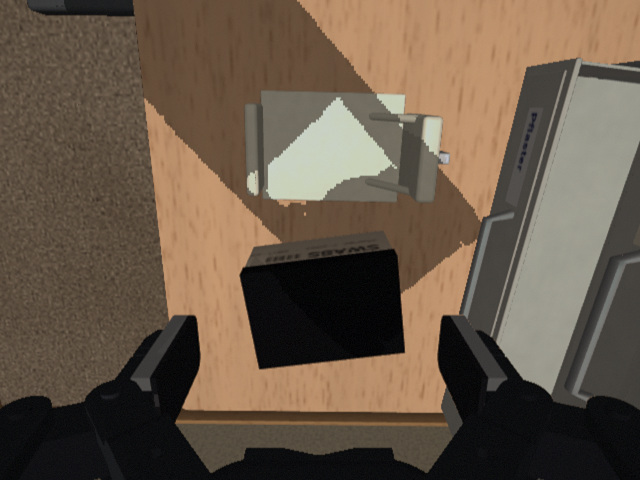

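View pics/c31.png

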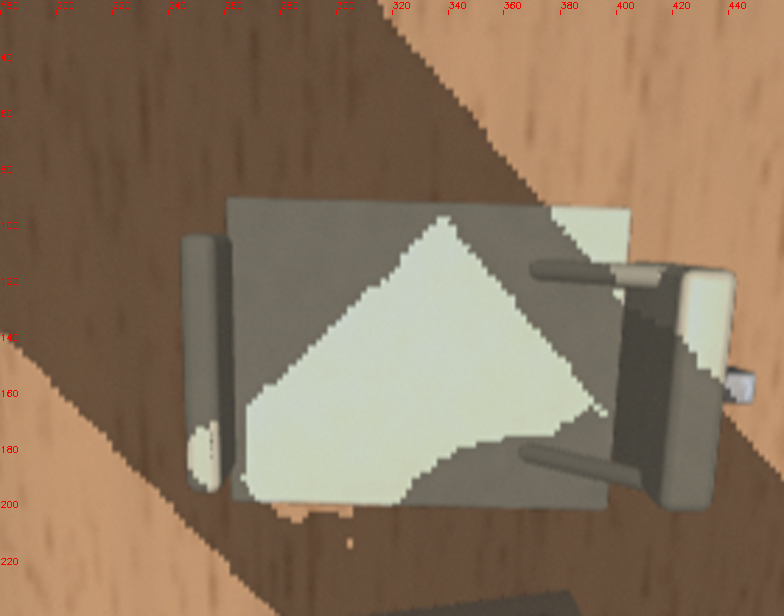

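Run:
```python
from h import *
th,t=brk('w26.npy',180,20,2.8,[(182,237),(188,490),(216,237),(220,491)],[(735,272),(711,508)],[(228,198),(630,209),(605,508),(235,499)],(754,388))
y=[np.cos(th),np.sin(th),0]
l=t+np.array([[np.cos(th),-np.sin(th)],[np.sin(th),np.cos(th)]])@[-.135,0]
go([l[0],l[1]+.0015,.050],y)
```

```text
yaw -0.5796882798645128 org [ 0.5401 -0.3959] lip [ 0.4051 -0.3945]
[[1.3, -1.3], [0.8, 1.0], [0.3, -1.0], [-0.2, 0.9], [-1.5, -0.9], [-1.0, 1.4], [1.2, -0.6], [-0.9, -1.0], [-1.0, 0.7], [1.6, 0.9], [-0.7, -0.1]]
shift [ 3.755 -1.014 -0.881]
turn [ 1.34 -0.03  0.01] rows 0.15644693761973602
shift after turn [ 3.755 -1.035 -0.859]
```

>>> carry_out(rot=[[1.3, 0, 0], [0, 0, 0], [0, 0, 0], [0, 0, 0], [0, 0, 0], [0, 0, 0], [0, 0, 0], [0, 0, 0]], linear=[[0.2, -0.5, -0.4], [0.6, -0.53, -0.46], [0.8, 0, 0], [0.8, 0, 0], [0.8, 0, 0], [0.5, 0, 0], [0, 0, 0], [0, 0, 0]], claw=[0, 0, 0, 0, 0, 0, 0, 0], newtons=100)

```text
time_s: 39.1
tool_pos: [0.4051, -0.3936, 0.0533]
eef_rot: [0.498, 0.502, 0.498, -0.502]
ft_force: [-1.4, -0.3, -0.0]
grip_width: 0.998
```

Run:
```python
from h import *
st();np.save('w27.npy',vision.camera_info('wrist')['extrinsics']);snap('wrist','wrist27')
```

```text
t 39.1 p [ 0.4051 -0.3936  0.0533] F [-1.4 -0.3 -0. ] g 0.998
q [-0.825  0.633  1.942  0.     0.567 -0.816]
[[-0.     1.    -0.008]
 [ 0.    -0.008 -1.   ]
 [-1.    -0.    -0.   ]]
```

View pics/wrist27.png

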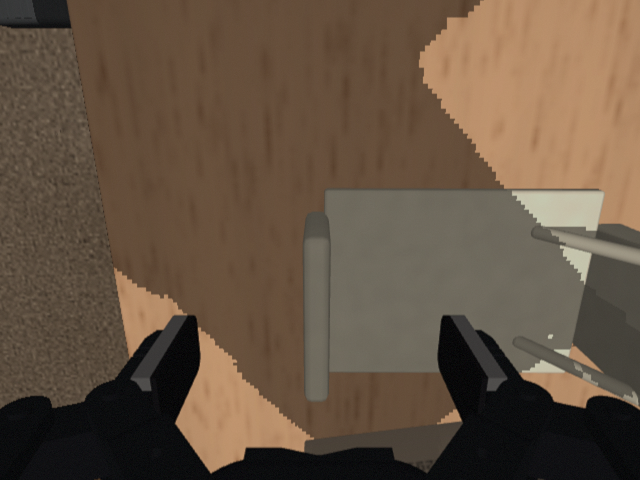

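>>> carry_out(rot=[[0, 0, 0], [0, 0, 0], [0, 0, 0], [0, 0, 0], [0, 0, 0], [0, 0, 0], [0, 0, 0], [0, 0, 0]], linear=[[0.2, -0.01, 0], [0.24, 0, 0], [0, 0, 0], [0, 0, 0], [0, 0, 0], [0, 0, 0], [0, 0, 0], [0, 0, 0]], claw=[0, 0, 0.4, 0.8, 1, 1, 1, 1], newtons=100)

```text
time_s: 39.95
tool_pos: [0.4042, -0.3945, 0.0313]
eef_rot: [-0.498, -0.502, -0.497, 0.502]
ft_force: [-1.2, 0.8, 7.8]
grip_width: 0.095
```

>>> carry_out(rot=[[0, 0, 0], [0, 0, 0], [0, 0, 0], [0, 0, 0], [0, 0, 0], [-1.1, 0, 0], [0, 0, 0]], linear=[[-0.2, 0, 0], [-0.5, 0, 0], [-0.8, 0, 0], [-0.8, 0, 0], [-0.5, 0, 0], [-0.3, 0, 0], [0, 0, 0]], claw=[1, 1, 1, 1, 1, 1, 1])

```text
time_s: 40.65
tool_pos: [0.4049, -0.3951, 0.1885]
eef_rot: [0.504, 0.497, 0.501, -0.498]
ft_force: [-0.5, 0.4, -2.8]
grip_width: 0.097
```

Run:
```python
from h import *
st();np.save('w28.npy',vision.camera_info('wrist')['extrinsics']);snap('wrist','wrist28')
go([.508,-.1965,.19],[1,.0114,0])
```

```text
t 40.65 p [ 0.4049 -0.3951  0.1885] F [-0.5  0.4 -2.8] g 0.097
q [-0.827  0.434  1.858 -0.     0.846 -0.837]
[[ 0.003  1.     0.01 ]
 [-0.003  0.01  -1.   ]
 [-1.     0.003  0.003]]
shift [-0.066  2.11  -3.941]
turn [-0.11  0.08 -0.07] rows 0.012666248129635398
shift after turn [-0.063  2.118 -3.937]
```

View pics/wrist28.png

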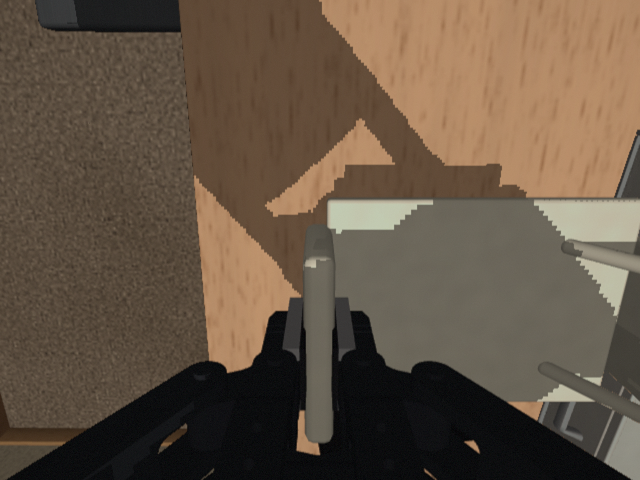

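```bash
python3 - <<'E'
from h import *
print('cab base',pix2('side',354,202,0),pix2('side',401,172,0), 'drawer?',pix2('side',440,175,0))
i=dict(vision.camera_info('wrist'))
for w,ps in (('w26.npy',((527,68),(470,240),(445,385),(580,60))),('w2.npy',((378,335),(355,365),(335,440),(440,335)))):
    i['extrinsics']=np.load(w)
    for p in ps: print(w,p,[pix2('wrist',*p,z,i).round(3)[:2].tolist() for z in (0,.05,.1,.2)])
E
python3 -c "
from h import *
crop('side1','c32',280,80,440,230,5)"
```

```text
cab base [ 0.63916163 -0.34329198  0.        ] [ 6.22203207e-01 -6.43858009e-01 -1.11022302e-16] drawer? [ 0.49369668 -0.70347926  0.        ]
w26.npy (527, 68) [[0.624, -0.33], [0.6, -0.334], [0.577, -0.338], [0.531, -0.345]]
w26.npy (470, 240) [[0.596, -0.477], [0.577, -0.46], [0.557, -0.444], [0.518, -0.411]]
w26.npy (445, 385) [[0.59, -0.635], [0.571, -0.597], [0.553, -0.558], [0.516, -0.481]]
w26.npy (580, 60) [[0.665, -0.324], [0.636, -0.328], [0.607, -0.333], [0.549, -0.343]]
w2.npy (378, 335) [[0.635, -0.338], [0.626, -0.307], [0.618, -0.277], [0.601, -0.216]]
w2.npy (355, 365) [[0.603, -0.388], [0.598, -0.353], [0.593, -0.317], [0.582, -0.247]]
w2.npy (335, 440) [[0.576, -0.525], [0.573, -0.477], [0.57, -0.428], [0.565, -0.331]]
w2.npy (440, 335) [[0.723, -0.338], [0.707, -0.308], [0.69, -0.277], [0.656, -0.216]]
```

View pics/c32.png

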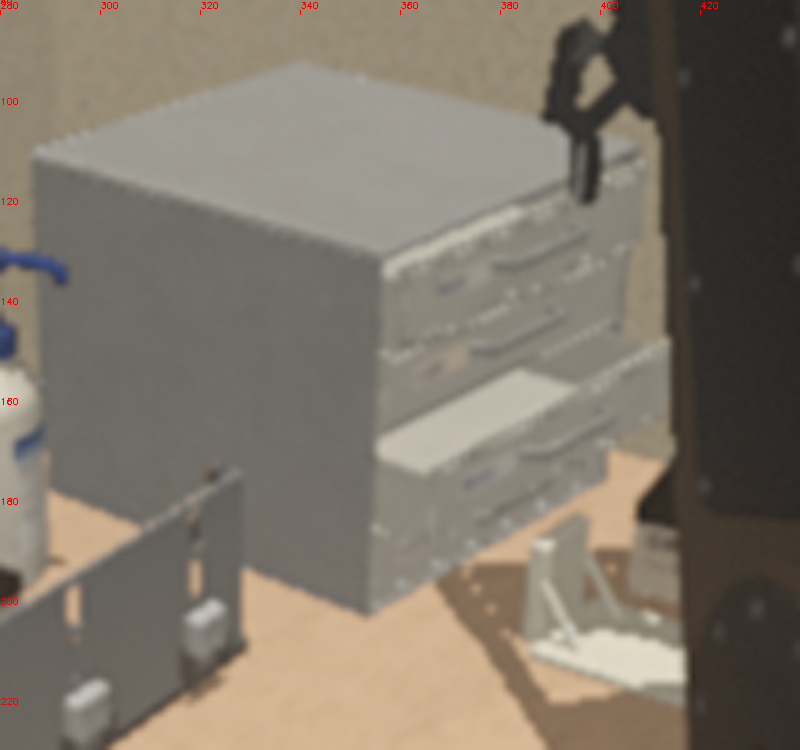

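>>> carry_out(rot=[[0, 0, 0], [0, 0, 0], [0, 0, 0], [0, 0, 0], [0, 0, 0], [0, 0, 0], [0, 0, 0], [0, 0, 0]], linear=[[0, 0, -0.3], [0, 0, -0.6], [0, 0, -0.8], [0, 0, -0.8], [0, 0.3, -0.7], [0, 0.5, -0.45], [0, 0.5, -0.2], [0, 0.4, -0.06]], claw=[1, 1, 1, 1, 1, 1, 1, 1])

```text
time_s: 41.5
tool_pos: [0.4873, -0.1954, 0.1847]
eef_rot: [0.502, 0.497, 0.504, -0.497]
ft_force: [-0.5, -0.7, -2.9]
grip_width: 0.097
```

>>> carry_out(rot=[[0, 0, 0], [0, 0, 0], [0, 0, 0], [0, 0, 0], [0, 0, 0], [0, 0, 0], [0, 0, 0], [0, 0, 0]], linear=[[0, 0.3, 0], [0, 0.1, 0], [0.3, 0, 0], [0.5, 0, 0], [0.5, 0, 0], [0.4, 0, 0], [0.1, 0, 0], [0, 0, 0]], claw=[1, 1, 1, 1, 1, 1, 1, 1])

```text
time_s: 42.3
tool_pos: [0.506, -0.1973, 0.095]
eef_rot: [0.501, 0.497, 0.503, -0.498]
ft_force: [0.6, -0.8, -2.1]
grip_width: 0.095
```

Run:
```python
from h import *
st();np.save('w29.npy',vision.camera_info('wrist')['extrinsics']);snap('wrist','wrist29');snap('side','side12');crop('side12','c33',230,140,390,260,5)
go([.508,-.1980,.0965],[1,.0114,0])
```

```text
t 42.3 p [ 0.506  -0.1973  0.095 ] F [ 0.6 -0.8 -2.1] g 0.095
q [-0.428  0.546  1.972  0.     0.626 -0.437]
[[-0.002  1.     0.009]
 [ 0.001  0.009 -1.   ]
 [-1.    -0.002 -0.001]]
shift [-0.003  0.015  0.004]
turn [-0.1   0.01 -0.01] rows 0.012066187973016123
shift after turn [-0.003  0.015  0.004]
```

View pics/wrist29.png

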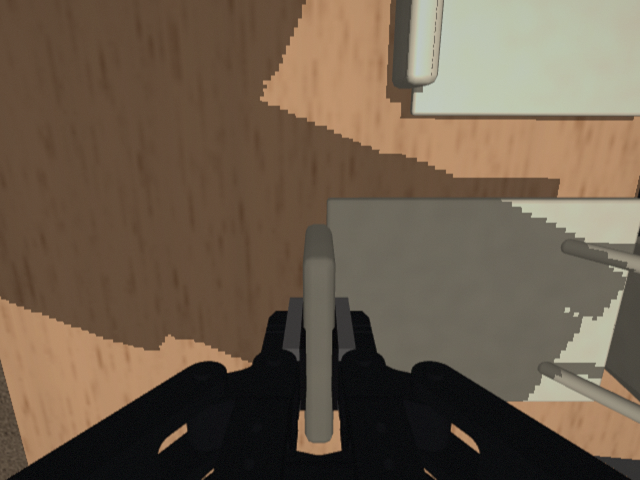

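View pics/c33.png

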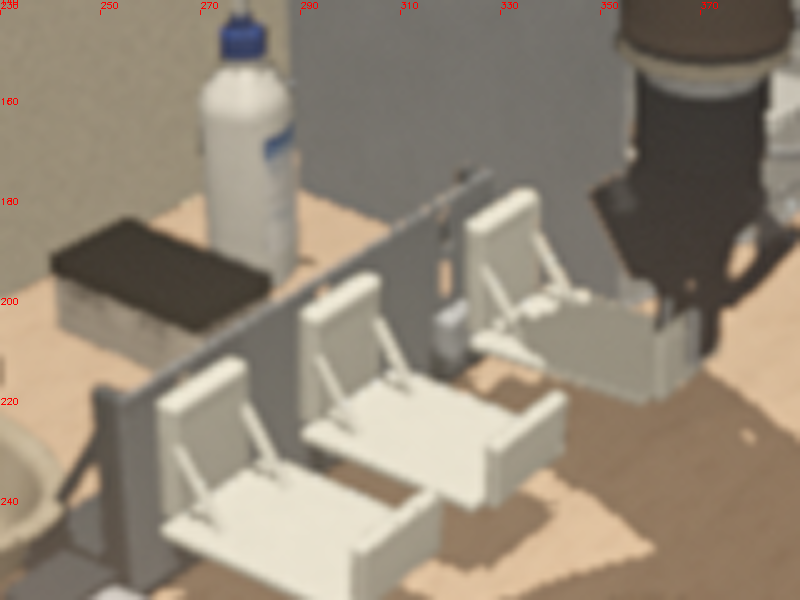

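>>> carry_out(rot=[[0, 0, 0], [0, 0, 0], [0, 0, 0], [0, 0, 0], [0, 0, 0], [0, 0, 0], [0, 0, 0]], linear=[[-0.03, 0.06, 0.01], [0, 0.12, 0], [0, 0.12, 0], [0, 0.1, 0], [0, 0.1, 0], [0, 0.08, 0], [0, 0, 0]], claw=[1, 1, 1, 1, 1, 1, 1])

```text
time_s: 43.1
tool_pos: [0.5369, -0.198, 0.0972]
eef_rot: [0.503, 0.498, 0.502, -0.497]
ft_force: [-0.1, 0.3, -2.0]
grip_width: 0.098
```

Run:
```python
from h import *
st()
```

```text
t 43.1 p [ 0.5369 -0.198   0.0972] F [-0.1  0.3 -2. ] g 0.098
q [-0.406  0.57   1.906  0.     0.665 -0.416]
[[ 0.    1.    0.01]
 [-0.    0.01 -1.  ]
 [-1.    0.    0.  ]]
```

>>> carry_out(rot=[[0, 0, 0], [0, 0, 0], [0, 0, 0], [0, 0, 0]], linear=[[0, 0.03, 0], [0, 0.03, 0], [0, 0.02, 0], [0, 0, 0]], claw=[1, 1, 1, 1])

```text
time_s: 43.5
tool_pos: [0.539, -0.1977, 0.0969]
eef_rot: [0.502, 0.497, 0.503, -0.498]
ft_force: [-6.6, -0.6, -2.3]
grip_width: 0.096
```

Run:
```python
from h import *
st()
```

```text
t 43.5 p [ 0.539  -0.1977  0.0969] F [-6.6 -0.6 -2.3] g 0.096
q [-0.404  0.574  1.899 -0.     0.671 -0.414]
[[-0.002  1.     0.01 ]
 [ 0.001  0.01  -1.   ]
 [-1.    -0.002 -0.001]]
```

Contact at 0.539 as predicted. Lower 9 mm.

>>> carry_out(rot=[[0, 0, 0], [0, 0, 0], [0, 0, 0], [0, 0, 0], [0, 0, 0]], linear=[[0.04, 0, 0], [0.05, 0, 0], [0.05, 0, 0], [0.04, 0, 0], [0, 0, 0]], claw=[1, 1, 1, 1, 1])

```text
time_s: 44.0
tool_pos: [0.539, -0.1977, 0.088]
eef_rot: [0.502, 0.497, 0.503, -0.498]
ft_force: [-7.2, 0.6, 0.9]
grip_width: 0.094
```

Run:
```python
from h import *
st();snap('side','side13');crop('side13','c34',230,140,390,260,5)
```

```text
t 44.0 p [ 0.539  -0.1977  0.088 ] F [-7.2  0.6  0.9] g 0.094
q [-0.404  0.587  1.904 -0.     0.652 -0.414]
[[-0.002  1.     0.01 ]
 [ 0.001  0.01  -1.   ]
 [-1.    -0.002 -0.001]]
```

View pics/c34.png

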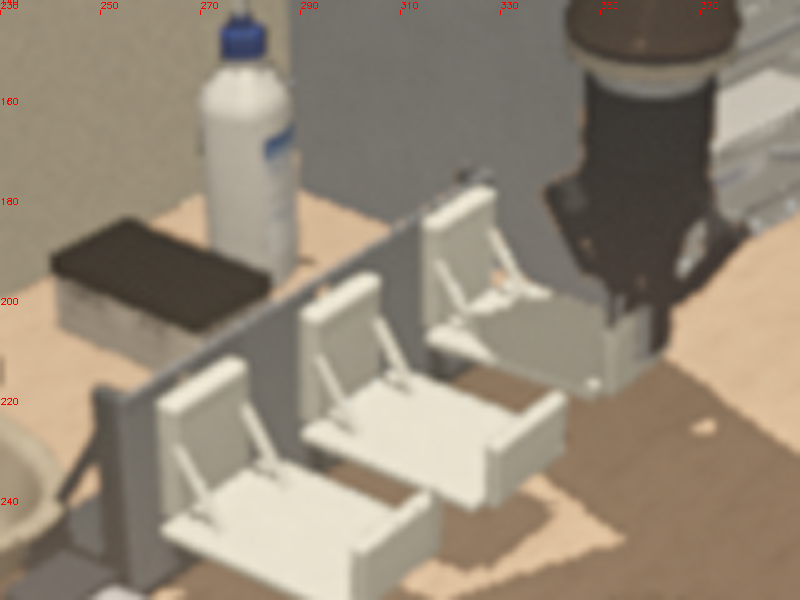

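>>> carry_out(rot=[[0, 0, 0], [0, 0, 0], [0, 0, 0], [0, 0, 0], [0, 0, 0], [0, 0, 0], [0, 0, 0], [0, 0, 0]], linear=[[0, 0, 0], [0, 0, 0], [0, 0, 0], [-0.4, 0, 0], [-0.6, 0, 0], [-0.6, 0, 0], [-0.5, 0.1, 0], [0, 0.3, 0]], claw=[0.7, 0.5, 0.5, 0.5, 0.5, 1, 1, 1])

```text
time_s: 44.85
tool_pos: [0.5615, -0.1984, 0.1971]
eef_rot: [0.504, 0.498, 0.501, -0.497]
ft_force: [-0.5, -0.5, -0.3]
grip_width: 0.006
```

>>> carry_out(rot=[[0, 0, 0], [0, 0, 0], [0, 0, 0], [0, 0, 0], [0, 0, 0], [0, 0, 0]], linear=[[0, 0.5, 0], [0, 0.6, 0], [0, 0.5, 0], [0.2, 0.2, 0], [0.3, 0.1, 0], [0, 0, 0]], claw=[1, 1, 1, 1, 1, 1])

```text
time_s: 45.45
tool_pos: [0.6534, -0.1963, 0.1651]
eef_rot: [0.501, 0.497, 0.504, -0.498]
ft_force: [-0.3, 1.1, -0.6]
grip_width: 0.002
```

Run:
```python
from h import *
st();snap('wrist','wrist30');go([.657,-.196,.147],[1,.0114,0])
```

```text
t 45.45 p [ 0.6534 -0.1963  0.1651] F [-0.3  1.1 -0.6] g 0.002
q [-0.336  0.612  1.589 -0.     0.945 -0.346]
[[-0.004  1.     0.01 ]
 [ 0.001  0.01  -1.   ]
 [-1.    -0.004 -0.001]]
shift [ 0.385  0.074 -0.008]
turn [-0.09 -0.07  0.21] rows 0.024218668257037338
shift after turn [ 0.385  0.072 -0.008]
```

View pics/wrist30.png

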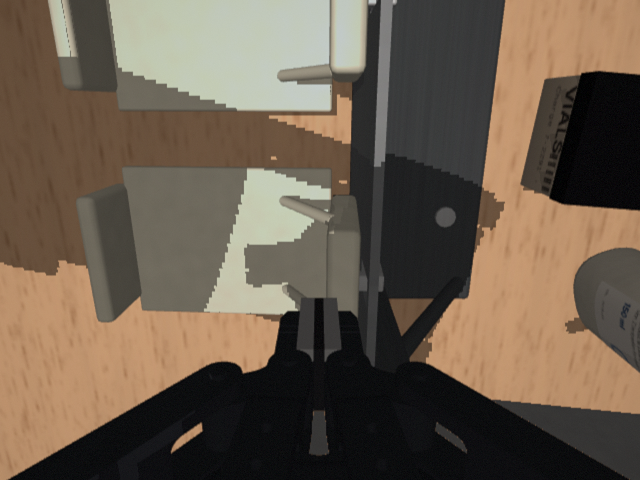

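>>> carry_out(rot=[[0, 0, 0], [0, 0, 0], [0, 0, 0], [0, 0, 0], [0, 0, 0], [0, 0, 0], [0, 0, 0], [0, 0, 0]], linear=[[0.1, 0.03, 0], [0.15, 0, 0], [0.1, 0, 0], [0.08, 0, 0], [0.04, 0, 0], [0.04, 0, 0], [0.04, 0, 0], [0, 0, 0]], claw=[1, 1, 1, 1, 1, 1, 1, 1])

```text
time_s: 46.3
tool_pos: [0.6569, -0.197, 0.1411]
eef_rot: [0.503, 0.498, 0.502, -0.497]
ft_force: [-0.5, 0.4, 3.3]
grip_width: 0.002
```

>>> carry_out(rot=[[0, 0, 0], [0, 0, 0], [0, 0, 0]], linear=[[0.02, 0, 0], [0.01, 0, 0], [0, 0, 0]], claw=[1, 1, 1])

```text
time_s: 46.6
tool_pos: [0.6571, -0.197, 0.1403]
eef_rot: [0.503, 0.498, 0.502, -0.497]
ft_force: [-3.0, 0.1, 11.1]
grip_width: 0.0
```

Run:
```python
from h import *
st()
```

```text
t 46.6 p [ 0.6571 -0.197   0.1403] F [-3.   0.1 11.1] g 0.0
q [-0.335  0.642  1.602 -0.     0.896 -0.345]
[[ 0.001  1.     0.01 ]
 [-0.     0.01  -1.   ]
 [-1.     0.001  0.   ]]
```

>>> carry_out(rot=[[0, 0, 0], [0, 0, 0]], linear=[[0.025, 0, 0], [0, 0, 0]], claw=[1, 1])

```text
time_s: 46.8
tool_pos: [0.6572, -0.1971, 0.14]
eef_rot: [0.503, 0.498, 0.502, -0.497]
ft_force: [-5.5, 1.5, 23.6]
grip_width: -0.002
```

Run:
```python
from h import *
st()
```

```text
t 46.8 p [ 0.6572 -0.1971  0.14  ] F [-5.5  1.5 23.6] g -0.002
q [-0.335  0.642  1.603 -0.     0.895 -0.345]
[[ 0.002  1.     0.01 ]
 [-0.001  0.01  -1.   ]
 [-1.     0.002  0.001]]
```

>>> carry_out(rot=[[0, 0, 0], [0, 0, 0], [0, 0, 0], [0, 0, 0], [0, 0, 0], [0, 0, 0], [0, 0, 0], [0, 0, 0]], linear=[[-0.3, 0, 0], [-0.6, -0.1, 0], [-0.7, -0.3, -0.2], [-0.5, -0.5, -0.4], [-0.2, -0.6, -0.4], [0, -0.7, -0.4], [0, -0.6, -0.3], [0, -0.5, -0.2]], claw=[1, 1, 1, 0.5, 0, 0, 0, 0])

```text
time_s: 47.6
tool_pos: [0.489, -0.1024, 0.2535]
eef_rot: [0.503, 0.498, 0.502, -0.497]
ft_force: [0.5, 0.1, -0.4]
grip_width: 0.847
```

>>> carry_out(rot=[[0, 0, 0], [0, 0, 0]], linear=[[0, 0, 0], [0, 0, 0]], claw=[0, 0])

```text
time_s: 47.8
tool_pos: [0.4911, -0.1035, 0.2538]
eef_rot: [0.503, 0.498, 0.502, -0.497]
ft_force: [-0.2, -0.6, -0.7]
grip_width: 0.999
```

Run:
```python
from h import *
st();np.save('w31.npy',vision.camera_info('wrist')['extrinsics']);snap('wrist','wrist31');snap('scene','scene3');snap('side','side14')
```

```text
t 47.8 p [ 0.4911 -0.1035  0.2538] F [-0.2 -0.6 -0.7] g 0.999
q [-0.268  0.269  1.926 -0.     0.945 -0.278]
[[ 0.001  1.     0.01 ]
 [-0.     0.01  -1.   ]
 [-1.     0.001  0.   ]]
```

View pics/wrist31.png

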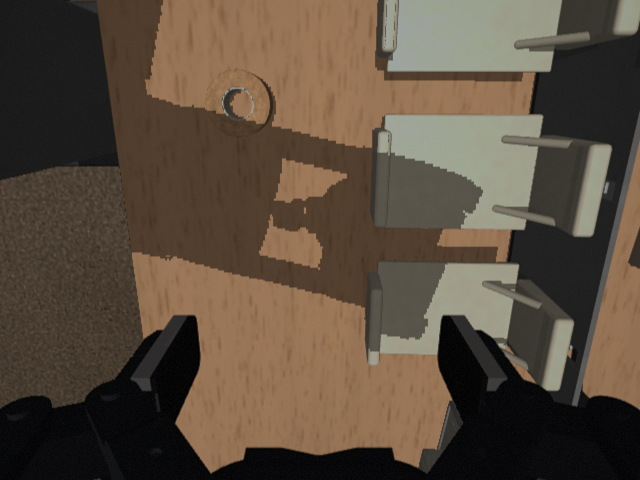

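View pics/scene3.png

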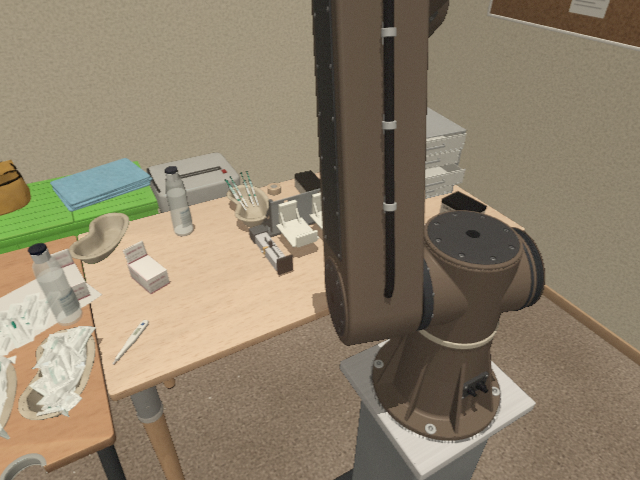

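View pics/side14.png

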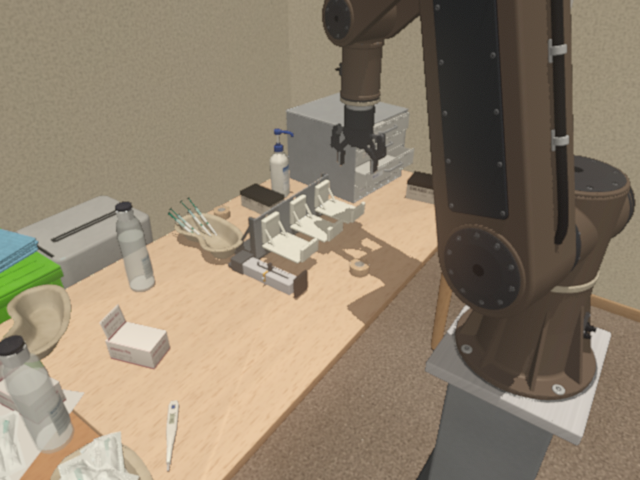

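Run:
```python
from h import *
crop('wrist31','c35',190,50,290,150,6)
i=dict(vision.camera_info('wrist')); i['extrinsics']=np.load('w31.npy')
for p in ((206,103),(267,103),(237,70),(237,137)): print(pix2('wrist',*p,.025,i).round(4))
```

```text
[ 0.4007 -0.0266  0.025 ]
[ 0.4498 -0.0261  0.025 ]
[ 0.4269 -0.0016  0.025 ]
[ 0.4243 -0.0531  0.025 ]
```

View pics/c35.png

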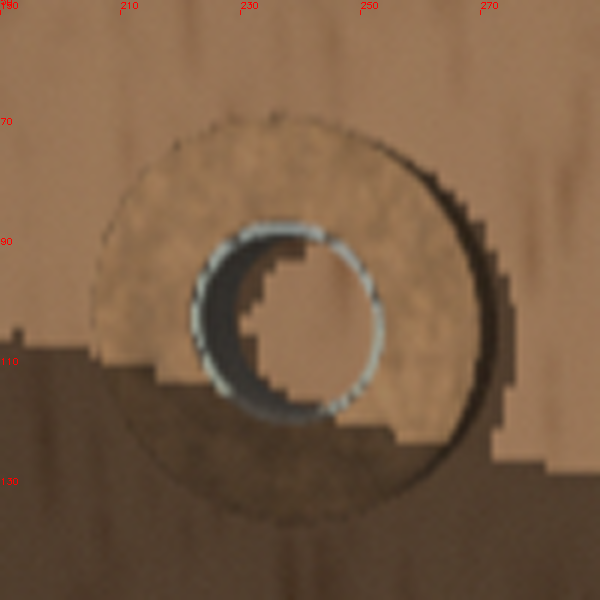

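>>> carry_out(rot=[[0, 0, 0], [0, 0, 0], [0, 0, 0], [0, 0, 0], [0, 0, 0], [0, 0, 0], [0, 0, 0]], linear=[[0.1, -0.3, -0.3], [0.4, -0.5, -0.6], [0.6, -0.5, -0.65], [0.7, 0, 0], [0.7, 0, 0], [0.5, 0, 0], [0, 0, 0]], claw=[0, 0, 0, 0, 0, 0, 0], newtons=30)

```text
time_s: 48.65
tool_pos: [0.4244, -0.027, 0.101]
eef_rot: [0.501, 0.497, 0.504, -0.499]
ft_force: [0.3, -0.4, 0.6]
grip_width: 1.003
```

Run:
```python
from h import *
st();np.save('w32.npy',vision.camera_info('wrist')['extrinsics']);snap('wrist','wrist32');go([.4255,-.0265,.05],[1,.0,0])
```

```text
t 48.65 p [ 0.4244 -0.027   0.101 ] F [ 0.3 -0.4  0.6] g 1.003
q [-0.135  0.424  2.228  0.     0.494 -0.145]
[[-0.005  1.     0.01 ]
 [ 0.001  0.01  -1.   ]
 [-1.    -0.005 -0.001]]
shift [ 1.05   0.011 -0.012]
turn [ 0.55 -0.03  0.18] rows 0.06412337152365193
shift after turn [ 1.05   0.008 -0.013]
```

View pics/wrist32.png

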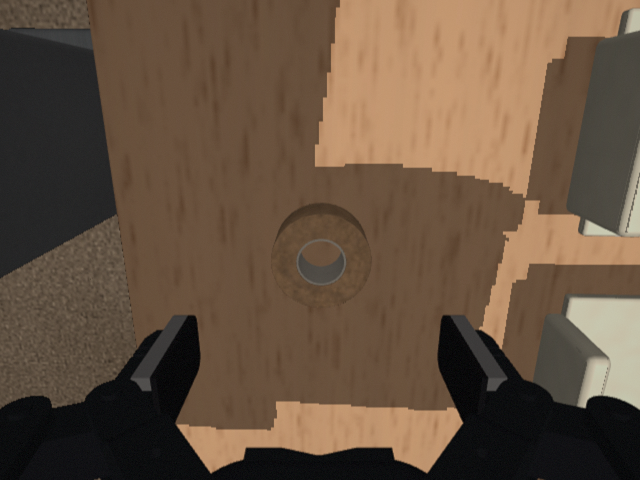

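Run:
```python
from h import *
i=dict(vision.camera_info('wrist')); i['extrinsics']=np.load('w32.npy')
for p in ((272,260),(371,260),(321,214),(321,308)): print(pix2('wrist',*p,.025,i).round(4))
```

```text
[ 0.4006 -0.0255  0.025 ]
[ 0.4515 -0.0249  0.025 ]
[ 0.4256 -0.0008  0.025 ]
[ 0.4261 -0.0527  0.025 ]
```

>>> carry_out(rot=[[0, 0, 0], [0, 0, 0], [0, 0, 0], [0, 0, 0], [0, 0, 0]], linear=[[0.3, 0.03, -0.01], [0.6, 0, 0], [0.5, 0, 0], [0.2, 0, 0], [0, 0, 0]], claw=[0, 0, 0, 0, 0], newtons=30)

```text
time_s: 49.2
tool_pos: [0.4272, -0.0267, 0.0235]
eef_rot: [0.502, 0.497, 0.503, -0.498]
ft_force: [-0.2, 1.4, 0.0]
grip_width: 0.998
```

Run:
```python
from h import *
st();snap('wrist','wrist33')
```

```text
t 49.2 p [ 0.4272 -0.0267  0.0235] F [-0.2  1.4  0. ] g 0.998
q [-0.133  0.594  2.264  0.     0.285 -0.143]
[[-0.001  1.     0.01 ]
 [ 0.     0.01  -1.   ]
 [-1.    -0.001 -0.   ]]
```

View pics/wrist33.png

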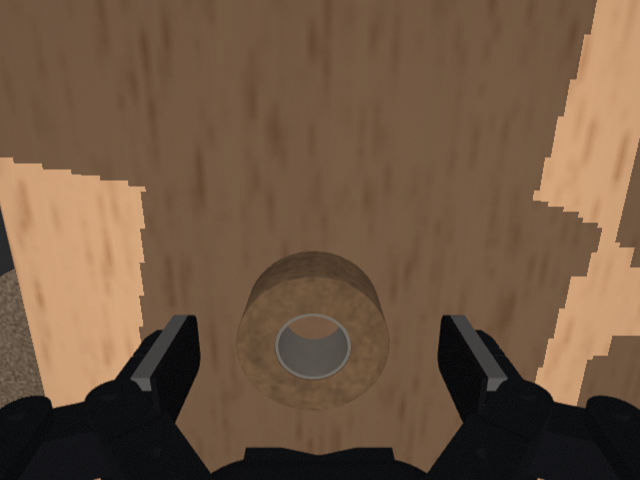

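>>> carry_out(rot=[[0, 0, 0], [0, 0, 0], [0, 0, 0], [0, 0, 0], [0, 0, 0], [0, 0, 0], [0, 0, 0]], linear=[[0.04, -0.02, 0], [0, 0, 0], [0, 0, 0], [0, 0, 0], [0, 0, 0], [0, 0, 0], [0, 0, 0]], claw=[0.1, 0.3, 0.5, 0.7, 0.7, 0.7, 0.7], newtons=30)

```text
time_s: 49.95
tool_pos: [0.4264, -0.0266, 0.0224]
eef_rot: [0.503, 0.498, 0.502, -0.497]
ft_force: [-1.0, -0.9, 15.7]
grip_width: 0.592
```

Run:
```python
from h import *
st();np.save('w34.npy',vision.camera_info('wrist')['extrinsics']);snap('wrist','wrist34')
```

```text
t 49.95 p [ 0.4264 -0.0266  0.0224] F [-1.  -0.9 15.7] g 0.592
q [-0.133  0.596  2.268  0.     0.277 -0.143]
[[ 0.001  1.     0.01 ]
 [-0.     0.01  -1.   ]
 [-1.     0.001  0.   ]]
```

View pics/wrist34.png

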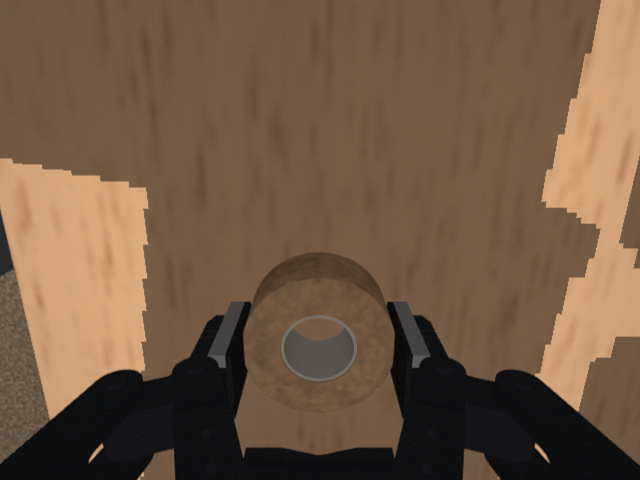

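>>> carry_out(rot=[[0, 0, 0], [0, 0, 0], [0, 0, 0], [0, 0, 0], [0, 0, 0], [0, 0, 0], [0, 0, 0]], linear=[[-0.2, 0, 0], [-0.5, 0, 0], [-0.7, 0, 0], [-0.7, 0, 0], [-0.5, 0, 0], [-0.2, 0, 0], [0, 0, 0]], claw=[0.7, 0.7, 0.7, 0.7, 0.7, 0.7, 0.7])

```text
time_s: 50.7
tool_pos: [0.4267, -0.0267, 0.1629]
eef_rot: [0.503, 0.498, 0.502, -0.497]
ft_force: [-1.3, -0.2, -0.5]
grip_width: 0.587
```

Run:
```python
from h import *
st();go([.599,-.077,.16],[1,.0114,0])
```

```text
t 50.7 p [ 0.4267 -0.0267  0.1629] F [-1.3 -0.2 -0.5] g 0.587
q [-0.133  0.304  2.178 -0.     0.656 -0.143]
[[ 0.003  1.     0.01 ]
 [-0.     0.01  -1.   ]
 [-1.     0.003  0.   ]]
shift [0.069 3.436 1.04 ]
turn [-0.09  0.03 -0.17] rows 0.020069145508839027
shift after turn [0.059 3.434 1.046]
```

>>> carry_out(rot=[[0, 0, 0], [0, 0, 0], [0, 0, 0], [0, 0, 0], [0, 0, 0], [0, 0, 0], [0, 0, 0], [0, 0, 0]], linear=[[0, 0.3, 0.1], [0, 0.6, 0.2], [0, 0.7, 0.2], [0, 0.7, 0.2], [0, 0.6, 0.2], [0, 0.4, 0.14], [0, 0.13, 0], [0, 0, 0]], claw=[0.7, 0.7, 0.7, 0.7, 0.7, 0.7, 0.7, 0.7])

```text
time_s: 51.5
tool_pos: [0.5975, -0.0767, 0.1598]
eef_rot: [0.502, 0.497, 0.503, -0.498]
ft_force: [-0.3, 0.8, -0.8]
grip_width: 0.589
```

Run:
```python
from h import *
st();np.save('w35.npy',vision.camera_info('wrist')['extrinsics']);snap('wrist','wrist35');go([.599,-.077,.0795],[1,.0114,0])
```

```text
t 51.5 p [ 0.5975 -0.0767  0.1598] F [-0.3  0.8 -0.8] g 0.589
q [-0.178  0.518  1.792  0.     0.834 -0.188]
[[-0.002  1.     0.01 ]
 [ 0.     0.01  -1.   ]
 [-1.    -0.002 -0.   ]]
shift [1.613 0.05  0.011]
turn [-0.09 -0.03  0.14] rows 0.016699655997779145
shift after turn [1.613 0.045 0.01 ]
```

View pics/wrist35.png

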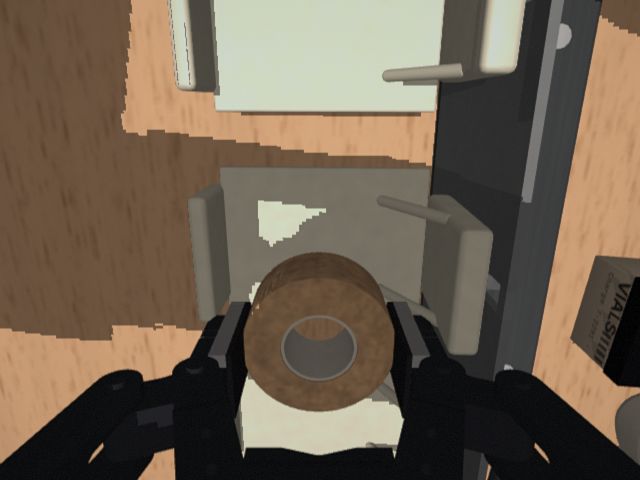

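>>> carry_out(rot=[[0, 0, 0], [0, 0, 0], [0, 0, 0], [0, 0, 0], [0, 0, 0], [0, 0, 0], [0, 0, 0]], linear=[[0.2, -0.03, 0], [0.4, 0, 0], [0.4, 0, 0], [0.3, 0, 0], [0.15, 0, 0], [0.1, 0, 0], [0, 0, 0]], claw=[0.7, 0.7, 0.7, 0.7, 0.7, 0.7, 0.7])

```text
time_s: 52.25
tool_pos: [0.5962, -0.0769, 0.0837]
eef_rot: [0.502, 0.497, 0.503, -0.498]
ft_force: [-0.4, -0.6, -0.8]
grip_width: 0.585
```

Run:
```python
from h import *
st();snap('side','side15');crop('side15','c36',250,150,390,260,5)
```

```text
t 52.25 p [ 0.5962 -0.0769  0.0837] F [-0.4 -0.6 -0.8] g 0.585
q [-0.179  0.62   1.844 -0.     0.678 -0.188]
[[-0.001  1.     0.01 ]
 [ 0.     0.01  -1.   ]
 [-1.    -0.001 -0.   ]]
```

View pics/c36.png

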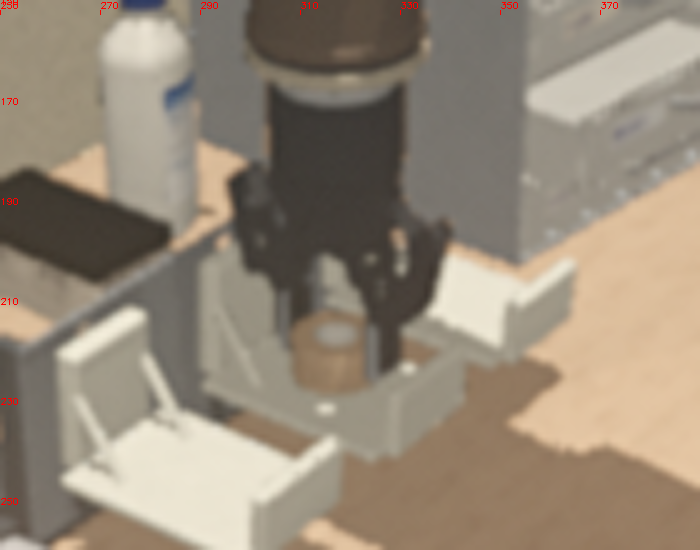

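Looks clear. Lower the last ~5 mm in small steps.

>>> carry_out(rot=[[0, 0, 0], [0, 0, 0], [0, 0, 0], [0, 0, 0]], linear=[[0.04, 0, 0], [0.03, 0, 0], [0.02, 0, 0], [0, 0, 0]], claw=[0.7, 0.7, 0.7, 0.7])

```text
time_s: 52.7
tool_pos: [0.5965, -0.0769, 0.0796]
eef_rot: [0.502, 0.498, 0.502, -0.498]
ft_force: [0.1, -0.2, -0.2]
grip_width: 0.585
```

Run:
```python
from h import *
st()
```

```text
t 52.7 p [ 0.5965 -0.0769  0.0796] F [ 0.1 -0.2 -0.2] g 0.585
q [-0.179  0.626  1.845  0.     0.67  -0.188]
[[ 0.    1.    0.01]
 [-0.    0.01 -1.  ]
 [-1.    0.    0.  ]]
```

>>> carry_out(rot=[[0, 0, 0], [0, 0, 0], [0, 0, 0]], linear=[[0.02, 0, 0], [0.01, 0, 0], [0, 0, 0]], claw=[0.7, 0.7, 0.7])

```text
time_s: 53.0
tool_pos: [0.5964, -0.0769, 0.078]
eef_rot: [0.502, 0.498, 0.502, -0.498]
ft_force: [-0.5, 0.6, 0.1]
grip_width: 0.587
```

Run:
```python
from h import *
st()
```

```text
t 53.0 p [ 0.5964 -0.0769  0.078 ] F [-0.5  0.6  0.1] g 0.587
q [-0.179  0.629  1.846 -0.     0.667 -0.188]
[[-0.    1.    0.01]
 [ 0.    0.01 -1.  ]
 [-1.   -0.   -0.  ]]
```

>>> carry_out(rot=[[0, 0, 0], [0, 0, 0]], linear=[[0.02, 0, 0], [0, 0, 0]], claw=[0.7, 0.7])

```text
time_s: 53.2
tool_pos: [0.5963, -0.0769, 0.0769]
eef_rot: [0.502, 0.497, 0.503, -0.498]
ft_force: [-0.6, 0.0, -0.5]
grip_width: 0.587
```

Run:
```python
from h import *
st()
```

```text
t 53.2 p [ 0.5963 -0.0769  0.0769] F [-0.6  0.  -0.5] g 0.587
q [-0.179  0.63   1.847  0.     0.665 -0.188]
[[-0.    1.    0.01]
 [ 0.    0.01 -1.  ]
 [-1.   -0.   -0.  ]]
```

>>> carry_out(rot=[[0, 0, 0], [0, 0, 0], [0, 0, 0]], linear=[[0.02, 0, 0], [0.01, 0, 0], [0, 0, 0]], claw=[0.7, 0.7, 0.7])

```text
time_s: 53.5
tool_pos: [0.5963, -0.0769, 0.0758]
eef_rot: [0.502, 0.498, 0.502, -0.498]
ft_force: [-4.1, 0.5, 7.4]
grip_width: 0.587
```

Run:
```python
from h import *
st();snap('side','side16');crop('side16','c37',290,190,350,240,12);snap('wrist','wrist36')
```

```text
t 53.5 p [ 0.5963 -0.0769  0.0758] F [-4.1  0.5  7.4] g 0.587
q [-0.179  0.632  1.847  0.     0.663 -0.188]
[[-0.    1.    0.01]
 [ 0.    0.01 -1.  ]
 [-1.   -0.   -0.  ]]
```

View pics/c37.png

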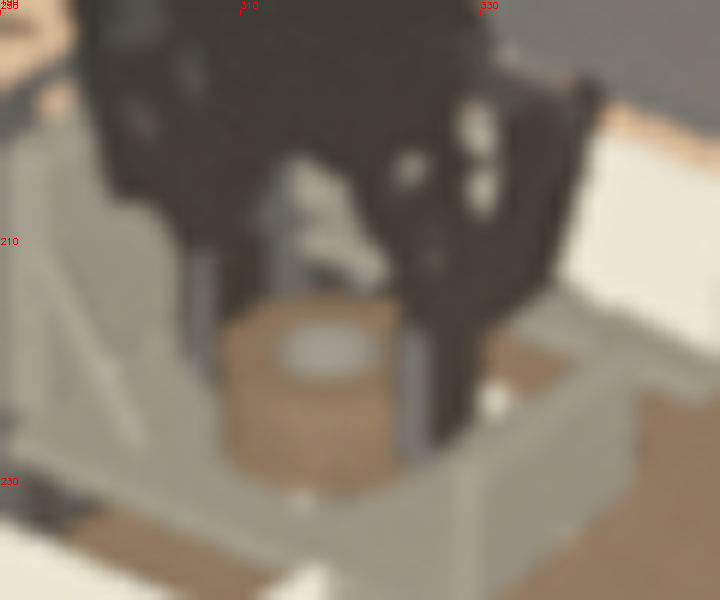

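>>> carry_out(rot=[[0, 0, 0], [0, 0, 0], [0, 0, 0], [0, 0, 0], [0, 0, 0], [0, 0, 0], [0, 0, 0], [0, 0, 0]], linear=[[-0.01, 0, 0], [0, 0, 0], [0, 0, 0], [0, 0, 0], [-0.2, 0, 0], [-0.5, 0, 0], [-0.7, 0, 0], [-0.7, 0, 0]], claw=[0.36, 0.32, 0.28, 0.28, 0.28, 0.28, 0.28, 0.2])

```text
time_s: 54.4
tool_pos: [0.5967, -0.0769, 0.1825]
eef_rot: [0.503, 0.498, 0.502, -0.497]
ft_force: [0.6, 0.4, 0.7]
grip_width: 0.798
```

>>> carry_out(rot=[[0, 0, 0], [0, 0, 0], [0, 0, 0], [0, 0, 0], [0, 0, 0], [0, 0, 0], [0, 0, 0]], linear=[[-0.5, -0.2, 0], [0, -0.4, 0.2], [0, -0.4, 0.4], [0, -0.4, 0.4], [0, -0.2, 0.2], [0, 0, 0], [0, 0, 0]], claw=[0, 0, 0, 0, 0, 0, 0])

```text
time_s: 55.1
tool_pos: [0.5178, -0.1378, 0.2064]
eef_rot: [0.503, 0.498, 0.502, -0.497]
ft_force: [0.2, -0.6, 0.0]
grip_width: 1.004
```

Run:
```python
from h import *
st();snap('wrist','wrist37');snap('side','side17');crop('side17','c38',220,150,400,280,4.3);snap('scene','scene4')
```

```text
t 55.1 p [ 0.5178 -0.1378  0.2064] F [ 0.2 -0.6  0. ] g 1.004
q [-0.317  0.374  1.906  0.     0.861 -0.326]
[[ 0.001  1.     0.009]
 [-0.     0.009 -1.   ]
 [-1.     0.001  0.   ]]
```

View pics/wrist37.png

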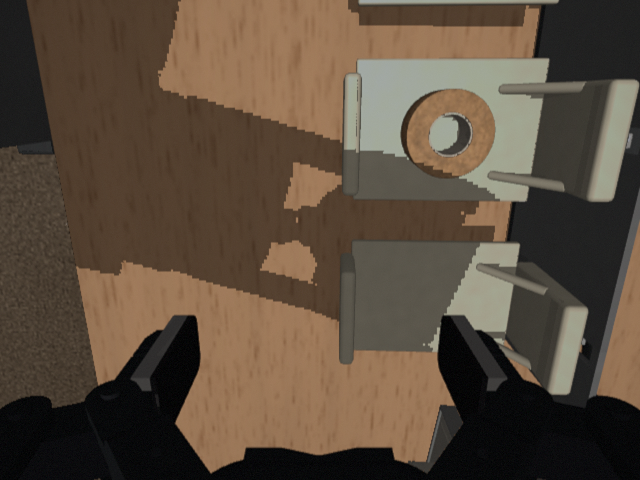

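View pics/c38.png

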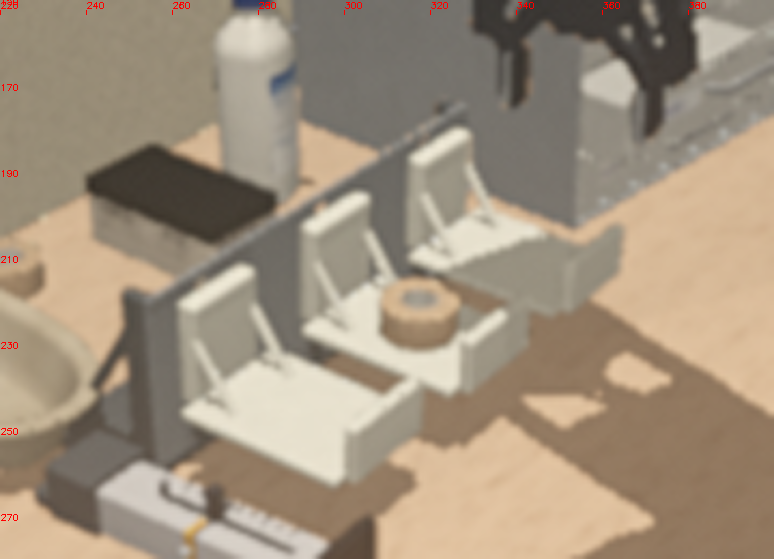

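View pics/scene4.png

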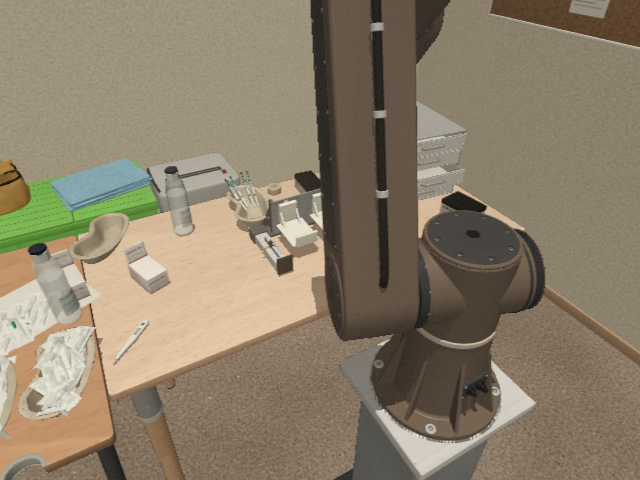

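>>> carry_out(rot=[[0, 0, 0], [0, 0, 0], [0, 0, 0], [0, 0, 0], [0, 0, 0], [0, 0, 0], [0, 0, 0], [0, 0, 0]], linear=[[-0.6, 0, -0.3], [-0.4, 0.1, -0.8], [0, 0.2, -0.8], [0, 0.2, -0.8], [0, 0.2, -0.8], [0, 0.2, -0.8], [0, 0.1, -0.8], [0, 0, -0.5]], claw=[0, 0, 0, 0, 0, 0, 0, 0])

```text
time_s: 56.05
tool_pos: [0.5648, 0.1463, 0.2558]
eef_rot: [0.503, 0.497, 0.503, -0.497]
ft_force: [0.6, -0.4, 0.1]
grip_width: 1.0
```

>>> carry_out(rot=[[0, 0, 0], [0, 0, 0]], linear=[[0, 0, 0], [0, 0, 0]], claw=[0, 0])

```text
time_s: 56.25
tool_pos: [0.5642, 0.1436, 0.2558]
eef_rot: [0.503, 0.497, 0.503, -0.497]
ft_force: [0.3, -0.8, -0.1]
grip_width: 0.998
```

Run:
```python
from h import *
st();np.save('w38.npy',vision.camera_info('wrist')['extrinsics']);snap('wrist','wrist38');snap('side','side18');crop('side18','c39',220,150,400,280,4.3)
```

```text
t 56.25 p [0.5642 0.1436 0.2558] F [ 0.3 -0.8 -0.1] g 0.998
q [ 0.197  0.38   1.749 -0.     1.013  0.185]
[[-0.     1.     0.012]
 [-0.     0.012 -1.   ]
 [-1.    -0.     0.   ]]
```

View pics/wrist38.png

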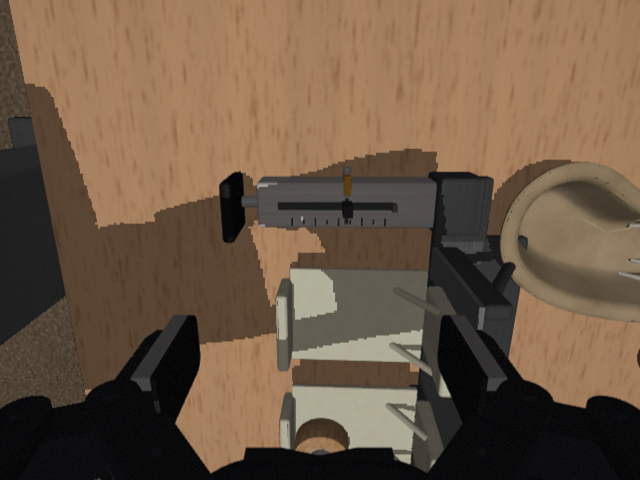

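View pics/c39.png

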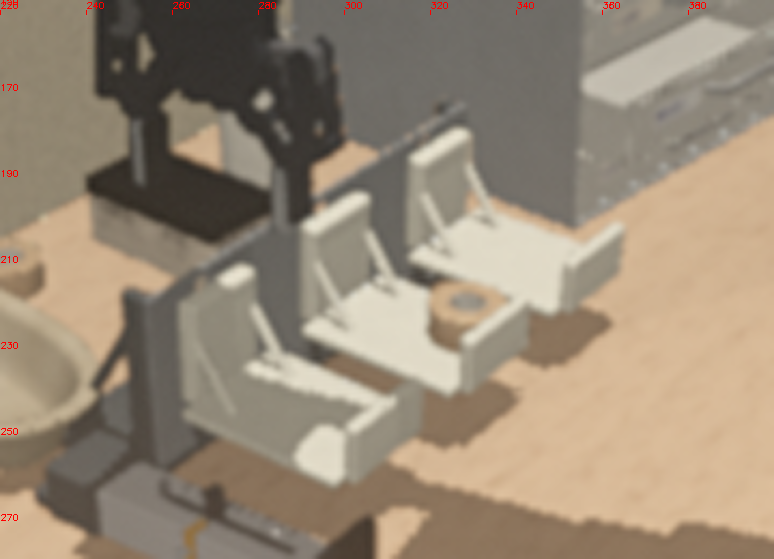

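>>> carry_out(rot=[[0, 0, 0], [0, 0, 0], [0, 0, 0], [0, 0, 0], [0, 0, 0], [0, 0, 0], [0, 0, 0], [0, 0, 0]], linear=[[0, -0.1, 0.3], [0, -0.2, 0.8], [0, -0.2, 0.8], [0, -0.2, 0.8], [0, -0.2, 0.8], [0, -0.1, 0.8], [0, 0, 0.6], [0, 0, 0.3]], claw=[0, 0, 0, 0, 0, 0, 0, 0])

```text
time_s: 57.15
tool_pos: [0.5158, -0.1213, 0.2563]
eef_rot: [0.502, 0.498, 0.501, -0.498]
ft_force: [0.8, -0.2, -0.1]
grip_width: 1.002
```

Run:
```python
from h import *
st();np.save('w39.npy',vision.camera_info('wrist')['extrinsics']);snap('wrist','wrist39');crop('wrist39','c40',280,60,560,260,2.8)
```

```text
t 57.15 p [ 0.5158 -0.1213  0.2563] F [ 0.8 -0.2 -0.1] g 1.002
q [-2.880e-01  3.060e-01  1.864e+00 -1.000e-03  9.710e-01 -2.940e-01]
[[ 0.     1.     0.006]
 [-0.001  0.006 -1.   ]
 [-1.     0.     0.001]]
```

View pics/c40.png

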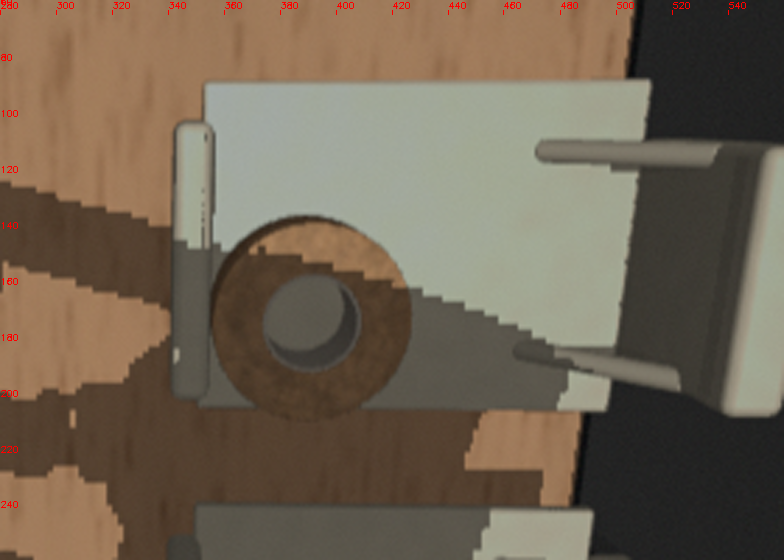

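Run:
```python
from h import *
i=dict(vision.camera_info('wrist')); i['extrinsics']=np.load('w39.npy')
P=lambda u,v,z:pix2('wrist',280+u/2.8,60+v/2.8,z,i).round(4)
print('roll',P(212,318,.081),P(411,318,.081),P(311,222,.081),P(311,420,.081))
print('ledge y',P(300,83,.056),P(300,407,.056),'lip inner',P(210,300,.09))
```

```text
roll [ 0.543  -0.0914  0.081 ] [ 0.5942 -0.0911  0.081 ] [ 0.567  -0.0672  0.081 ] [ 0.5701 -0.1183  0.081 ]
ledge y [ 0.5663 -0.0337  0.056 ] [ 0.5713 -0.1209  0.056 ] lip inner [ 0.5416 -0.0855  0.09  ]
```

Run:
```python
from h import *
crop('wrist38','c41',210,160,450,250,3.3)
```

```text
(no output)
```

View pics/c41.png

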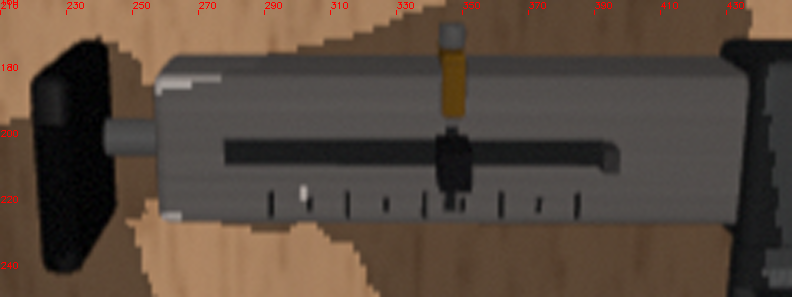

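Run:
```python
from h import *
i=dict(vision.camera_info('wrist')); i['extrinsics']=np.load('w38.npy')
P=lambda u,v,z:pix2('wrist',210+u/3.3,160+v/3.3,z,i).round(4)
print(P(32,150,.062),P(114,150,.006),P(157,150,.034), P(270,205,.034),P(577,205,.034))
i['extrinsics']=np.load('w4.npy');
print(pix2('wrist',305,215,.062,i).round(4))
st()
```

```text
[0.4874 0.1444 0.062 ] [0.4968 0.1308 0.006 ] [0.5129 0.1378 0.034 ] [0.5419 0.1234 0.034 ] [0.6222 0.1243 0.034 ]
[0.4879 0.1417 0.062 ]
t 57.2 p [ 0.5162 -0.1219  0.2562] F [ 0.4 -1.9  0.4] g 1.001
q [-2.890e-01  3.070e-01  1.863e+00 -1.000e-03  9.710e-01 -2.950e-01]
[[ 0.     1.     0.007]
 [-0.001  0.007 -1.   ]
 [-1.     0.     0.001]]
```

>>> carry_out(rot=[[0, 0, 0], [0, 0, 0], [0, 0, 0], [0, 0, 0]], linear=[[-0.4, 0, 0], [-0.4, 0, 0], [0, 0, 0], [0, 0, 0]], claw=[0, 0, 0, 0])

```text
time_s: 57.6
tool_pos: [0.5167, -0.1176, 0.2961]
eef_rot: [0.503, 0.498, 0.502, -0.497]
ft_force: [-0.2, -0.1, 0.2]
grip_width: 1.0
```

Run:
```python
from h import *
st();snap('side','side19');crop('side19','c42',90,150,450,400,2.1)
```

```text
t 57.6 p [ 0.5167 -0.1176  0.2961] F [-0.2 -0.1  0.2] g 1.0
q [-0.281  0.264  1.815  0.     1.062 -0.291]
[[ 0.001  1.     0.01 ]
 [-0.     0.01  -1.   ]
 [-1.     0.001  0.   ]]
```

View pics/c42.png

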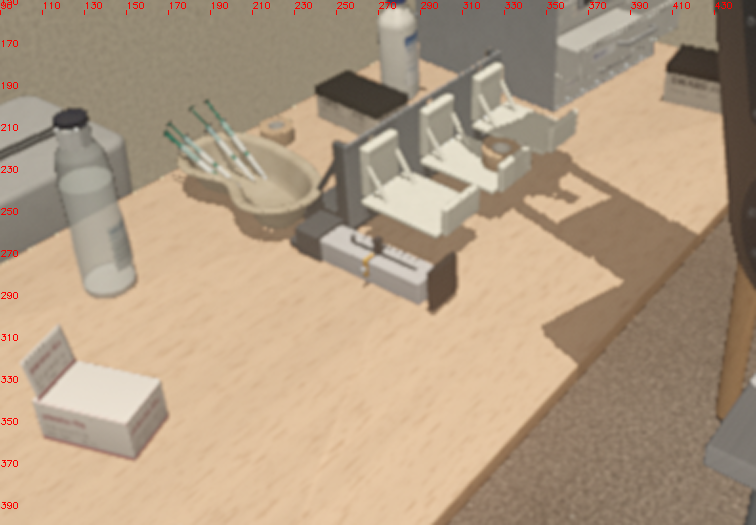

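Everything is at rest: three arms locked in line, the roll on the middle ledge, the gauge home and the cartons untouched. Signing off.

Run:
```python
from h import *
print(job.sign_off())
```

```text
the job is handed in; nothing more can be done
None
```

The job is handed in at about 58 s. As far as my checks show, everything asked was done in the order asked.

- **Pull test:** The first pull and hold stopped about 1.5 mm short of the brass mark. I drew the handle out again, held it for about 1.2 s and let it fully home. Seen from straight above, the pointer was level with the mark to within about 0.2 mm. A later look confirmed that and showed the handle back at its starting position.
- **Display arms:** All three were there, and each is hooked into its own column. I pressed each back plate down about 7 mm until it met a hard stop. The tool stood at the same height, 0.140 m, in all three columns, and the top edges sit in line below the top of the panel. The press force reached about 37 N on the first arm and about 23 N on the other two.
- **Desk things:** I found only the plaster roll; no stapler or mouse showed in any camera. A second, identical-looking roll lies near the wall behind the panel. I took it for part of the surroundings and left it alone, but I could not confirm that.
- **Roll position:** I set the roll flat on the middle arm's ledge. While the robot was away it was knocked about 3 cm. It now lies flat against the lip, fully on the ledge but only about 2 mm from the right edge. I left it there because it was stable.
- **Cartons:** I did not touch them, and nothing fell.

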